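# Open the denture flasks with the wedge

## Task

Take the red-handled wedge up and off its peg and use it to loosen every closed flask on the rack: work a blade into the pry slots of the seam alternately from the front and the back, a little at a time, so that the upper half rises evenly, never steeply tilted, until it stands about 7 mm open at both ends; do not take hold of an upper half before it is loosened. Then stand the wedge upright in the middle of the blue tray, lift the loosened halves off by their black lugs and stand each upright on the black mat, leaving the other things alone.

Things in the scene. Friction and masses are not known exactly. Their poses are not given: they have to be found in the camera images.
- knob_a (a point): Grasp centre of the black lug, 30 (x) x 20 (y) x 38 mm, on the middle of the brass upper flask half that starts on seat_a (may be absent). It is 22 mm above the brass block's top, 16 mm under the lug's top, 42 mm above the block's underside (seam face), so 42 mm above seat when fully down, and 58 mm up when the half stands on a flat surface on its skirts. z up.
- lid_a: That half (lug knob_a); origin at the centre of its underside. Block 80 (x) x 70 (y) x 20 mm; two skirts, 60 mm long, 6 mm thick, hang 16 mm below it along the +y and -y sides. 0.24 kg. Press fit: sprung pads rub on the skirts near the corners (18 N in all) for the first 14 mm of lift, so it stays about as it is left; an end may sink 1 to 3 mm while the other is worked.
- seat_a (a point): Centre of the seam plane of the left lower half, brass, fixed on a grey rack, 36 mm above the table. x runs from its front (robot side) to its back, z up. At front and back, from the end faces at x = -40 and +40 mm, a pry slot runs 27 mm inward, 34 mm wide (y), 6 mm high: from 6 mm below the seam plane up to the upper half. Lower halves are 110 mm apart along y.
- knob_b (a point): Grasp centre of the black lug, 30 (x) x 20 (y) x 38 mm, on the middle of the brass upper flask half that starts on seat_b (may be absent). It is 22 mm above the brass block's top, 16 mm under the lug's top, 42 mm above the block's underside (seam face), so 42 mm above seat when fully down, and 58 mm up when the half stands on a flat surface on its skirts. z up.
- lid_b: That half (lug knob_b); origin at the centre of its underside. Block 80 (x) x 70 (y) x 20 mm; two skirts, 60 mm long, 6 mm thick, hang 16 mm below it along the +y and -y sides. 0.24 kg. Press fit: sprung pads rub on the skirts near the corners (18 N in all) for the first 14 mm of lift, so it stays about as it is left; an end may sink 1 to 3 mm while the other is worked.
- seat_b (a point): Centre of the seam plane of the middle lower half, brass, fixed on a grey rack, 36 mm above the table. x runs from its front (robot side) to its back, z up. At front and back, from the end faces at x = -40 and +40 mm, a pry slot runs 27 mm inward, 34 mm wide (y), 6 mm high: from 6 mm below the seam plane up to the upper half. Lower halves are 110 mm apart along y.
- knob_c (a point): Grasp centre of the black lug, 30 (x) x 20 (y) x 38 mm, on the middle of the brass upper flask half that starts on seat_c (may be absent). It is 22 mm above the brass block's top, 16 mm under the lug's top, 42 mm above the block's underside (seam face), so 42 mm above seat when fully down, and 58 mm up when the half stands on a flat surface on its skirts. z up.
- lid_c: That half (lug knob_c); origin at the centre of its underside. Block 80 (x) x 70 (y) x 20 mm; two skirts, 60 mm long, 6 mm thick, hang 16 mm below it along the +y and -y sides. 0.24 kg. Press fit: sprung pads rub on the skirts near the corners (18 N in all) for the first 14 mm of lift, so it stays about as it is left; an end may sink 1 to 3 mm while the other is worked.
- seat_c (a point): Centre of the seam plane of the right lower half, brass, fixed on a grey rack, 36 mm above the table. x runs from its front (robot side) to its back, z up. At front and back, from the end faces at x = -40 and +40 mm, a pry slot runs 27 mm inward, 34 mm wide (y), 6 mm high: from 6 mm below the seam plane up to the upper half. Lower halves are 110 mm apart along y.
- wedge_grip (a point): Grasp centre of the double-ended wedge (inverted T), 64 mm above its flat bottom, on its red upright handle, 24 (x) x 18 (y) mm, which spans 17 to 74 mm above the bottom. Above it a steel eye: window 16 mm wide (x), from 74 to 92 mm, open through along y; top at 97 mm. It hangs by the eye from the peg.
- wedge: The wedge; origin at the centre of its flat bottom. Base block 44 (x) x 36 (y) x 17 mm; from it two equal polished blades, 24 mm wide, point to +x and -x, tips 56 mm from the middle. Blade undersides are flat; tops slope: 2 mm thick at the tip, 17 mm thick 34 mm behind it (0.45 mm per mm). 0.28 kg.
- wedge_eye (a point): Underside of the top bar of the wedge's eye, 92 mm above the wedge's bottom: it rests on the peg while hanging.
- peg (a point): Where the wedge hangs: top face of a flat steel bar, 8 mm wide, 5 mm thick, 114 mm above the table, along this frame's y. At +y, 75 mm away, is its post (14 mm thick, as high as the bar); at -y, 23 mm away, it ends in an upturned yellow tip 5 mm high, 4 mm thick. The wedge comes off by lifting it 7 to 11 mm and drawing it 45 mm or more towards -y.
- tray_mid (a point): Middle of the inner floor (3 mm above the table) of a loose blue tool tray, 150 (x) x 90 (y) mm outside, 3 mm walls, rim 14 mm high. About 0.5 kg.
- mat_mid (a point): Middle of the top of the black rubber drying mat, fixed flat on the table, 340 (x) x 140 (y) x 4 mm.
- bowl: Bystander: blue mixing bowl, 110 mm across, 60 mm high; origin at the centre of its underside.
- bottle: Bystander: white bottle with orange cap, 50 mm thick, 130 mm high; origin at the centre of its underside.
- jar: Bystander: amber jar, 60 mm thick, 70 mm high; origin at the centre of its underside.
- brush: Bystander: small brush lying flat; origin at the centre of its underside.
- spatula: Bystander: plaster spatula lying flat; origin at the centre of its underside.
- cast: Bystander: square white plaster cast with a pink arch, 60 x 60 x 30 mm; origin at the centre of its underside.
Not all that is in view belongs to the job. Leave any pink look-alike of the wedge alone.

How it is judged:
On the way, in this order (a step that is already met when the one before it is completed fails the run):
1. the wedge is off its peg (distance between wedge_eye and peg above 0.04 m), for 0.2 s.
2. every upper half present has been raised at its middle by at least 4.8 mm with the wedge ((z of knob_a in the frame of seat_a above 0.0468 m or not (horizontal distance between knob_a and seat_a below 0.03 m)) and (z of knob_b in the frame of seat_b above 0.0468 m or not (horizontal distance between knob_b and seat_b below 0.03 m)) and (z of knob_c in the frame of seat_c above 0.0468 m or not (horizontal distance between knob_c and seat_c below 0.03 m))), for 0.2 s.
3. the wedge stands released in the tray (x of wedge_grip in the frame of tray_mid between -0.04 and 0.04 m and y of wedge_grip in the frame of tray_mid between -0.04 and 0.04 m and z of wedge_grip in the frame of tray_mid below 0.072 m and angle between wedge_grip's own z axis and vertical below 0.2 rad and contact force between the fingers and wedge below 0.3 N), for 0.3 s.
At the end, for the whole second after the job is handed in: Each upper half present stands upright (0.12 rad) at rest on the mat, its middle 10 mm or more inside the mat's edges; the wedge stands upright (0.2 rad), released, at rest on the tray's floor, handle within 40 mm of the tray's middle along each tray axis (all of step 3 and x of knob_a in the frame of mat_mid between -0.16 and 0.16 m and y of knob_a in the frame of mat_mid between -0.06 and 0.06 m and angle between each of knob_a, knob_b, knob_c's own z axis and vertical below 0.12 rad and z of each of knob_a, knob_b, knob_c in the frame of mat_mid below 0.064 m and linear speed of each of lid_a, lid_b, lid_c, wedge below 0.03 m/s and x of knob_b in the frame of mat_mid between -0.16 and 0.16 m and y of knob_b in the frame of mat_mid between -0.06 and 0.06 m and x of knob_c in the frame of mat_mid between -0.16 and 0.16 m and y of knob_c in the frame of mat_mid between -0.06 and 0.06 m); the robot touches nothing.
It fails at once if an upper half is tilted by more than 0.10 rad (about 8 mm between its ends) while it is being loosened ((angle between knob_a's own z axis and vertical above 0.1 rad and horizontal distance between knob_a and seat_a below 0.03 m and not (z of knob_a in the frame of seat_a above 0.0485 m)) or (angle between knob_b's own z axis and vertical above 0.1 rad and horizontal distance between knob_b and seat_b below 0.03 m and not (z of knob_b in the frame of seat_b above 0.0485 m)) or (angle between knob_c's own z axis and vertical above 0.1 rad and horizontal distance between knob_c and seat_c below 0.03 m and not (z of knob_c in the frame of seat_c above 0.0485 m))).
It fails at once if the fingers touch an upper half before it is raised at its middle by 4.5 mm ((contact force between the fingers and lid_a above 1 N and horizontal distance between knob_a and seat_a below 0.03 m and not (z of knob_a in the frame of seat_a above 0.0465 m)) or (contact force between the fingers and lid_b above 1 N and horizontal distance between knob_b and seat_b below 0.03 m and not (z of knob_b in the frame of seat_b above 0.0465 m)) or (contact force between the fingers and lid_c above 1 N and horizontal distance between knob_c and seat_c below 0.03 m and not (z of knob_c in the frame of seat_c above 0.0465 m))).
It fails at once if a bystander is moved by more than 50 mm (distance of any of bowl, bottle, jar, brush, spatula, cast from where it was at the start of the episode above 0.05 m).
Of lid_a, lid_b, lid_c only 2 to 3 are there at a start; the rules pass over those that are not, and their reading is None.
At some moment in a run one of tray may be knocked a few centimetres aside while the robot is not near it.
It also fails if it takes over 210 s, if anything falls off the work surface, if the arm or the gripper's body presses on something with over 40 N, if the wrist force passes 120 N, or if a joint passes its speed limit or range.

## Robot

A 6-joint arm with a two-finger parallel gripper is mounted at the origin on the work surface. World frame = base frame: x ahead of the robot, y to its left, z up, the work surface at z = 0. Lengths are in m, angles in rad, forces in N, time in s.
With the tool pointing down it reaches from about 0.35 to 0.775 m from the base axis. Payload 7.3 kg.
Tool frame: the origin (TCP) lies on the front face of the gripper's body, between the roots of the fingers; the fingertips stand 66 mm ahead of it and the grasp point (between the pads) lies 47 mm ahead of it (arm.grip_depth is the distance from the TCP to the grasp point, in m); x points along the fingers, y is the direction in which the jaws open and shut, and the axes are right-handed (so a half turn about x gives the same grasp; the last joint's range is limited). The gripper opens to 92 mm and grips with 3 to 60 N. Pads are 19 mm wide; open, the fingers measure 130 mm over their backs; the gripper's body (75 mm by 190 mm) begins 47 mm behind the grasp point.
Start: joints at [-1.385, 0.342, 1.524, -0, 1.275, -0.146], TCP at [0.171, -0.496, 0.292] pointing down, gripper open.
Joint ranges: [-2.53, 2.53], [-0.77, 2.02], [0.04, 2.7], [-1, 4.14], [0.28, 2.66], [-3.11, 3.11]. Speed limits (rad/s): [2.57, 2.57, 3.14, 3.14, 3.14, 3.14].

## Interface

Orientations are given as a unit quaternion [w, x, y, z].
In Python, from station import arm gives the robot as it stands. The module is installed in compiled form; this text tells all that it offers.
- The arm moves only by the tool carry_out, never from a script. Its argument "motion" is a list that holds one entry, the list of rows, each a list of 7 numbers: the gripper command: -1 is fully open, 1 is shut, values between are in proportion, then the shift along the tool's x, y, z in cm, then the turn, a rotation vector about the tool's x, y, z in units of 6 degrees (1.0 is 6 degrees). A call has 1 to 5 rows; each row shifts and turns the commanded pose from where the row before left it, along the tool's axes as they then stand; what a row does not reach is not made up. A row lasts 1/10 s, in which the tool goes at most 50 mm and 8.59 degrees, less where a joint would pass 70% of its speed; a pose out of reach is approached as far as the arm can. A call with a gripper value outside its range is refused whole. The fingers move at their own pace and stop on an object; the grip force is fixed at half the most. Time passes only in rows, so rows that do not move let the fingers close. It gives the time, the measured TCP pose, the force and the opening at its end, in the units of the state.
- arm.sense(): the state, without advancing time (a new reading comes with each control period).
- arm.grab_frame(name): name is "scene" or "side" or "wrist"; returns the picture (480x640x3 uint8, red, green, blue); there is no depth.
- arm.get_calibration(name): a dict with "K" (3x3 intrinsics, pixels), "R" (3x3) and "t" (3): a world point X has camera coordinates R X + t; the wrist camera has in their place "hand_eye" (4x4, takes a point from camera to tool coordinates, whose origin is the TCP and whose axes are the tool frame's). Camera axes: x right, y down, z forward; pixel columns grow to the right and rows downward; lengths in m; the calibration is good to about 2 mm. A picture is of the moment at which its call begins: read the wrist's pose just before it. get_calibration takes no time and is no camera call.
- arm.hand_in(): hands the job in, once; it reports no verdict.
The state is a dict: "time_s": time; "q": joint angles; "dq": joint speeds; "tau": joint torques, N m; "position": TCP position; "ee_rot": TCP orientation; "contact_force": force on the tool from outside, world axes, zero at the start; "torque": the same for the moment, N m; "opening": finger opening in m.
Only numpy, scipy, OpenCV 4.12 (cv2) and the standard library are available. Lean on these libraries where they do the work, as an engineer would, in place of code of your own. Each camera call takes 0.05 s, during which the arm holds its last target.

## Working session

There is one attempt and no reset: what is moved stays moved. The work goes in short steps, Python scripts to look and compute and a tool call to move; the robot and the scene stay as the last step left them, time stands still between calls to the robot, and variables do not carry over. Pictures are saved under pics/ and viewed, and the job is handed in when it is done.

Besides the shell and the picture viewer there is one more tool, called after "Call:" as name(argument=value, ...) on one line, values as JSON. carry_out: Moves the arm, as the interface text tells. Its arguments: {"type":"object","properties":{"motion":{"type":"array","items":{"type":"array","items":{"type":"array","items":{"type":"number"}}}}},"required":["motion"]}

```bash
mkdir -p pics; ls
python3 - <<'E'
from station import arm
import cv2
s=arm.sense(); print(s, arm.grip_depth)
for n in ["scene","side","wrist"]:
    im=arm.grab_frame(n); cv2.imwrite(f"pics/{n}0.png",im[:,:,::-1])
    print(n,arm.get_calibration(n))
E
```

```text
pics
{'time_s': 0.0, 'q': array([-1.38499881e+00,  3.42738909e-01,  1.52499095e+00, -3.46410295e-05,
        1.27538144e+00, -1.46010039e-01]), 'dq': array([-0.00221092, -0.00110033, -0.00035212, -0.001262  , -0.00021369,
       -0.00066763]), 'tau': array([-8.74952766e-04, -4.31243527e+01, -2.44219244e+01,  7.17330887e-02,
        5.59792563e-02, -1.19413389e-04]), 'position': array([ 0.17097349, -0.49607039,  0.29154558]), 'ee_rot': array([-0.11624119, -0.69737467, -0.11731435,  0.69741946]), 'contact_force': array([ 0.19602539, -0.23494071, -0.15223808]), 'torque': array([ 0.02149196, -0.03157634, -0.04685515]), 'opening': 0.09189594048605601} 0.0467
scene {'K': array([[462.12140457,   0.        , 318.44401118],
       [  0.        , 462.12140457, 233.1710983 ],
       [  0.        ,   0.        ,   1.        ]]), 'R': array([[ 0.09340733,  0.99558973,  0.00872751],
       [ 0.83657958, -0.07373   , -0.5428614 ],
       [-0.53982375,  0.05800849, -0.83977695]]), 't': array([-0.07719996, -0.43737488,  1.48595009])}
side {'K': array([[433.93336198,   0.        , 323.31024298],
       [  0.        , 433.93336198, 239.22358707],
       [  0.        ,   0.        ,   1.        ]]), 'R': array([[ 0.99127754, -0.13027466,  0.01993386],
       [-0.04866761, -0.50240923, -0.86325919],
       [ 0.12247575,  0.85475931, -0.50436714]]), 't': array([-0.60106759,  0.1150634 ,  1.24195563])}
wrist {'K': array([[370.41563549,   0.        , 320.59450212],
       [  0.        , 370.41563549, 234.59794091],
       [  0.        ,   0.        ,   1.        ]]), 'hand_eye': array([[-1.40732973e-04, -3.03039467e-01,  9.52977996e-01,
        -9.29596563e-02],
       [ 9.99999528e-01, -9.59285735e-04, -1.57368305e-04,
        -6.23528613e-04],
       [ 9.61867005e-04,  9.52977524e-01,  3.03039459e-01,
        -8.39892944e-02],
       [ 0.00000000e+00,  0.00000000e+00,  0.00000000e+00,
         1.00000000e+00]])}
```

View pics/scene0.png

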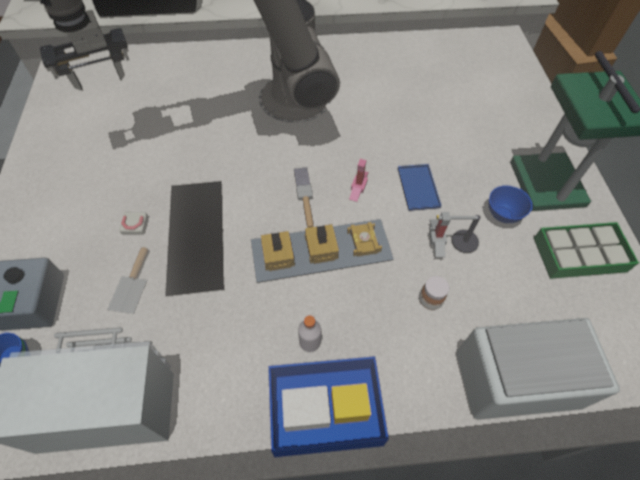

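View pics/side0.png

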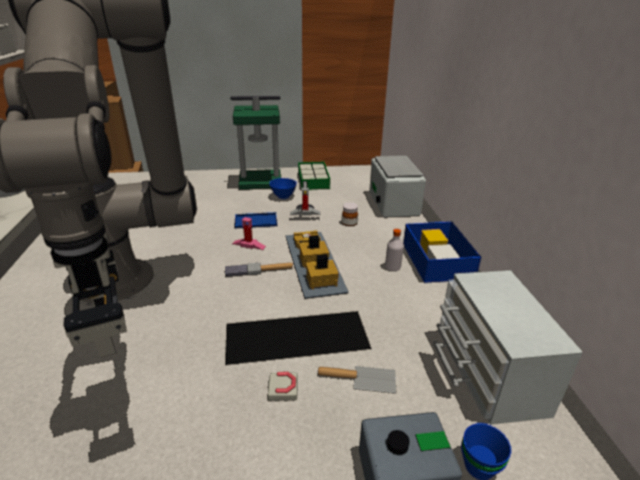

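View pics/wrist0.png

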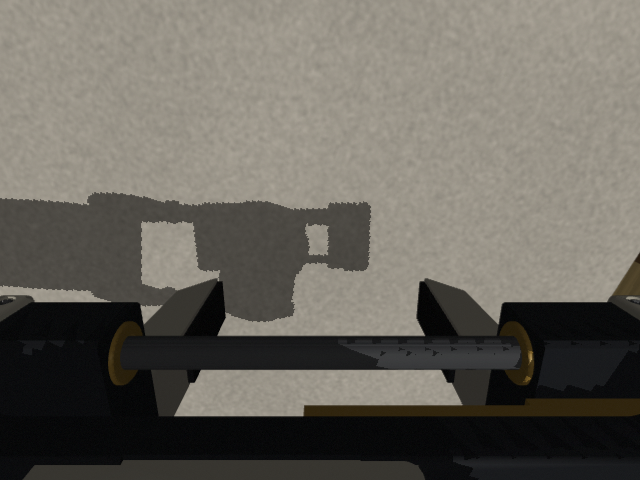

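```bash
cat > h.py <<'E'
from station import arm
import numpy as np, cv2
from scipy.spatial.transform import Rotation as Rn
def cal(n,s=None):
    c=arm.get_calibration(n)
    if n!="wrist": return np.array(c["K"]),np.array(c["R"]),np.array(c["t"])
    s=s or arm.sense(); H=np.array(c["hand_eye"]); R=rot(s)
    Rc=R@H[:3,:3]; p=R@H[:3,3]+s["position"]
    return np.array(c["K"]),Rc.T,-Rc.T@p
def rot(s):
    q=s["ee_rot"]; return Rn.from_quat([q[1],q[2],q[3],q[0]]).as_matrix()
def ray(C,uv,z):
    K,R,t=C; d=R.T@np.linalg.inv(K)@np.array([uv[0],uv[1],1.]); o=-R.T@t
    return o+d*(z-o[2])/d[2]
def proj(C,X):
    K,R,t=C; c=K@(R@np.array(X)+t); return c[:2]/c[2]
def tri(Cs,uvs):
    A=[];b=[]
    for C,uv in zip(Cs,uvs):
        K,R,t=C; d=R.T@np.linalg.inv(K)@np.array([uv[0],uv[1],1.]); d/=np.linalg.norm(d); o=-R.T@t
        P=np.eye(3)-np.outer(d,d); A.append(P); b.append(P@o)
    x=np.linalg.lstsq(np.vstack(A),np.hstack(b),rcond=None)[0]
    return x,[np.round(proj(C,x)-np.array(uv),1) for C,uv in zip(Cs,uvs)]
def shot(n,f,crop=None,k=1):
    s=arm.sense(); im=arm.grab_frame(n)[:,:,::-1].copy(); cv2.imwrite(f"pics/{f}_raw.png",im)
    if crop: x,y,w,h=crop; im=im[y:y+h,x:x+w]
    im=cv2.resize(im,None,fx=k,fy=k,interpolation=cv2.INTER_CUBIC); cv2.imwrite(f"pics/{f}.png",im); return s
def move(dw,rv=(0,0,0)):
    "world delta (m) -> tool cm"
    R=rot(arm.sense()); return np.round(R.T@np.array(dw)*100,2)
E
python3 - <<'E'
from h import *
im=cv2.imread("pics/scene0.png"); C=cal("scene")
a=cv2.resize(im[160:290,240:400],None,fx=5,fy=4.6,interpolation=cv2.INTER_CUBIC)
cv2.imwrite("pics/a.png",cv2.resize(im[155:285,240:400],None,fx=5,fy=5*.9,interpolation=cv2.INTER_CUBIC)[:600])
cv2.imwrite("pics/b.png",cv2.resize(im[150:270,390:550],None,fx=5,fy=5,interpolation=cv2.INTER_CUBIC))
hsv=cv2.cvtColor(im,cv2.COLOR_BGR2HSV)
def rect(m,z,name):
    n,l,st,c=cv2.connectedComponentsWithStats(m.astype(np.uint8))
    for i in range(1,n):
        if st[i,4]<150: continue
        cnt=cv2.findContours((l==i).astype(np.uint8),cv2.RETR_EXTERNAL,cv2.CHAIN_APPROX_NONE)[0][0][:,0]
        P=np.array([ray(C,p,z)[:2] for p in cnt]).astype(np.float32)
        print(name,np.round(c[i]),st[i,4],cv2.minAreaRect(P))
roi=np.zeros(im.shape[:2],bool); roi[160:300,150:450]=1
rect((hsv[...,2]<50)&roi&(np.arange(640)[None]<240),0.004,"mat")
rect((hsv[...,0]>100)&(hsv[...,0]<125)&(hsv[...,1]>100)&roi&(np.arange(640)[None]>380),0.008,"tray")
rect((hsv[...,0]>15)&(hsv[...,0]<30)&(hsv[...,1]>150)&roi,0.036,"brass")
rect((hsv[...,2]<50)&roi&(np.arange(640)[None]>240),0.094,"lug")
E
```

```text
tray [418. 187.] 1175 ((0.40109169483184814, 0.3174987733364105), (0.14034517109394073, 0.08282928913831711), 0.9708455204963684)
```

View pics/a.png

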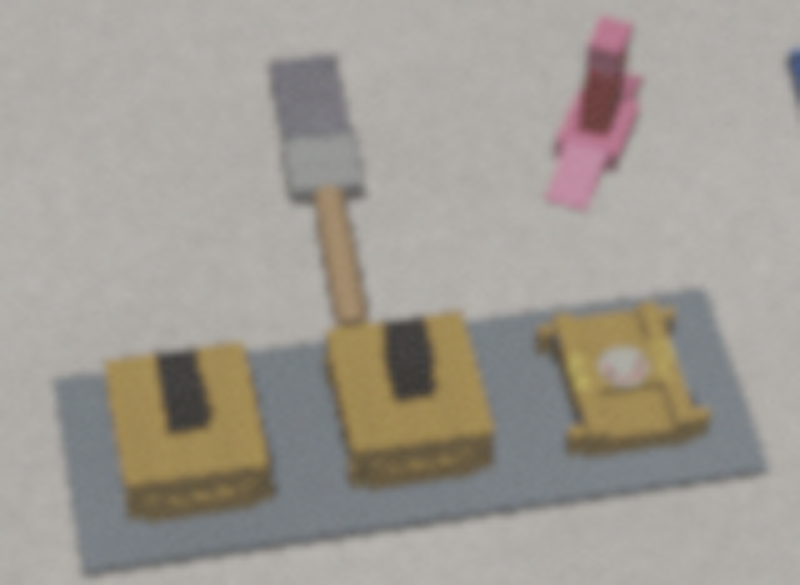

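View pics/b.png

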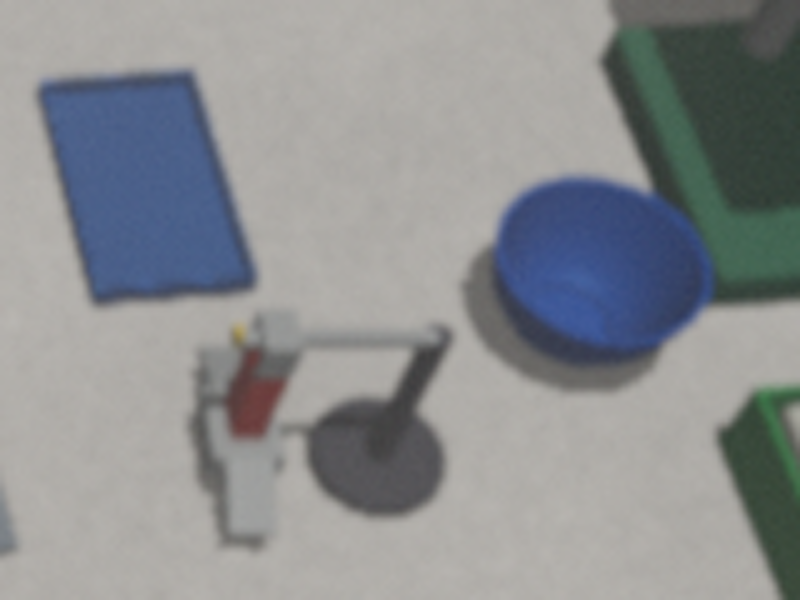

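```bash
cat > m.py <<'E'
from h import *
im=cv2.imread("pics/scene0.png"); C=cal("scene")
hsv=cv2.cvtColor(im,cv2.COLOR_BGR2HSV)
for n,(u,v) in dict(mat=(195,237),lug=(277,240),lug2=(321,236),brass=(275,256),rack=(300,258),peg=(460,217)).items(): print(n,im[v,u],hsv[v,u])
def rect(m,z,name,C=C,mn=60):
    n,l,st,c=cv2.connectedComponentsWithStats(m.astype(np.uint8))
    for i in range(1,n):
        if st[i,4]<mn: continue
        cnt=cv2.findContours((l==i).astype(np.uint8),cv2.RETR_EXTERNAL,cv2.CHAIN_APPROX_NONE)[0][0][:,0]
        P=np.array([ray(C,p,z)[:2] for p in cnt]).astype(np.float32)
        r=cv2.minAreaRect(P)
        print(name,np.round(c[i]),st[i,4],np.round(r[0],4),np.round(r[1],4),round(r[2],2))
X=np.arange(640)[None]; 
roi=np.zeros(im.shape[:2],bool); roi[160:300,150:450]=1
rect((hsv[...,2]<70)&roi&(X<240),0.004,"mat")
rect((hsv[...,2]<90)&roi&(X>250)&(X<345),0.094,"lug")
rect((hsv[...,0]>12)&(hsv[...,0]<32)&(hsv[...,1]>110)&(hsv[...,2]>60)&roi&(X>250)&(X<390),0.056,"brass56")
rect((hsv[...,0]>90)&(hsv[...,0]<125)&(hsv[...,1]>30)&(hsv[...,1]<100)&roi&(X>245)&(X<400),0.006,"rack")
print(rot(arm.sense()))
E
python3 m.py
```

```text
mat [58 61 62] [23 16 62]
lug [63 65 67] [15 15 67]
lug2 [59 62 65] [15 24 65]
brass [ 84 136 158] [ 21 119 158]
rack [129 124 119] [105  20 129]
peg [143 143 143] [  0   0 143]
mat [201. 240.] 3990 [ 0.5018 -0.2777] [0.3281 0.1087] 2.0
lug [321. 234.] 118 [0.5899 0.0287] [0.0166 0.0421] 84.67
lug [276. 242.] 118 [ 0.5996 -0.0791] [0.0444 0.0174] 9.1
brass56 [364. 239.] 392 [0.5837 0.1348] [0.0754 0.0596] 3.46
brass56 [321. 242.] 559 [0.5796 0.0284] [0.0789 0.0663] 5.69
brass56 [277. 249.] 555 [ 0.5916 -0.0792] [0.0753 0.0647] 5.43
[[-2.03317406e-04  3.25739310e-01 -9.45459603e-01]
 [ 1.13751558e-03 -9.45458935e-01 -3.25739325e-01]
 [-9.99999332e-01 -1.14170350e-03 -1.78305282e-04]]
```

```bash
python3 -c "
from h import *
print(move([0.38,0.35,0.11])/11)"
```

```text
[-0.99727273 -1.88454545 -4.30272727]
```

Call:
carry_out(motion=[[[-1, -2, 0, 0, -1.28, 0, 0], [-1, -2, 0, 0, -1.28, 0, 0], [-1, -2, 0, 0, -1.28, 0, 0], [-1, -2, 0, 0, -1.28, 0, 0], [-1, -2, 0, 0, -1.28, 0, 0]]])

```text
time_s: 0.65
position: [0.171, -0.4962, 0.3928]
ee_rot: [0.341, 0.619, 0.342, -0.619]
contact_force: [-0.4, -0.5, -0.7]
opening: 0.0919
```

Call:
carry_out(motion=[[[-1, 0, 0, 0, -1.28, 0, 0], [-1, 0, 0, 0, -1.28, 0, 0], [-1, 0, 0, 0, -1.28, 0, 0], [-1, 0, 0, 0, -1.28, 0, 0], [-1, 0, 0, 0, -1.28, 0, 0]]])

```text
time_s: 1.15
position: [0.171, -0.4963, 0.3919]
ee_rot: [0.526, 0.473, 0.526, -0.472]
contact_force: [-0.2, 0.6, 0.4]
opening: 0.092
```

```bash
python3 -c "
from h import *
print(rot(arm.sense()).round(3), move([0.36,0.37,0.0])/10)"
```

```text
[[-0.     0.994  0.107]
 [ 0.001  0.107 -0.994]
 [-1.    -0.    -0.001]] [ 2.000e-03  3.974e+00 -3.295e+00]
```

Call:
carry_out(motion=[[[-1, 0, 4, -3.2, 0, 0, 0], [-1, 0, 4, -3.2, 0, 0, 0], [-1, 0, 4, -3.2, 0, 0, 0], [-1, 0, 4, -3.2, 0, 0, 0], [-1, 0, 4, -3.2, 0, 0, 0]]])

```text
time_s: 1.65
position: [0.3504, -0.3196, 0.3921]
ee_rot: [0.525, 0.474, 0.525, -0.474]
contact_force: [0.4, 0.2, -0.7]
opening: 0.0921
```

Call:
carry_out(motion=[[[-1, 0, 4, -3.2, 0, 0, 0], [-1, 0, 4, -3.2, 0, 0, 0], [-1, 0, 4, -3.2, 0, 0, 0], [-1, 0, 4, -3.2, 0, 0, 0], [-1, 0, 0, 0, 0, 0, 0]]])

```text
time_s: 2.15
position: [0.4951, -0.1767, 0.3915]
ee_rot: [0.526, 0.473, 0.527, -0.472]
contact_force: [-0.8, -0.0, 0.3]
opening: 0.0921
```

```bash
python3 -c "
from h import *
import json
s=shot('wrist','w1'); print(s['position'],s['ee_rot'])
json.dump({k:list(map(float,s[k])) for k in ['position','ee_rot']},open('pics/w1.json','w'))"
```

```text
[ 0.49514598 -0.17666947  0.39147961] [ 0.52587626  0.47289323  0.5266565  -0.47165569]
```

View pics/w1.png

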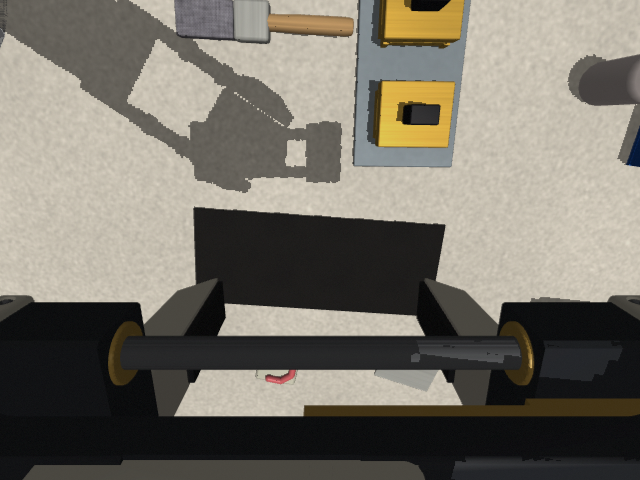

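Call:
carry_out(motion=[[[-1, 0, 0, -4, 0, 0, 0], [-1, 0, 0, -4, 0, 0, 0], [-1, 0, 0, -4, 0, 0, 0], [-1, 0, 0, -4, 0, 0, 0], [-1, 0, 0, 0, 0, 0, 0]]])

```text
time_s: 2.7
position: [0.4748, -0.0194, 0.3926]
ee_rot: [0.525, 0.473, 0.526, -0.473]
contact_force: [0.0, 0.6, 0.1]
opening: 0.0916
```

```bash
python3 -c "
from h import *
import json
s=shot('wrist','w2'); print(s['position'],s['ee_rot'])
json.dump({k:list(map(float,s[k])) for k in ['position','ee_rot']},open('pics/w2.json','w'))"
```

```text
[ 0.4747559  -0.01944604  0.3925634 ] [ 0.52518876  0.47348951  0.52561609 -0.47298221]
```

View pics/w2.png

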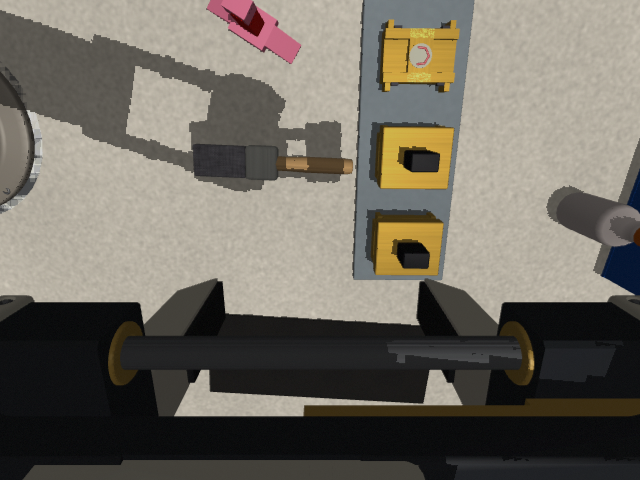

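Call:
carry_out(motion=[[[-1, 0, 1, -4, 0, 0, 0], [-1, 0, 1, -4, 0, 0, 0], [-1, 0, 1, -4, 0, 0, 0], [-1, 0, 1, -4, 0, 0, 0], [-1, 0, 0, 0, 0, 0, 0]]])

```text
time_s: 3.25
position: [0.5002, 0.1431, 0.3916]
ee_rot: [0.525, 0.473, 0.526, -0.473]
contact_force: [0.1, -0.6, -1.1]
opening: 0.0917
```

```bash
python3 -c "
from h import *
import json
s=shot('wrist','w3'); print(s['position'],s['ee_rot'])
json.dump({k:list(map(float,s[k])) for k in ['position','ee_rot']},open('pics/w3.json','w'))"
```

```text
[0.5001924  0.14310523 0.39160311] [ 0.5249841   0.47342578  0.52558095 -0.47331216]
```

View pics/w3.png

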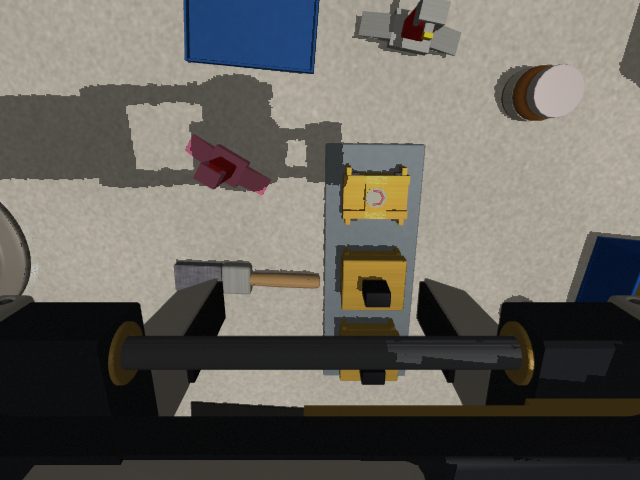

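Call:
carry_out(motion=[[[-1, 0, 0, -4, 0, 0, 0], [-1, 0, 0, -4, 0, 0, 0], [-1, 0, 0, -2, 0, 0, 0], [-1, 0, 0, 0, 0, 0, 0]]])

```text
time_s: 3.7
position: [0.4898, 0.2405, 0.3918]
ee_rot: [0.525, 0.474, 0.525, -0.474]
contact_force: [0.2, -0.3, 0.7]
opening: 0.0917
```

```bash
python3 -c "
from h import *
import json
s=shot('wrist','w4'); print(s['position'],s['ee_rot'])
json.dump({k:list(map(float,s[k])) for k in ['position','ee_rot']},open('pics/w4.json','w'))"
```

```text
[0.48981695 0.24046536 0.39183597] [ 0.52479912  0.47369527  0.52477385 -0.47414247]
```

View pics/w4.png

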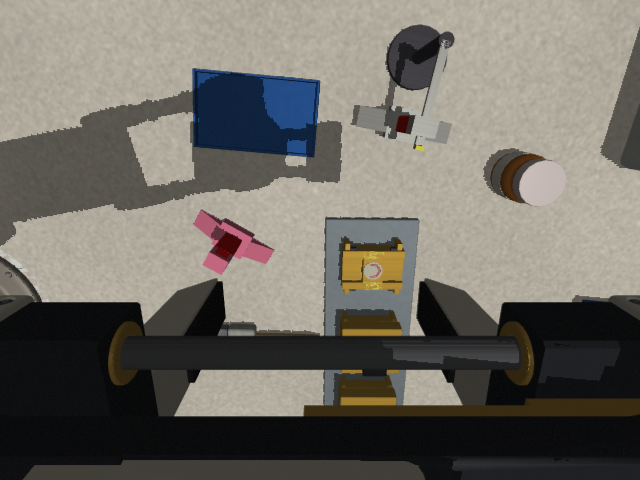

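```bash
cat > m2.py <<'E'
from h import *
import json
def W(n):
    d=json.load(open(f"pics/{n}.json")); d["position"]=np.array(d["position"]); return cal("wrist",d), cv2.imread(f"pics/{n}_raw.png")
def rect(m,z,name,C,mn=60):
    n,l,st,c=cv2.connectedComponentsWithStats(m.astype(np.uint8))
    for i in range(1,n):
        if st[i,4]<mn: continue
        cnt=cv2.findContours((l==i).astype(np.uint8),cv2.RETR_EXTERNAL,cv2.CHAIN_APPROX_NONE)[0][0][:,0]
        P=np.array([ray(C,p,z)[:2] for p in cnt]).astype(np.float32)
        r=cv2.minAreaRect(P)
        print(name,np.round(c[i]),st[i,4],np.round(r[0],4),np.round(r[1],4),round(r[2],2))
V,U=np.mgrid[:480,:640]
if __name__=="__main__":
    C,im=W("w1"); h=cv2.cvtColor(im,cv2.COLOR_BGR2HSV)
    rect((h[...,2]<50)&(V>200)&(V<320)&(U>190)&(U<450),0.004,"mat",C,2000)
    C,im=W("w2"); h=cv2.cvtColor(im,cv2.COLOR_BGR2HSV)
    br=(h[...,0]>15)&(h[...,0]<32)&(h[...,1]>100)&(h[...,2]>60)&(U>355)&(U<480)&(V<285)
    br=cv2.morphologyEx(br.astype(np.uint8),cv2.MORPH_CLOSE,np.ones((5,5)))
    rect(br,0.056,"brass",C,800)
    rect((h[...,2]<50)&(U>390)&(U<450)&(V>130)&(V<275),0.09,"lug",C)
    C,im=W("w4"); h=cv2.cvtColor(im,cv2.COLOR_BGR2HSV)
    rect((h[...,0]>100)&(h[...,0]<125)&(h[...,1]>130)&(V<200)&(U<340)&(U>150),0.012,"tray",C,500)
    print(im[100,700//3])
    cv2.imwrite("pics/c4.png",cv2.resize(im[15:165,340:470],None,fx=4,fy=4,interpolation=cv2.INTER_CUBIC))
    C,im=W("w2");cv2.imwrite("pics/c2.png",cv2.resize(im[105:285,350:480],None,fx=3.3,fy=3.3,interpolation=cv2.INTER_CUBIC))
E
python3 m2.py
```

```text
mat [316. 263.] 22696 [ 0.5097 -0.2908] [0.3725 0.1669] 6.11
brass [419.  55.] 3762 [0.5651 0.1351] [0.0781 0.0682] 5.93
brass [413. 156.] 3755 [0.5781 0.0308] [0.0834 0.0707] 5.53
brass [406. 242.] 3182 [ 0.5882 -0.0729] [0.0836 0.0804] 5.91
lug [421. 161.] 719 [0.5771 0.031 ] [0.0374 0.0218] 5.92
lug [412. 255.] 736 [ 0.5873 -0.0743] [0.037  0.0304] 5.92
tray [255. 112.] 9534 [0.4031 0.3185] [0.1498 0.0891] 0.78
[60 34 15]
```

View pics/c4.png

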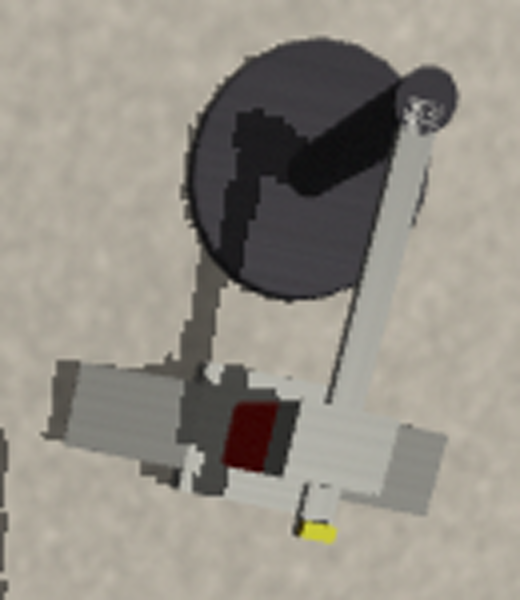

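View pics/c2.png

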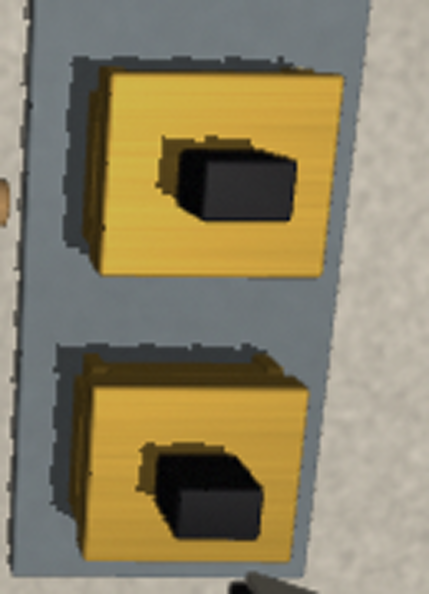

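```bash
cat > m3.py <<'E'
from m2 import *
np.set_printoptions(suppress=True,precision=4)
C1,_=W("w1");C2,_=W("w2");C4,_=W("w4")
def corners(C,pts,off,k,z,name):
    P=np.array([ray(C,(p[0]/k+off[0],p[1]/k+off[1]),z)[:2] for p in pts]); 
    print(name,P.mean(0),"sides",[round(float(np.linalg.norm(P[(i+1)%len(P)]-P[i])),4) for i in range(len(P))],"ang01",np.degrees(np.arctan2(*(P[1]-P[0])[::-1])),"ang12",np.degrees(np.arctan2(*(P[2]-P[1])[::-1])))
    return P
corners(C1,[(195,208),(444,225),(417,315),(197,302)],(0,0),1,.004,"mat")
o=(350,105)
corners(C2,[(113,72),(344,74),(325,276),(100,274)],o,3.3,.056,"lidb")
corners(C2,[(92,386),(308,390),(292,560),(85,560)],o,3.3,.056,"lidc")
corners(C2,[(207,160),(297,165),(292,220),(204,220)],o,3.3,.094,"lugb")
corners(C2,[(177,488),(263,490),(260,540),(180,538)],o,3.3,.094,"lugc")
o=(340,15)
corners(C4,[(319,532),(425,100)],o,4,.118,"peg tip-post")
print(ray(C4,(319/4+340,532/4+15),.119),ray(C4,(425/4+340,100/4+15),.114))
corners(C4,[(75,368),(447,432),(428,515),(65,440)],o,4,.024,"wedge tips")
corners(C4,[(318,403),(398,425),(385,495),(300,480)],o,4,.119,"eye")
E
python3 m3.py
```

```text
mat [ 0.4993 -0.2892] sides [0.3345, 0.1392, 0.32, 0.1396] ang01 2.089860780067506 ang12 -94.51470035831682
lidb [0.5815 0.0301] sides [0.0781, 0.0689, 0.0799, 0.0688] ang01 5.4487695860073835 ang12 -83.43150047474744
lidc [ 0.5917 -0.0796] sides [0.079, 0.0675, 0.0791, 0.069] ang01 4.820301032682788 ang12 -83.5236892284066
lugb [0.5816 0.0294] sides [0.0285, 0.0172, 0.0281, 0.0188] ang01 2.817272667786712 ang12 -83.79261265410315
lugc [ 0.592  -0.0798] sides [0.0294, 0.0185, 0.0278, 0.0186] ang01 4.501330017801415 ang12 -82.19553624833057Traceback (most recent call last):
  File "m3.py", line 15, in <module>
    corners(C4,[(319,532),(425,100)],o,4,.118,"peg tip-post")
    ~~~~~~~^^^^^^^^^^^^^^^^^^^^^^^^^^^^^^^^^^^^^^^^^^^^^^^^^^
  File "m3.py", line 6, in corners
    print(name,P.mean(0),"sides",[round(float(np.linalg.norm(P[(i+1)%len(P)]-P[i])),4) for i in range(len(P))],"ang01",np.degrees(np.arctan2(*(P[1]-P[0])[::-1])),"ang12",np.degrees(np.arctan2(*(P[2]-P[1])[::-1])))
                                                                                                                                                                                                  ~^^^
IndexError: index 2 is out of bounds for axis 0 with size 2
```

```bash
sed -i '/peg tip-post/d' m3.py; python3 m3.py | tail -3
python3 - <<'E'
from m3 import *
# rack edges in w2/w3 : left edge & right edge
C3,im=W("w3")
h=cv2.cvtColor(im,cv2.COLOR_BGR2HSV)
for v in (150,200,215,235,290,310):
    row=im[v,:,:].astype(int); m=(row[:,0]>row[:,2]+5)&(np.arange(640)>315)&(np.arange(640)<435)
    u=np.where(m)[0]; print(v,u.min(),u.max(),ray(C3,(u.min(),v),.004)[:2],ray(C3,(u.max(),v),.004)[:2])
E
```

```text
[0.5807 0.3045 0.119 ] [0.5885 0.4003 0.114 ]
wedge tips [0.5822 0.3242] sides [0.1128, 0.0243, 0.1126, 0.0204] ang01 -3.4195758163212773 ang12 -91.71490322786103
eye [0.5846 0.3237] sides [0.0199, 0.0161, 0.0209, 0.0177] ang01 -8.605796811136386 ang12 -89.74687097773099
mat [ 0.4993 -0.2892] sides [0.3345, 0.1392, 0.32, 0.1396] ang01 2.089860780067506 ang12 -94.51470035831682
lidb [0.5815 0.0301] sides [0.0781, 0.0689, 0.0799, 0.0688] ang01 5.4487695860073835 ang12 -83.43150047474744
lidc [ 0.5917 -0.0796] sides [0.079, 0.0675, 0.0791, 0.069] ang01 4.820301032682788 ang12 -83.5236892284066
lugb [0.5816 0.0294] sides [0.0285, 0.0172, 0.0281, 0.0188] ang01 2.817272667786712 ang12 -83.79261265410315
lugc [ 0.592  -0.0798] sides [0.0294, 0.0185, 0.0278, 0.0186] ang01 4.501330017801415 ang12 -82.19553624833057
[0.5807 0.3045 0.119 ] [0.5885 0.4003 0.114 ]
wedge tips [0.5822 0.3242] sides [0.1128, 0.0243, 0.1126, 0.0204] ang01 -3.4195758163212773 ang12 -91.71490322786103
eye [0.5846 0.3237] sides [0.0199, 0.0161, 0.0209, 0.0177] ang01 -8.605796811136386 ang12 -89.74687097773099
150 331 424 [0.51   0.1878] [0.6275 0.1999]
200 326 419 [0.5107 0.1228] [0.633  0.1355]
215 325 418 [0.5115 0.1023] [0.6354 0.1151]
235 325 416 [0.5145 0.0744] [0.6378 0.0871]
290 324 411 [ 0.5219 -0.0078] [0.6455 0.005 ]
310 324 409 [ 0.5252 -0.0397] [ 0.6483 -0.0269]
```

```bash
cat > go.py <<'E'
from h import *
import sys
# usage: go.py x y z yawdeg -> total tool-frame delta (translation in current frame, then turn)
x,y,z,yw=map(float,sys.argv[1:5])
s=arm.sense(); R=rot(s); cy=np.degrees(np.arctan2(R[1,1],R[0,1]))
print("t",s["time_s"],"pos",s["position"].round(4),"yaw",cy.round(2),"tilt x:",R[:,0].round(4),"F",np.round(s["contact_force"],1),"open",round(s["opening"],4))
print("tool cm",np.round(R.T@(np.array([x,y,z])-s["position"])*100,2),"turn units",round(-(yw-cy)/6,3))
E
python3 go.py 0.583 0.3245 0.25 -4; python3 -c "
from m2 import *
C,_=W('w4');print(ray(C,(540,182),.07))"
```

```text
t 3.75 pos [0.49   0.2393 0.3919] yaw 5.78 tilt x: [-3.0e-04 -1.2e-03 -1.0e+00] F [-0.3 -0.8  0.5] open 0.092
tool cm [14.17 10.12 -7.55] turn units 1.63
[0.73506174 0.27866899 0.07      ]
```

Call:
carry_out(motion=[[[-0.3, 0, 3.4, -2.5, 0, 0, 0], [-0.3, 0, 3.4, -2.5, 0, 0, 0], [-0.3, 0, 3.4, -2.5, 0, 0, 0], [-0.3, 4, 0, 0, 0.8, 0, 0], [-0.3, 4, 0, 0, 0.83, 0, 0]]])

```text
time_s: 4.25
position: [0.5863, 0.3236, 0.3113]
ee_rot: [0.482, 0.519, 0.48, -0.517]
contact_force: [-0.0, -0.6, -1.4]
opening: 0.0606
```

Call:
carry_out(motion=[[[-0.3, 4, 0, 0, 0, 0, 0], [-0.3, 0, 0, 0, 0, 0, 0], [-0.3, 0, 0, 0, 0, 0, 0]]])

```text
time_s: 4.55
position: [0.5844, 0.3237, 0.273]
ee_rot: [-0.482, -0.517, -0.482, 0.518]
contact_force: [0.4, -0.9, 1.0]
opening: 0.0597
```

```bash
python3 go.py 0.583 0.3245 0.1327 -4; python3 -c "
from h import *
shot('wrist','w5');shot('side','s5',(200,150,200,150),4)"
```

```text
t 4.55 pos [0.5844 0.3237 0.273 ] yaw -4.09 tilt x: [-0.e+00 -6.e-04 -1.e+00] F [ 0.4 -0.9  1. ] open 0.0597
tool cm [14.03 -0.15 -0.08] turn units -0.015
```

View pics/w5.png

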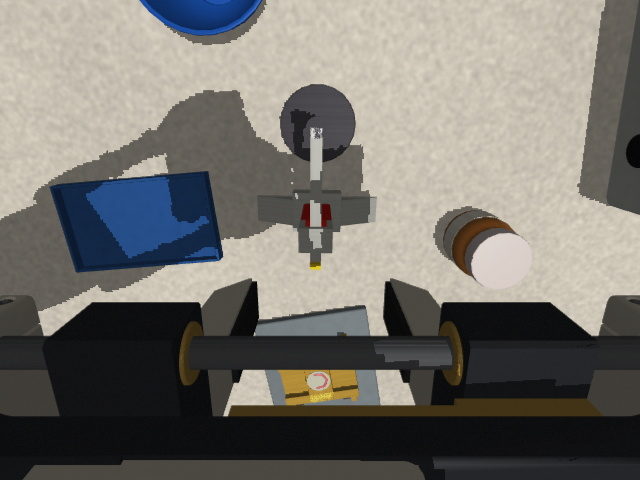

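View pics/s5.png

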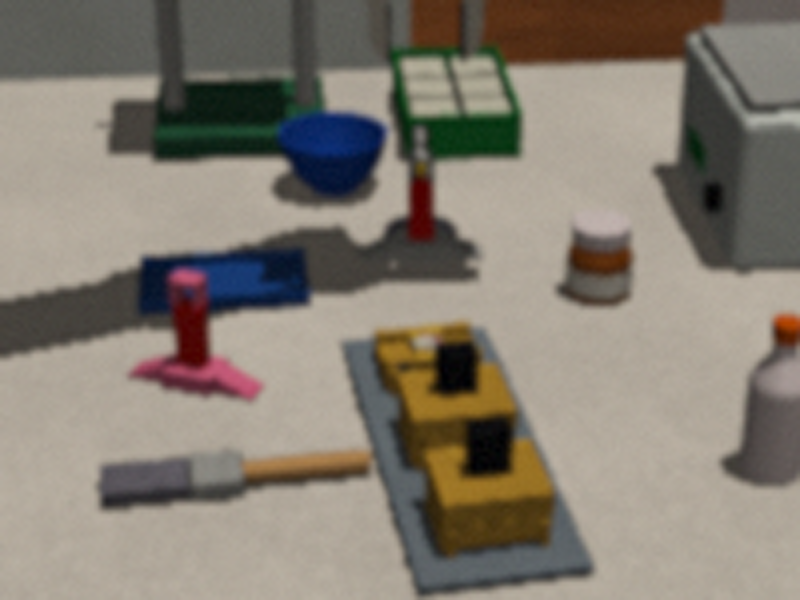

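Run:
```python
from h import *
C=cal("wrist")
print(ray(C,(258,207),.024),ray(C,(376,208),.024),ray(C,(316,267),.119),ray(C,(316.5,132),.114))
```

```text
[0.52786651 0.33113073 0.024     ] [0.64002336 0.32199013 0.024     ] [0.58194325 0.30487422 0.119     ] [0.5893347  0.39902759 0.114     ]
```

Call:
carry_out(motion=[[[-0.3, 4, -0.1, -0.15, 0, 0, 0], [-0.3, 4, 0, 0, 0, 0, 0], [-0.3, 3, 0, 0, 0, 0, 0], [-0.3, 2, 0, 0, 0, 0, 0], [-0.3, 1, 0, 0, 0, 0, 0]]])

```text
time_s: 5.15
position: [0.5831, 0.3271, 0.1326]
ee_rot: [0.483, 0.517, 0.482, -0.517]
contact_force: [-0.3, 0.3, 1.3]
opening: 0.06
```

```bash
python3 go.py 0.5835 0.3255 0.1327 -4.5; python3 -c "
from h import *
shot('side','s6',(200,110,200,150),4); shot('wrist','w6')"
```

```text
t 5.15 pos [0.5831 0.3271 0.1326] yaw -3.97 tilt x: [ 1.1e-03  2.0e-04 -1.0e+00] F [-0.3  0.3  1.3] open 0.06
tool cm [-0.01  0.05  0.16] turn units 0.088
```

View pics/s6.png

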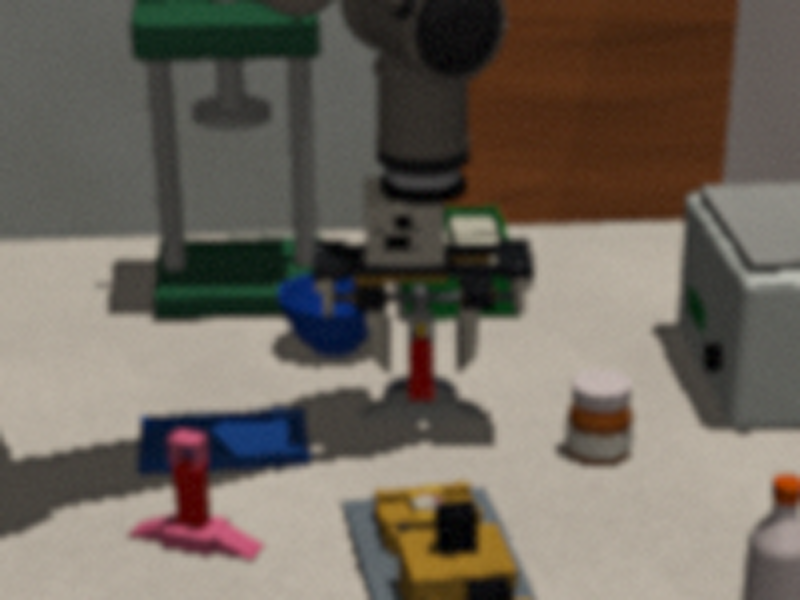

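View pics/w6.png

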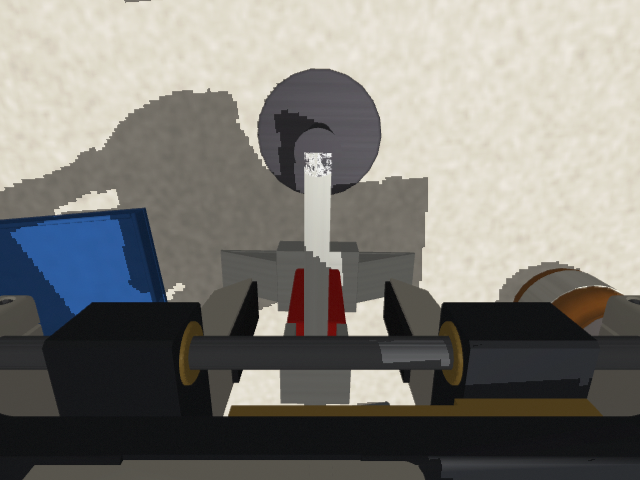

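Call:
carry_out(motion=[[[-0.3, 0, -0.05, 0.12, 0.08, 0, 0], [0.2, 0, 0, 0, 0, 0, 0], [1, 0, 0, 0, 0, 0, 0], [1, 0, 0, 0, 0, 0, 0], [1, 0, 0, 0, 0, 0, 0]]])

```text
time_s: 5.75
position: [0.5819, 0.3262, 0.1326]
ee_rot: [0.48, 0.519, 0.48, -0.519]
contact_force: [-0.3, -0.0, -0.1]
opening: 0.0323
```

Call:
carry_out(motion=[[[1, 0, 0, 0, 0, 0, 0], [1, 0, 0, 0, 0, 0, 0], [1, -0.3, 0, 0, 0, 0, 0], [1, -0.3, 0, 0, 0, 0, 0], [1, -0.3, 0, 0, 0, 0, 0]]])

```text
time_s: 6.25
position: [0.5817, 0.326, 0.141]
ee_rot: [-0.48, -0.519, -0.48, 0.519]
contact_force: [0.2, 0.3, -4.1]
opening: 0.0233
```

```bash
python3 go.py 0.5835 0.3255 0.1327 -4.5; python3 -c "
from h import *
shot('side','s7',(240,130,120,90),6); shot('wrist','w7')"
```

```text
t 6.25 pos [0.5817 0.326  0.141 ] yaw -4.45 tilt x: [-7.e-04 -4.e-04 -1.e+00] F [ 0.2  0.3 -4.1] open 0.0233
tool cm [0.83 0.18 0.04] turn units 0.008
```

View pics/s7.png

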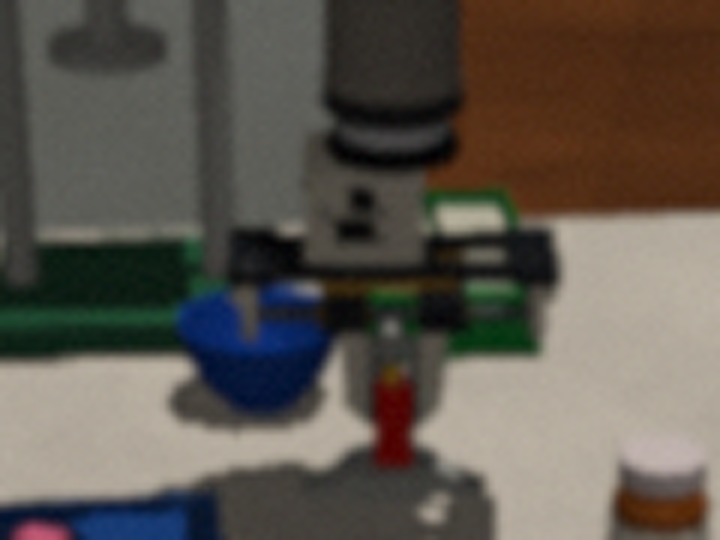

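View pics/w7.png

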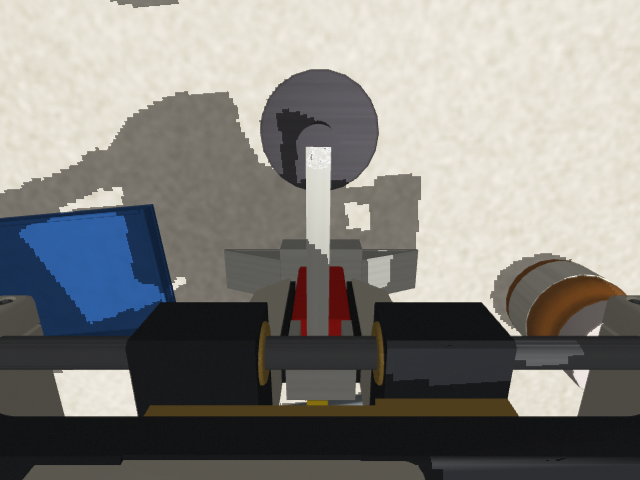

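Call:
carry_out(motion=[[[1, 0, 0, 1, 0, 0, 0], [1, 0, 0, 1.5, 0, 0, 0], [1, 0, 0, 1.5, 0, 0, 0], [1, 0, 0, 1.5, 0, 0, 0], [1, 0, 0, 1.5, 0, 0, 0]]])

```text
time_s: 6.85
position: [0.5763, 0.2545, 0.1413]
ee_rot: [-0.48, -0.519, -0.48, 0.519]
contact_force: [-0.5, 1.1, -3.4]
opening: 0.0241
```

```bash
python3 go.py 0.5835 0.3255 0.1327 -4.5; python3 -c "
from h import *
shot('side','s8',(240,130,120,90),6)"
```

```text
t 6.85 pos [0.5763 0.2545 0.1413] yaw -4.49 tilt x: [-0.e+00 -2.e-04 -1.e+00] F [-0.5  1.1 -3.4] open 0.0241
tool cm [ 0.86  0.16 -7.14] turn units 0.001
```

View pics/s8.png

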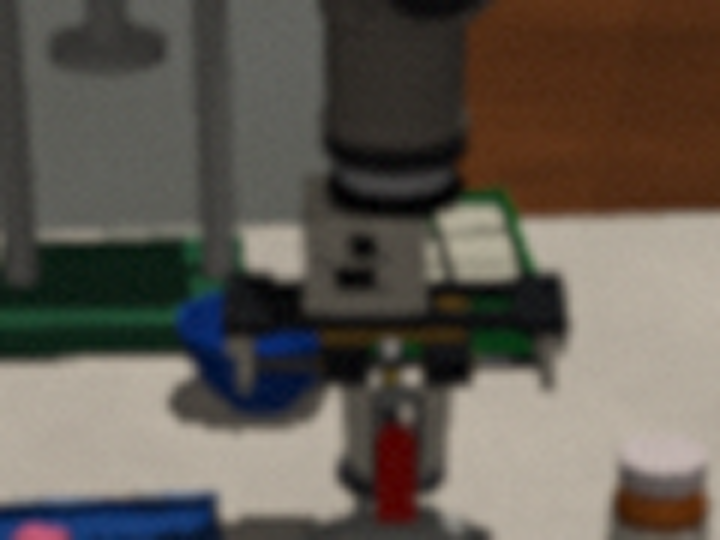

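Call:
carry_out(motion=[[[1, -4, 0, 0, 0, 0, 0], [1, -4, 0, 0, -0.8, 0, 0], [1, -3, 0, 0, -0.83, 0, 0], [1, 0, 0, 0, 0, 0, 0]]])

```text
time_s: 7.3
position: [0.5783, 0.2562, 0.2566]
ee_rot: [0.525, 0.479, 0.521, -0.473]
contact_force: [0.3, 0.6, -3.0]
opening: 0.0236
```

```bash
python3 go.py 0.476 0.0202 0.25 5.3; python3 -c "
from h import *
shot('wrist','w9')"
```

```text
t 7.3 pos [0.5783 0.2562 0.2566] yaw 5.39 tilt x: [ 0.0097  0.0029 -0.9999] F [ 0.3  0.6 -3. ] open 0.0236
tool cm [  0.49 -12.4   22.54] turn units 0.014
```

View pics/w9.png

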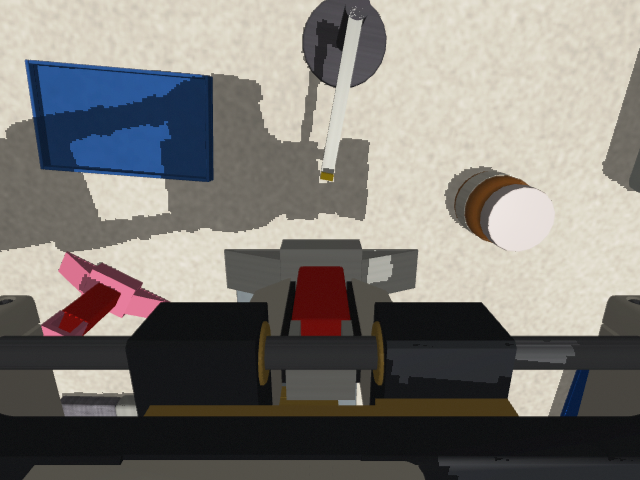

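Call:
carry_out(motion=[[[1, 0, -2.1, 3.8, 0, 0, 0], [1, 0, -2.1, 3.8, 0, 0, 0], [1, 0, -2.1, 3.8, 0, 0, 0], [1, 0, -2.1, 3.8, 0, 0, 0], [1, 0, -2.1, 3.8, 0, 0, 0]]])

```text
time_s: 7.85
position: [0.4875, 0.0558, 0.2492]
ee_rot: [0.521, 0.476, 0.523, -0.477]
contact_force: [0.8, 0.2, -3.5]
opening: 0.0241
```

Call:
carry_out(motion=[[[1, 0, -1.9, 3.5, 0, 0, 0], [1, 0, 0, 0, 0, 0, 0], [1, 0, 0, 0, 0, 0, 0]]])

```text
time_s: 8.15
position: [0.473, 0.02, 0.2499]
ee_rot: [0.521, 0.477, 0.523, -0.478]
contact_force: [0.0, -0.2, -3.2]
opening: 0.0237
```

```bash
python3 go.py 0.476 0.0202 0.1421 5.3; python3 -c "
from h import *
shot('wrist','w10')"
```

```text
t 8.15 pos [0.473  0.02   0.2499] yaw 5.12 tilt x: [-2.4e-03  5.0e-04 -1.0e+00] F [ 0.  -0.2 -3.2] open 0.0237
tool cm [1.078e+01 3.300e-01 1.000e-02] turn units -0.03
```

View pics/w10.png

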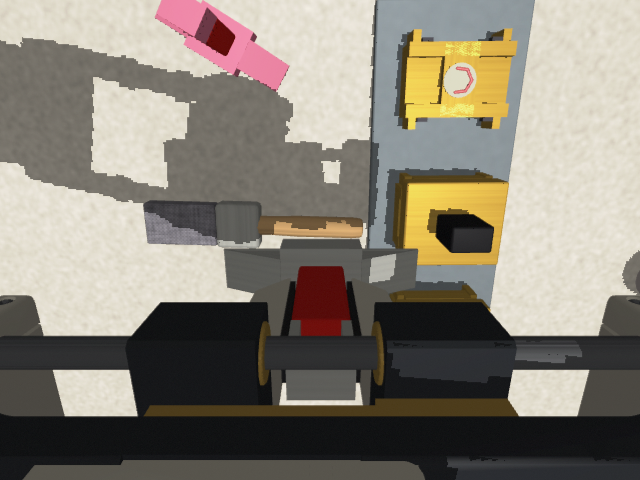

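```bash
python3 -c "
from h import *
im=cv2.imread('pics/w10_raw.png'); cv2.imwrite('pics/c10.png',cv2.resize(im[165:310,350:520],None,fx=4,fy=4,interpolation=cv2.INTER_CUBIC))"
```

```text
(no output)
```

View pics/c10.png

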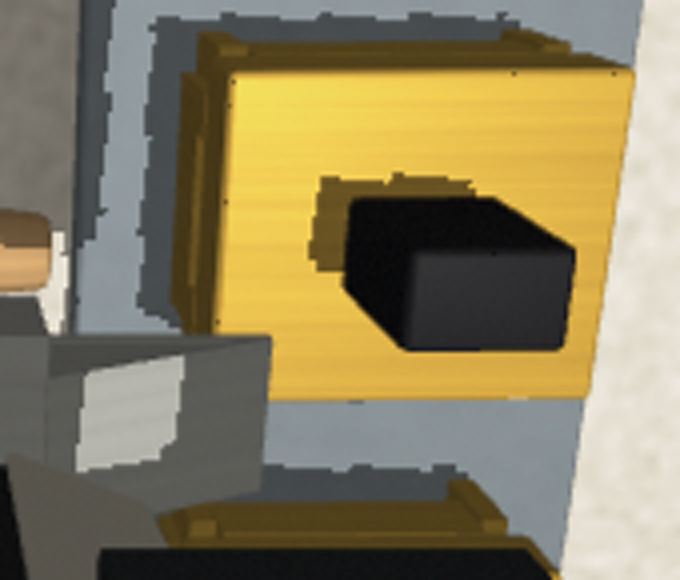

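Run:
```python
from h import *
np.set_printoptions(suppress=True,precision=4)
C=cal("wrist"); s=arm.sense()
f=lambda p,z: ray(C,(350+p[0]/4,165+p[1]/4),z)
P=[f(p,.056)[:2] for p in [(232,70),(633,68),(588,397),(205,400)]]; 
print("lid b",np.mean(P,0),P)
P=[f(p,.094)[:2] for p in [(415,250),(574,248),(562,350),(405,350)]]; print("lug",np.mean(P,0),P)
zb=s["position"][2]-.1106
a=f((271,338),zb+.002);b=f((261,490),zb+.002);print("tip",a,b,np.linalg.norm(a-b))
R=rot(s);print("tip tool",R.T@(a-s["position"]),R.T@(b-s["position"]))
```

```text
lid b [0.581  0.0309] [array([0.539 , 0.0616]), array([0.6166, 0.069 ]), array([0.624 , 0.0005]), array([ 0.5446, -0.0074])]
lug [0.5814 0.0308] [array([0.5666, 0.0387]), array([0.5942, 0.0416]), array([0.5965, 0.0227]), array([0.5685, 0.0201])]
tip [0.5296 0.0362 0.1415] [0.5321 0.0122 0.1415] 0.02415185514752141
tip tool [ 0.1085  0.0575 -0.0102] [0.1085 0.0579 0.0139]
```

Call:
carry_out(motion=[[[1, 4, 0, -0.2, -0.03, 0, 0], [1, 4, 0, 0, 0, 0, 0], [1, 2, 0, 0, 0, 0, 0], [1, 0.7, 0, 0, 0, 0, 0], [1, 0, 0, 0, 0, 0, 0]]])

```text
time_s: 8.7
position: [0.4735, 0.0236, 0.1433]
ee_rot: [0.523, 0.475, 0.524, -0.476]
contact_force: [-0.1, 0.1, -3.1]
opening: 0.024
```

```bash
python3 go.py 0.476 0.0202 0.1421 5.4; python3 -c "
from h import *
shot('wrist','w11',(320,160,200,150),4); shot('side','s11',(240,190,140,105),5.6)"
```

```text
t 8.7 pos [0.4735 0.0236 0.1433] yaw 5.57 tilt x: [-2.1e-03  2.0e-04 -1.0e+00] F [-0.1  0.1 -3.1] open 0.024
tool cm [0.12 0.21 0.36] turn units 0.028
```

View pics/w11.png

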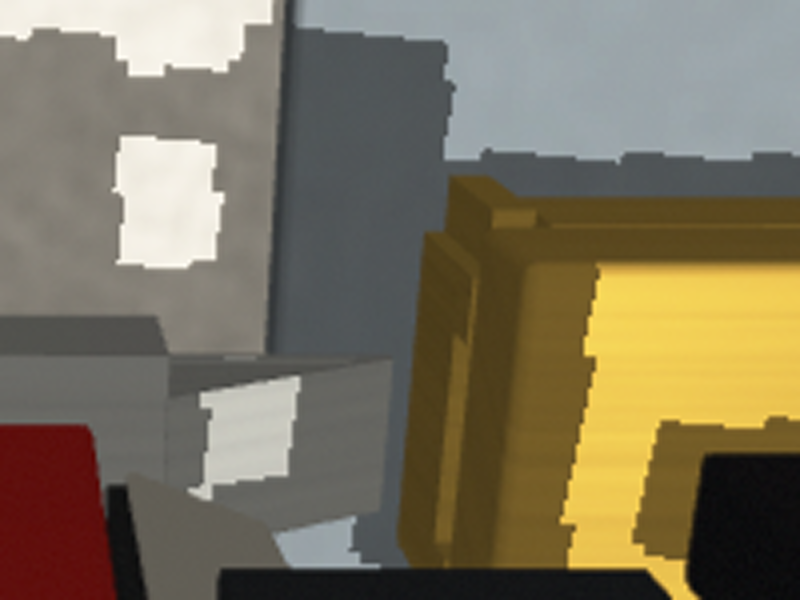

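View pics/s11.png

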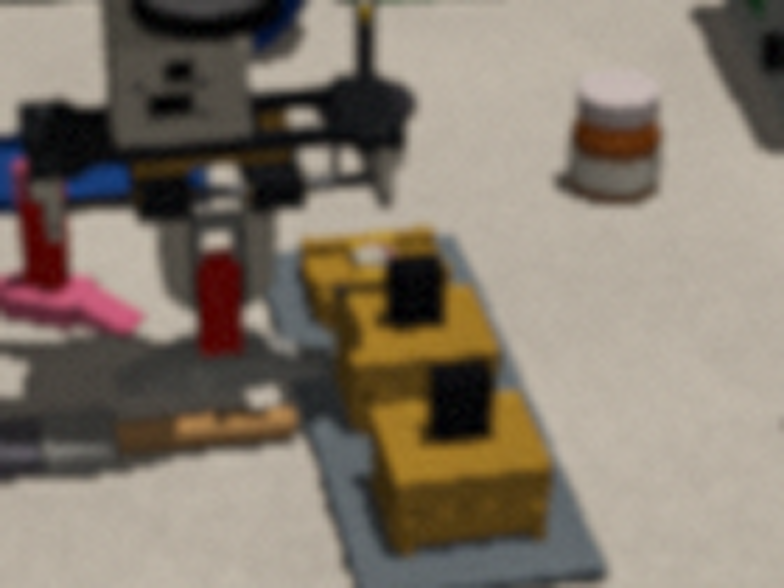

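```bash
cat > rel.py <<'E'
from h import *
import sys
np.set_printoptions(suppress=True,precision=2)
yaw=np.radians(5.4); ex=np.array([np.cos(yaw),np.sin(yaw),0]); ey=np.array([-ex[1],ex[0],0])
S={"b":np.array([.5812,.0309,.036]),"c":np.array([.5918,-.0790,.036])}
def rel(p,w): d=np.array(p)-S[w]; return np.array([d@ex,d@ey,d[2]])*1000
E
python3 - <<'E'
from rel import *
s=arm.sense(); C=cal("wrist"); zb=s["position"][2]-.1106
f=lambda p,z: ray(C,(320+p[0]/4,160+p[1]/4),z)
for p in [(391,358),(380,513)]: print("tip",rel(f(p,zb+.002),"b"))
print("lid top FL",rel(f((527,263),.056),"b"))
print("slot lit strip",rel(f((458,340),.036),"b"),rel(f((440,545),.036),"b"))
print("TCP",rel(s["position"],"b"))
E
```

```text
tip [-49.3   12.57   0.35]
tip [-48.95 -12.1    0.35]
lid top FL [-38.48  32.65  20.  ]
slot lit strip [-39.75  15.22   0.  ] [-39.36 -17.58   0.  ]
TCP [-106.98    2.33  108.95]
```

Call:
carry_out(motion=[[[1, 0.13, 0, 0.12, 0, 0, 0], [1, 0, 0.5, 0, 0, 0, 0], [1, 0, 0.5, 0, 0, 0, 0], [1, 0, 0.3, 0, 0, 0, 0], [1, 0, 0, 0, 0, 0, 0]]])

```text
time_s: 9.3
position: [0.487, 0.0228, 0.1428]
ee_rot: [0.523, 0.475, 0.523, -0.475]
contact_force: [0.1, 0.7, -3.5]
opening: 0.0239
```

```bash
python3 go.py 0.476 0.0202 0.1421 5.4; python3 -c "
from h import *
from rel import *
shot('wrist','w12',(320,160,200,150),4); print(rel(arm.sense()['position'],'b'))"
```

```text
t 9.3 pos [0.487  0.0228 0.1428] yaw 5.51 tilt x: [-1.e-04 -0.e+00 -1.e+00] F [ 0.1  0.7 -3.5] open 0.0239
tool cm [ 0.07 -1.12  0.15] turn units 0.018
[-94.61   0.81 106.82]
```

View pics/w12.png

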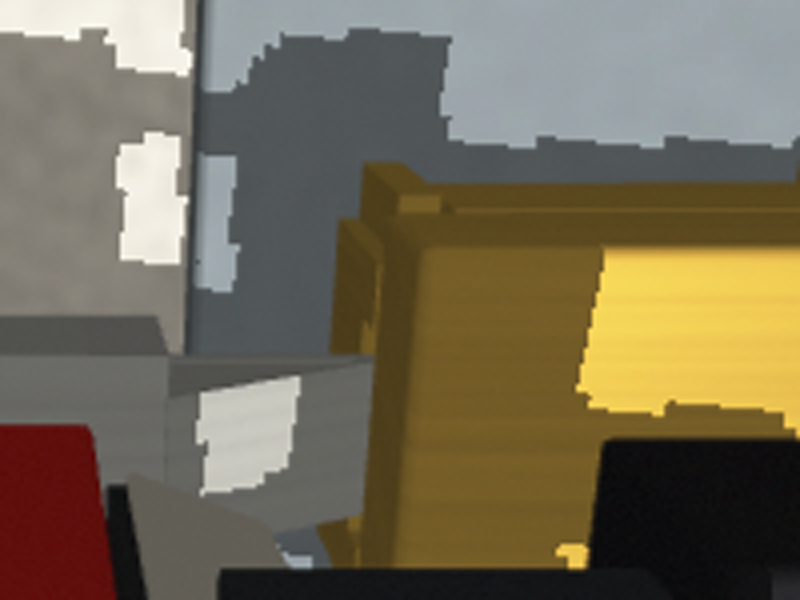

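Call:
carry_out(motion=[[[1, 0, 0.3, 0, 0, 0, 0], [1, 0, 0.2, 0, 0, 0, 0], [1, 0, 0.2, 0, 0, 0, 0], [1, 0, 0.2, 0, 0, 0, 0], [1, 0, 0, 0, 0, 0, 0]]])

```text
time_s: 9.85
position: [0.4936, 0.0239, 0.1413]
ee_rot: [0.522, 0.474, 0.525, -0.477]
contact_force: [-5.1, -0.7, -11.8]
opening: 0.0241
```

```bash
python3 go.py 0.476 0.0202 0.1421 5.4; python3 -c "
from h import *
from rel import *
shot('wrist','w13',(320,160,200,150),4); print(rel(arm.sense()['position'],'b'))
shot('side','s13',(270,200,100,75),8)"
```

```text
t 9.85 pos [0.4936 0.0239 0.1413] yaw 5.52 tilt x: [-6.7e-03  4.0e-04 -1.0e+00] F [ -5.1  -0.7 -11.8] open 0.0241
tool cm [-0.07 -1.79  0.2 ] turn units 0.02
[-87.88   1.26 105.33]
```

View pics/w13.png

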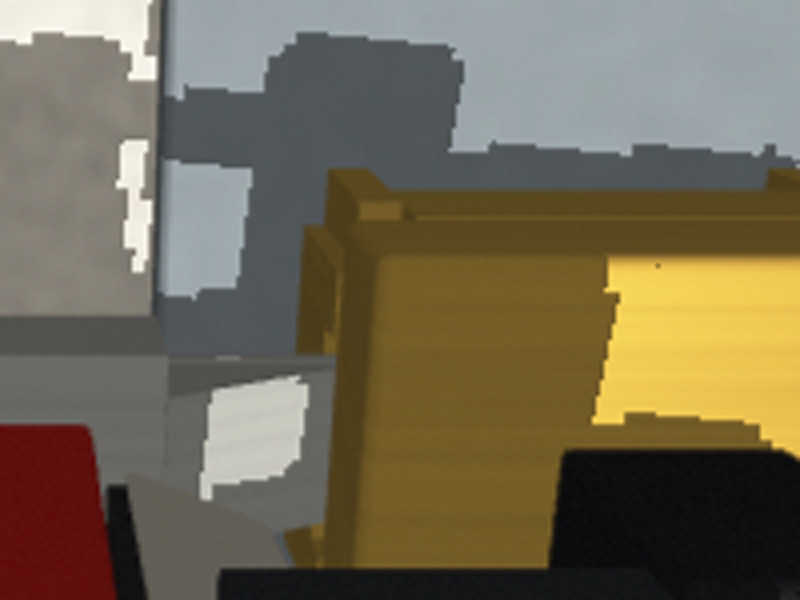

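View pics/s13.png

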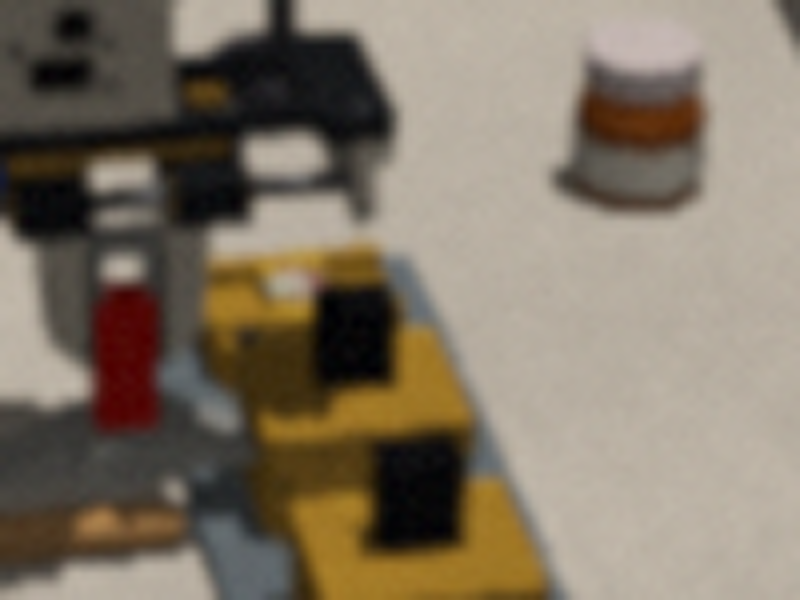

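Call:
carry_out(motion=[[[1, 0, 0.2, 0, 0, 0, 0], [1, 0, 0.2, 0, 0, 0, 0], [1, 0, 0.2, 0, 0, 0, 0], [1, 0, 0, 0, 0, 0, 0]]])

```text
time_s: 10.35
position: [0.499, 0.0245, 0.141]
ee_rot: [0.521, 0.473, 0.526, -0.477]
contact_force: [-6.7, -0.4, -12.3]
opening: 0.0237
```

```bash
python3 go.py 0.476 0.0202 0.1421 5.4; python3 -c "
from h import *
from rel import *
shot('wrist','w14',(320,160,200,150),4); print(rel(arm.sense()['position'],'b'))
shot('side','s14',(270,200,100,75),8)"
```

```text
t 10.35 pos [0.499  0.0245 0.141 ] yaw 5.52 tilt x: [-8.3e-03  5.0e-04 -1.0e+00] F [ -6.7  -0.4 -12.3] open 0.0237
tool cm [-0.09 -2.33  0.21] turn units 0.02
[-82.43   1.33 104.98]
```

View pics/w14.png

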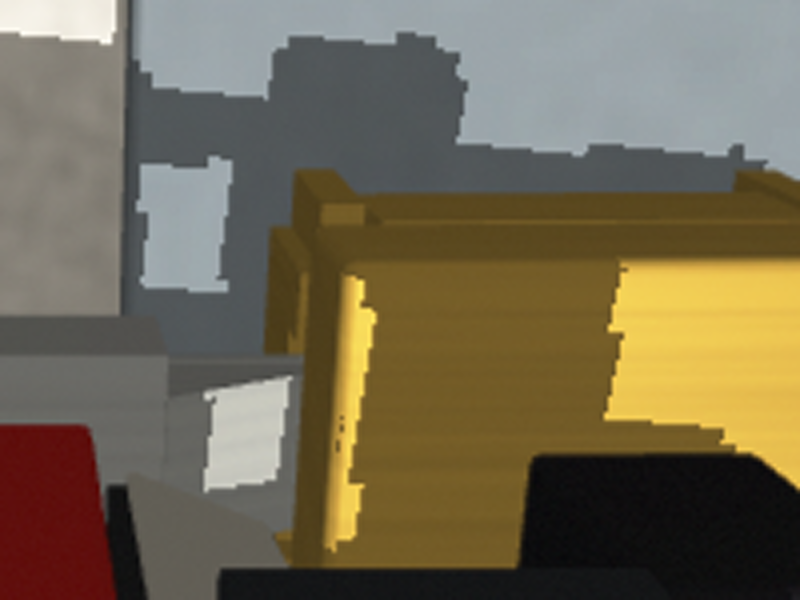

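View pics/s14.png

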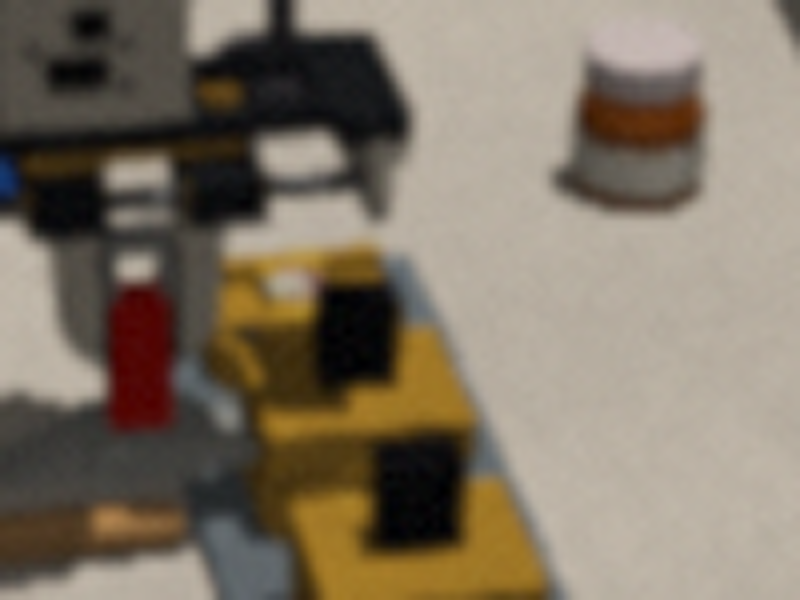

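Call:
carry_out(motion=[[[1, 0, 0.2, 0, 0, 0, 0], [1, 0, 0.15, 0, 0, 0, 0], [1, 0, 0, 0, 0, 0, 0]]])

```text
time_s: 10.75
position: [0.5025, 0.0248, 0.141]
ee_rot: [0.521, 0.473, 0.526, -0.477]
contact_force: [-7.1, -0.4, -13.3]
opening: 0.0236
```

```bash
python3 go.py 0.476 0.0202 0.1421 5.4; python3 -c "
from h import *
from rel import *
print(rel(arm.sense()['position'],'b'))"
```

```text
t 10.75 pos [0.5025 0.0248 0.141 ] yaw 5.52 tilt x: [-8.3e-03  5.0e-04 -1.0e+00] F [ -7.1  -0.4 -13.3] open 0.0236
tool cm [-0.09 -2.68  0.2 ] turn units 0.02
[-78.95   1.35 104.95]
```

Call:
carry_out(motion=[[[1, 0, -1.6, 0, 0, 0, 0], [1, 0, -1.6, 0, 0, 0, 0], [1, -4.5, 0, 0, 0, 0, 0], [1, -4, 0, 0, 0, 0, 0], [1, 0, 0, 0, 0, 0, 0]]])

```text
time_s: 11.25
position: [0.477, 0.0212, 0.2337]
ee_rot: [0.528, 0.478, 0.519, -0.472]
contact_force: [0.2, -0.2, -3.2]
opening: 0.0238
```

```bash
python3 go.py 0.476 0.0202 0.1421 5.4; python3 -c "
from h import *
from rel import *
print(rel(arm.sense()['position'],'b')); shot('wrist','w15')"
```

```text
t 11.25 pos [0.477  0.0212 0.2337] yaw 5.51 tilt x: [ 0.0144 -0.0015 -0.9999] F [ 0.2 -0.2 -3.2] open 0.0238
tool cm [ 9.16 -0.24  0.07] turn units 0.018
[-104.66    0.16  197.75]
```

View pics/w15.png

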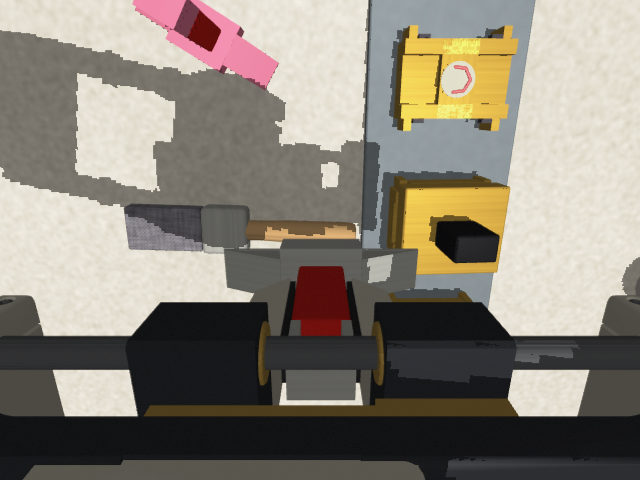

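Call:
carry_out(motion=[[[1, 0, 4.3, 0, 0, 0, 0], [1, 0, 4.3, 0, 0, 0, 0], [1, 0, 4.3, 0, 0, 0, 0], [1, 0, 4.3, 0, 0, 0, 0], [1, 0, 4.3, 0, 0, 0, 0]]])

```text
time_s: 11.8
position: [0.6888, 0.0424, 0.2258]
ee_rot: [0.523, 0.475, 0.524, -0.476]
contact_force: [1.4, -0.2, -2.4]
opening: 0.0236
```

Call:
carry_out(motion=[[[1, 0, 0, 0, 0, 0, 0], [1, 4, 0, 0, 0, 0, 0], [1, 3.5, 0, 0, 0, 0, 0], [1, 0, 0, 0, 0, 0, 0], [1, 0, 0, 0, 0, 0, 0]]])

```text
time_s: 12.3
position: [0.6869, 0.0421, 0.1522]
ee_rot: [0.523, 0.475, 0.524, -0.476]
contact_force: [0.1, -0.7, -2.6]
opening: 0.024
```

```bash
python3 go.py 0.476 0.0202 0.1421 5.4; python3 -c "
from h import *
from rel import *
print(rel(arm.sense()['position'],'b')); shot('wrist','w16',(130,160,200,150),4)"
```

```text
t 12.3 pos [0.6869 0.0421 0.1522] yaw 5.51 tilt x: [-1.8e-03  1.0e-04 -1.0e+00] F [ 0.1 -0.7 -2.6] open 0.024
tool cm [  1.05 -21.21   0.16] turn units 0.018
[106.33   1.24 116.21]
```

View pics/w16.png

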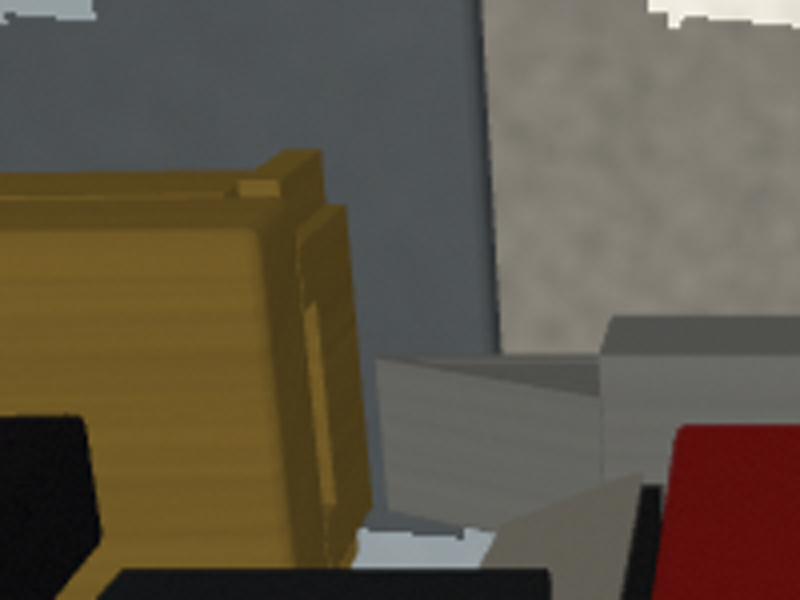

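Run:
```python
from rel import *
s=arm.sense(); C=cal("wrist"); zb=s["position"][2]-.1106
f=lambda p,z: ray(C,(130+p[0]/4,160+p[1]/4),z)
for p in [(377,358),(389,510)]: print("tip",rel(f(p,zb+.002),"b"))
print("lid top BL",rel(f((262,228),.056),"b"))
print("lowerhalf BL",rel(f((347,205),.036),"b"))
print("lowerhalf BR",rel(f((372,505),.030),"b"))
print("slot lit strip",rel(f((315,305),.036),"b"),rel(f((331,505),.036),"b"))
```

```text
tip [53.1  11.29  9.54]
tip [ 53.01 -12.86   9.54]
lid top BL [42.09 33.51 20.  ]
lowerhalf BL [47.95 31.65  0.  ]
lowerhalf BR [ 46.08 -19.49  -6.  ]
slot lit strip [41.87 16.25  0.  ] [ 41.39 -16.61   0.  ]
```

Call:
carry_out(motion=[[[1, 1, 0, 0, 0, 0, 0], [1, 0, -0.6, 0, 0, 0, 0], [1, 0, -0.6, 0, 0, 0, 0], [1, 0, -0.3, 0, 0, 0, 0], [1, 0, 0, 0, 0, 0, 0]]])

```text
time_s: 12.85
position: [0.6721, 0.0407, 0.1432]
ee_rot: [0.524, 0.476, 0.523, -0.475]
contact_force: [1.1, 0.1, -5.1]
opening: 0.0241
```

```bash
python3 go.py 0.476 0.0202 0.1421 5.4; python3 -c "
from h import *
from rel import *
print(rel(arm.sense()['position'],'b')); shot('wrist','w17',(130,160,200,150),4)"
```

```text
t 12.85 pos [0.6721 0.0407 0.1432] yaw 5.5 tilt x: [ 6.e-04 -1.e-04 -1.e+00] F [ 1.1  0.1 -5.1] open 0.0241
tool cm [  0.1  -19.71   0.16] turn units 0.017
[ 91.4    1.17 107.22]
```

View pics/w17.png

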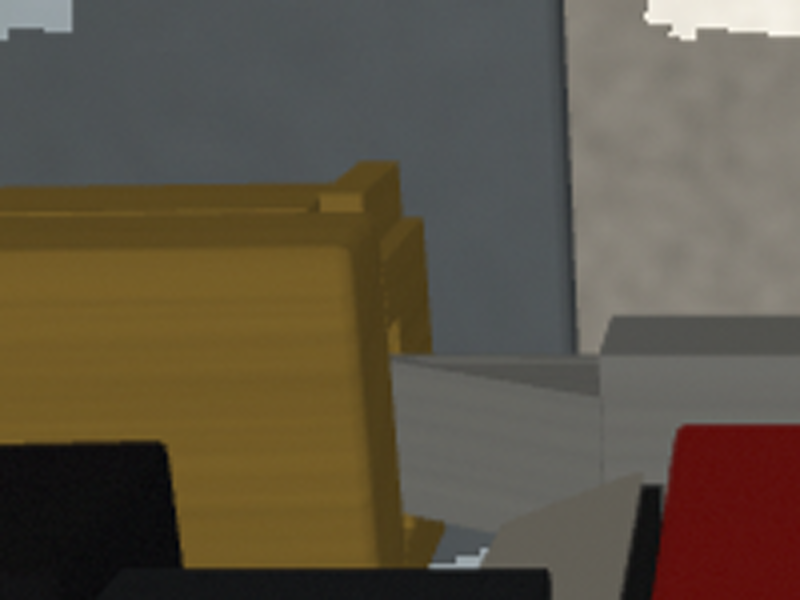

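Call:
carry_out(motion=[[[1, 0.05, -0.3, 0, 0, 0, 0], [1, 0, -0.3, 0, 0, 0, 0], [1, 0, -0.3, 0, 0, 0, 0], [1, 0, -0.3, 0, 0, 0, 0], [1, 0, 0, 0, 0, 0, 0]]])

```text
time_s: 13.4
position: [0.6606, 0.0396, 0.1419]
ee_rot: [0.524, 0.476, 0.523, -0.475]
contact_force: [4.8, 0.7, -10.9]
opening: 0.0238
```

```bash
python3 go.py 0.476 0.0202 0.1421 5.4; python3 -c "
from h import *
from rel import *
print(rel(arm.sense()['position'],'b')); shot('wrist','w18',(130,160,200,150),4)"
```

```text
t 13.4 pos [0.6606 0.0396 0.1419] yaw 5.51 tilt x: [ 9.e-04  0.e+00 -1.e+00] F [  4.8   0.7 -10.9] open 0.0238
tool cm [ -0.04 -18.56   0.16] turn units 0.018
[ 79.88   1.18 105.88]
```

View pics/w18.png

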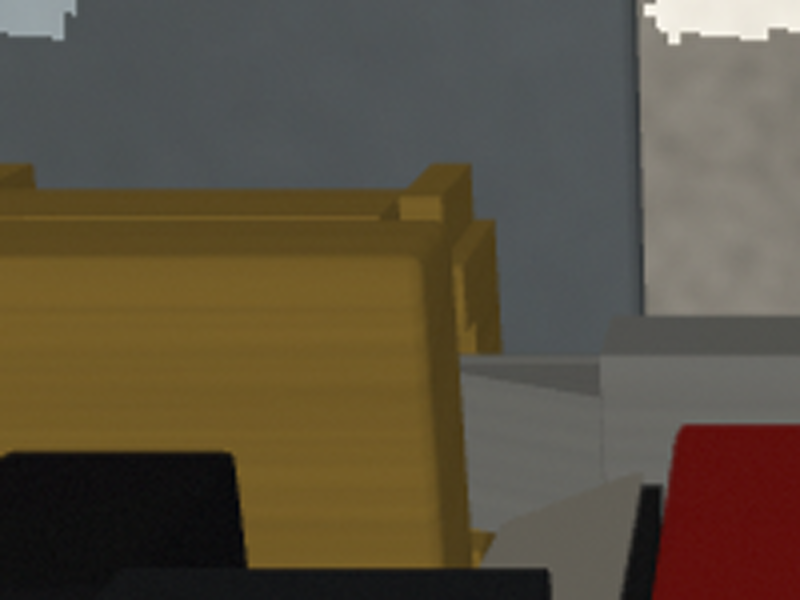

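Call:
carry_out(motion=[[[1, 0, -0.2, 0, 0, 0, 0], [1, 0, -0.15, 0, 0, 0, 0], [1, 0, 0, 0, 0, 0, 0]]])

```text
time_s: 13.75
position: [0.6573, 0.0393, 0.1422]
ee_rot: [0.524, 0.476, 0.523, -0.475]
contact_force: [5.2, 0.3, -10.5]
opening: 0.0237
```

```bash
python3 go.py 0.476 0.0202 0.1421 5.4; python3 -c "
from h import *
from rel import *
print(rel(arm.sense()['position'],'b')); shot('side','s18',(270,200,100,75),8)"
```

```text
t 13.75 pos [0.6573 0.0393 0.1422] yaw 5.51 tilt x: [ 9.e-04 -0.e+00 -1.e+00] F [  5.2   0.3 -10.5] open 0.0237
tool cm [-1.000e-02 -1.823e+01  1.600e-01] turn units 0.018
[ 76.52   1.16 106.19]
```

View pics/s18.png

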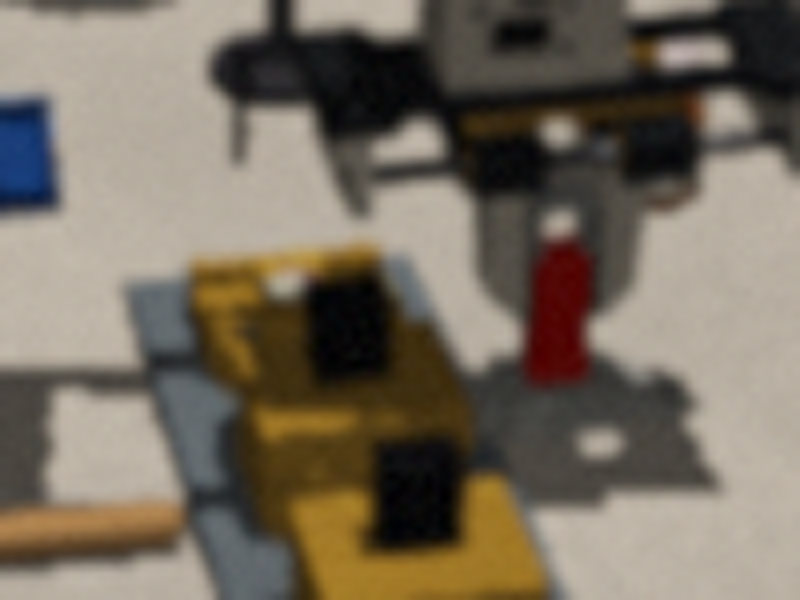

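Call:
carry_out(motion=[[[1, 0, 1.6, 0, 0, 0, 0], [1, 0, 1.6, 0, 0, 0, 0], [1, -4.5, 0, 0, 0, 0, 0], [1, -4, 0, 0, 0, 0, 0], [1, 0, -4.3, 0, 0, 0, 0]]])

```text
time_s: 14.3
position: [0.6529, 0.0378, 0.2361]
ee_rot: [0.529, 0.48, 0.518, -0.471]
contact_force: [2.0, -0.5, -2.6]
opening: 0.0242
```

Call:
carry_out(motion=[[[1, 0, -4.3, 0, 0, 0, 0], [1, 0, -4.3, 0, 0, 0, 0], [1, 0, -4.3, 0, 0, 0, 0], [1, 0, -4.3, 0, 0, 0, 0], [1, 0, 0, 0, 0, 0, 0]]])

```text
time_s: 14.8
position: [0.4678, 0.022, 0.227]
ee_rot: [0.521, 0.473, 0.526, -0.477]
contact_force: [0.6, -0.0, -3.1]
opening: 0.0239
```

```bash
python3 -c "
from h import *
from rel import *
print(rel(arm.sense()['position'],'b')); shot('wrist','w19',(350,165,170,145),4)
s=arm.sense(); print(s['position'],rot(s)[:,0])"
```

```text
[-113.71    1.78  190.97]
[0.47 0.02 0.23] [-0. -0. -1.]
```

View pics/w19.png

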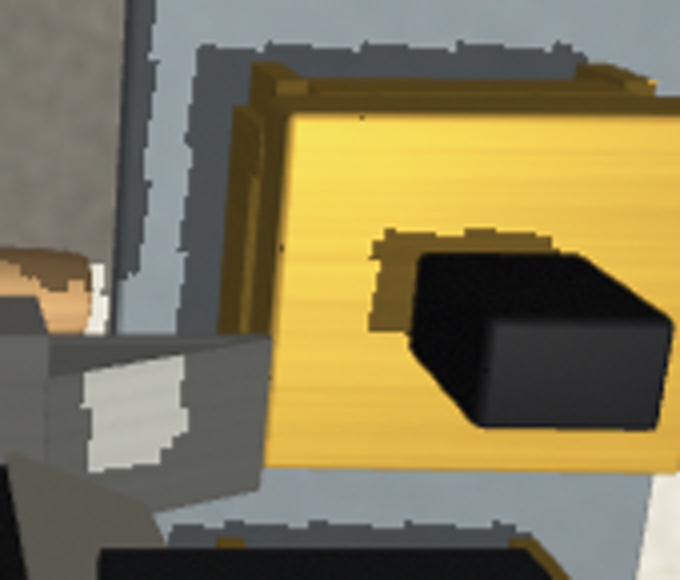

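Call:
carry_out(motion=[[[1, 4, 0, 0, 0, 0, 0], [1, 4, 0, 0.08, 0, 0, 0], [1, 0.5, 0.6, 0, 0, 0, 0], [1, 0, 0, 0, 0, 0, 0], [1, 0, 0, 0, 0, 0, 0]]])

```text
time_s: 15.35
position: [0.4825, 0.0213, 0.144]
ee_rot: [0.524, 0.476, 0.523, -0.475]
contact_force: [-0.2, -0.1, -3.0]
opening: 0.0241
```

```bash
python3 -c "
from h import *
from rel import *
s=arm.sense(); print(s['position'].round(4),rot(s)[:,0].round(4),rel(s['position'],'b'),s['contact_force']);  shot('wrist','w20',(320,160,200,150),4)"
```

```text
[0.48 0.02 0.14] [ 0. -0. -1.] [-99.18  -0.22 107.98] [-0.22 -0.06 -3.01]
```

View pics/w20.png

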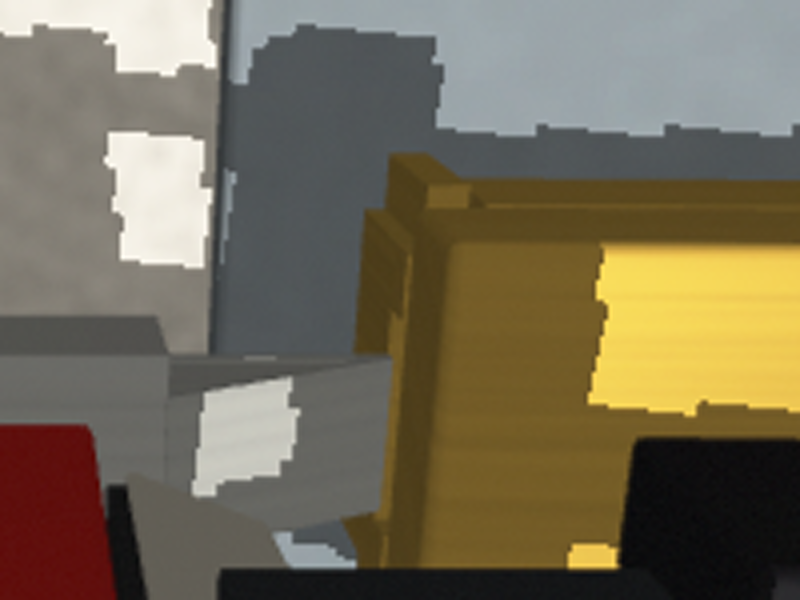

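Call:
carry_out(motion=[[[1, 0.15, 0.3, 0, 0, 0, 0], [1, 0, 0.5, 0, 0, 0, 0], [1, 0, 0.4, 0, 0, 0, 0], [1, 0, 0.4, 0, 0, 0, 0], [1, 0, 0, 0, 0, 0, 0]]])

```text
time_s: 15.9
position: [0.497, 0.023, 0.1407]
ee_rot: [0.523, 0.475, 0.524, -0.475]
contact_force: [-0.2, -0.4, -3.3]
opening: 0.0236
```

```bash
cat >> h.py <<'E'
def st(w):
    from rel import rel
    s=arm.sense(); R=rot(s); print(s['time_s'],np.round(s['position'],4),"tilt",np.round(R[:2,0],4),"rel",np.round(rel(s['position'],w),1),"F",np.round(s['contact_force'],1))
E
python3 -c "
from h import *
st('b'); shot('wrist','w21',(320,160,200,150),4)"
```

```text
15.9 [0.5  0.02 0.14] tilt [-0. -0.] rel [-84.6   0.1 104.7] F [-0.2 -0.4 -3.3]
```

View pics/w21.png

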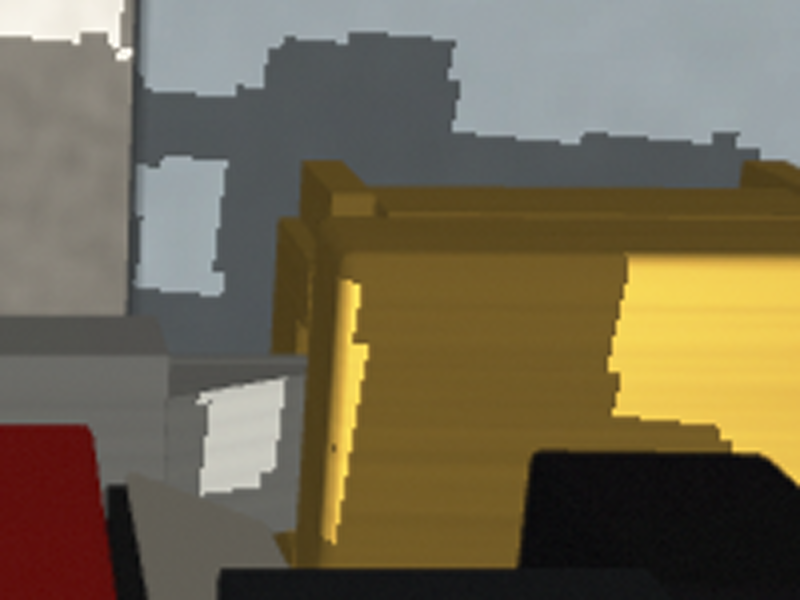

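Call:
carry_out(motion=[[[1, 0, 0.3, 0, 0, 0, 0], [1, 0, 0.2, 0, 0, 0, 0], [1, 0, 0.2, 0, 0, 0, 0], [1, 0, 0, 0, 0, 0, 0]]])

```text
time_s: 16.35
position: [0.5021, 0.0237, 0.1405]
ee_rot: [0.522, 0.474, 0.525, -0.476]
contact_force: [-7.2, -0.5, -1.0]
opening: 0.0235
```

```bash
sed -i 's/^np.set_printoptions.*$//' rel.py; python3 -c "
from h import *
st('b')"
```

```text
16.35 [0.5021 0.0237 0.1405] tilt [-0.0046  0.    ] rel [-79.4   0.3 104.5] F [-7.2 -0.5 -1. ]
```

Call:
carry_out(motion=[[[1, 0, 0.3, 0, 0, 0, 0], [1, 0, 0.3, 0, 0, 0, 0], [1, 0, 0.2, 0, 0, 0, 0], [1, 0, 0, 0, 0, 0, 0]]])

```text
time_s: 16.75
position: [0.5101, 0.0245, 0.1405]
ee_rot: [0.522, 0.474, 0.525, -0.476]
contact_force: [-5.6, -0.0, -0.4]
opening: 0.0238
```

```bash
python3 -c "
from h import *
st('b')
shot('wrist','w22',(320,160,200,150),4);shot('side','s22',(270,200,100,75),8)"
```

```text
16.75 [0.5101 0.0245 0.1405] tilt [-0.0045  0.0001] rel [-71.3   0.3 104.5] F [-5.6 -0.  -0.4]
```

View pics/w22.png

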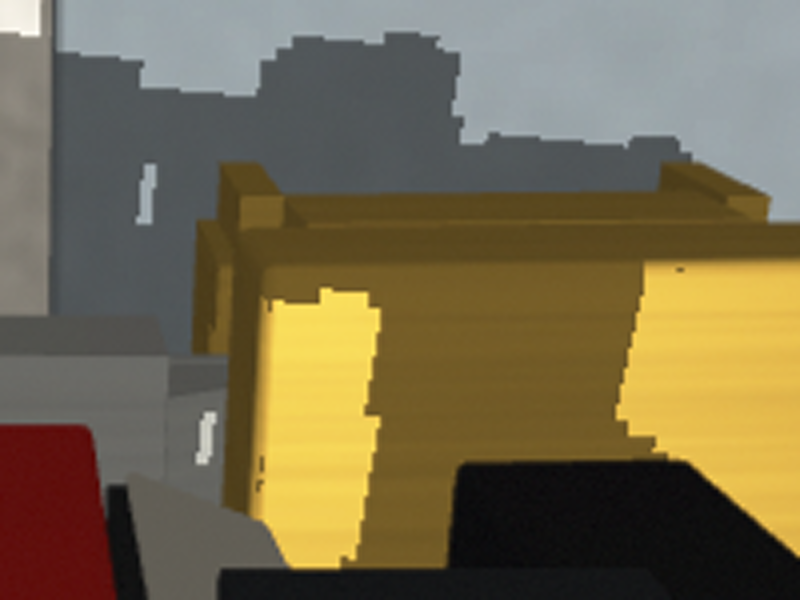

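View pics/s22.png

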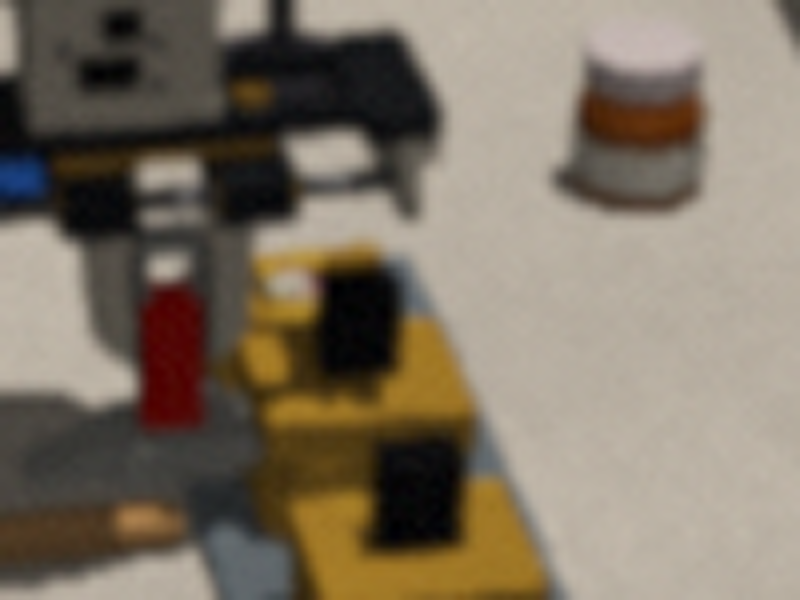

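Call:
carry_out(motion=[[[1, 0, -1.8, 0, 0, 0, 0], [1, 0, -2, 0, 0, 0, 0], [1, -4.5, 0, 0, 0, 0, 0], [1, -4.2, 0, 0, 0, 0, 0], [1, 0, 4.3, 0, 0, 0, 0]]])

```text
time_s: 17.35
position: [0.5166, 0.0248, 0.235]
ee_rot: [0.526, 0.477, 0.521, -0.474]
contact_force: [1.2, -0.4, -1.7]
opening: 0.0239
```

Call:
carry_out(motion=[[[1, 0, 4.3, 0, 0, 0, 0], [1, 0, 4.3, 0, 0, 0, 0], [1, 0, 4.3, 0, 0, 0, 0], [1, 0, 4.3, 0, 0, 0, 0], [1, 0, 0, 0, 0, 0, 0]]])

```text
time_s: 17.85
position: [0.692, 0.0417, 0.2254]
ee_rot: [0.524, 0.476, 0.523, -0.475]
contact_force: [0.4, -0.3, -3.9]
opening: 0.0239
```

Call:
carry_out(motion=[[[1, 0, 0, 0, 0, 0, 0], [1, 4, 0, 0, 0, 0, 0], [1, 3.5, 0, 0, 0, 0, 0], [1, 0, 0, 0, 0, 0, 0], [1, 0, 0, 0, 0, 0, 0]]])

```text
time_s: 18.35
position: [0.6874, 0.0413, 0.1539]
ee_rot: [0.523, 0.475, 0.524, -0.476]
contact_force: [0.3, -0.4, -2.8]
opening: 0.0238
```

```bash
python3 -c "
from h import *
st('b')
shot('wrist','w23',(130,160,200,150),4)"
```

```text
18.35 [0.6874 0.0413 0.1539] tilt [-0.0004 -0.    ] rel [106.7   0.4 117.9] F [ 0.3 -0.4 -2.8]
```

View pics/w23.png

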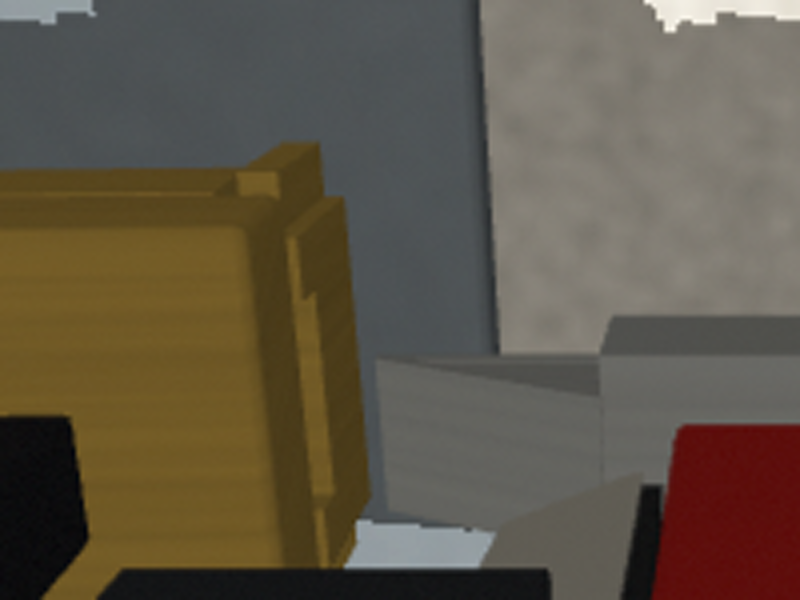

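Call:
carry_out(motion=[[[1, 1.2, 0, 0, 0, 0, 0], [1, 0, -0.8, 0, 0, 0, 0], [1, 0, -0.8, 0, 0, 0, 0], [1, 0, -0.4, 0, 0, 0, 0], [1, 0, -0.4, 0, 0, 0, 0]]])

```text
time_s: 18.9
position: [0.6636, 0.0391, 0.1415]
ee_rot: [0.524, 0.476, 0.523, -0.475]
contact_force: [0.2, 0.5, -2.7]
opening: 0.0238
```

```bash
python3 -c "
from h import *
st('b')"
```

```text
18.9 [0.6636 0.0391 0.1415] tilt [ 0.0008 -0.0001] rel [ 82.8   0.4 105.5] F [ 0.2  0.5 -2.7]
```

Call:
carry_out(motion=[[[1, 0, -0.3, 0, 0, 0, 0], [1, 0, -0.3, 0, 0, 0, 0], [1, 0, -0.2, 0, 0, 0, 0], [1, 0, 0, 0, 0, 0, 0]]])

```text
time_s: 19.3
position: [0.6564, 0.0384, 0.1406]
ee_rot: [0.524, 0.476, 0.523, -0.475]
contact_force: [3.5, -0.4, -7.2]
opening: 0.0241
```

```bash
python3 -c "
from h import *
st('b')"
```

```text
19.3 [0.6564 0.0384 0.1406] tilt [0.0011 0.    ] rel [ 75.5   0.3 104.6] F [ 3.5 -0.4 -7.2]
```

Call:
carry_out(motion=[[[1, 0, -0.2, 0, 0, 0, 0], [1, 0, -0.2, 0, 0, 0, 0], [1, 0, -0.15, 0, 0, 0, 0], [1, 0, 0, 0, 0, 0, 0]]])

```text
time_s: 19.7
position: [0.651, 0.0378, 0.1405]
ee_rot: [0.524, 0.476, 0.523, -0.475]
contact_force: [5.2, -0.4, -9.9]
opening: 0.0242
```

```bash
python3 -c "
from h import *
st('b');shot('wrist','w24',(130,160,200,150),4)
shot('side','s24',(270,200,100,75),8)"
```

```text
19.7 [0.651  0.0378 0.1405] tilt [0.0011 0.    ] rel [ 70.2   0.3 104.5] F [ 5.2 -0.4 -9.9]
```

View pics/w24.png

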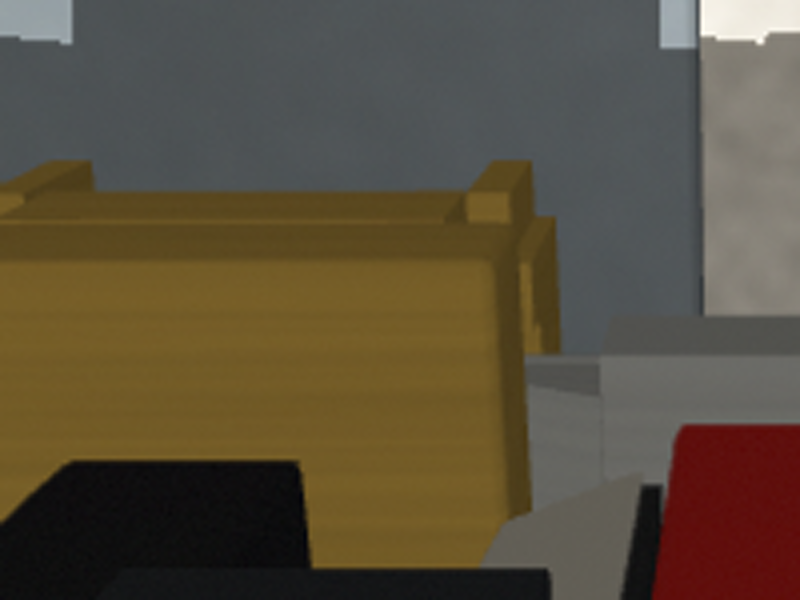

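View pics/s24.png

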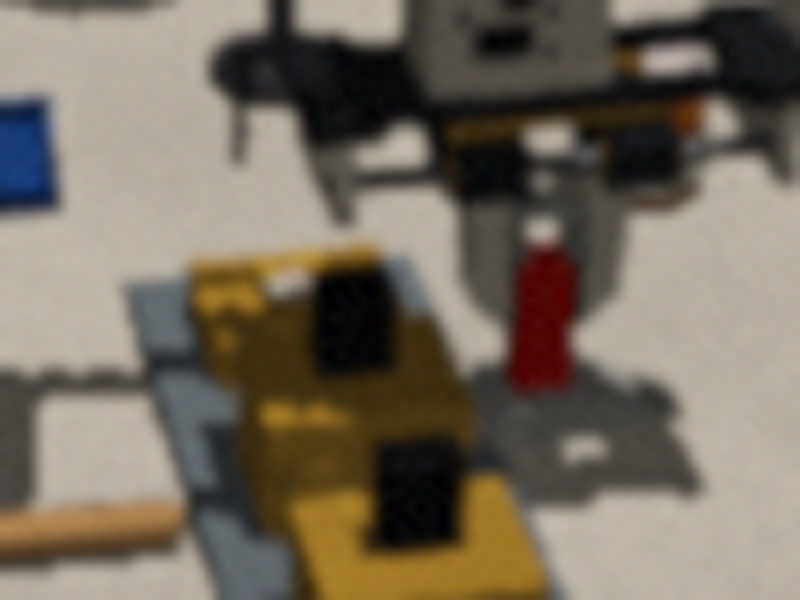

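Call:
carry_out(motion=[[[1, 0, 1.8, 0, 0, 0, 0], [1, 0, 2, 0, 0, 0, 0], [1, -4.5, 0, 0, 0, 0, 0], [1, -4.2, 0, 0, 0, 0, 0], [1, 0, 0, 0, 0, 0, 0]]])

```text
time_s: 20.3
position: [0.6906, 0.0414, 0.2355]
ee_rot: [0.527, 0.478, 0.52, -0.473]
contact_force: [1.0, 0.3, -2.5]
opening: 0.0237
```

```bash
python3 -c "
from h import *
st('b');st('c');shot('wrist','w25')"
```

```text
20.3 [0.6906 0.0414 0.2355] tilt [ 0.0113 -0.0009] rel [1.099e+02 1.000e-01 1.995e+02] F [ 1.   0.3 -2.5]
20.3 [0.6906 0.0414 0.2355] tilt [ 0.0113 -0.0009] rel [109.7 110.5 199.5] F [ 1.   0.3 -2.5]
```

View pics/w25.png

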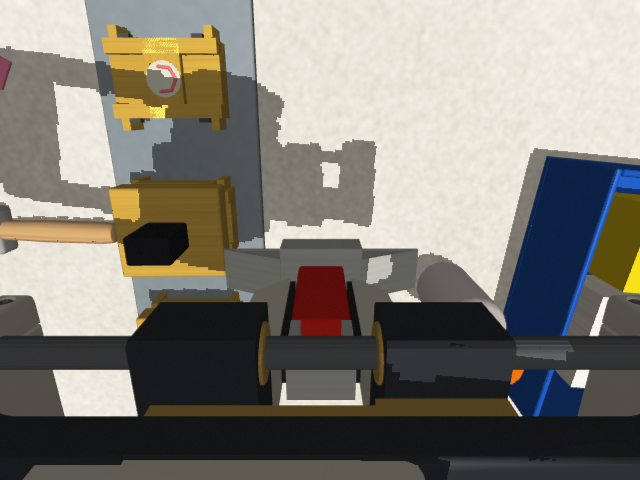

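```bash
python3 -c "
from h import *
from rel import rel
C=cal('scene'); p=ray(C,(311,341),0.02); print(p, rel(p,'c'), ray(C,(309,320),.13))"
```

```text
[ 0.82035504 -0.01619015  0.02      ] [233.45163026  41.02217017 -16.        ] [ 0.81555583 -0.01931477  0.13      ]
```

Call:
carry_out(motion=[[[1, 0, 0, 4, 0, 0, 0], [1, 0, 0, 4, 0, 0, 0], [1, 0, 0, 3, 0, 0, 0], [1, 4, 0, 0, 0, 0, 0], [1, 3.5, 0, 0, 0, 0, 0]]])

```text
time_s: 20.85
position: [0.6978, -0.0695, 0.1508]
ee_rot: [0.522, 0.476, 0.524, -0.476]
contact_force: [1.1, -0.1, -4.2]
opening: 0.0238
```

Call:
carry_out(motion=[[[1, 0, 0, 0, 0, 0, 0], [1, 0, 0, 0, 0, 0, 0]]])

```text
time_s: 21.05
position: [0.6982, -0.0678, 0.152]
ee_rot: [0.522, 0.475, 0.525, -0.476]
contact_force: [0.5, 0.3, -2.3]
opening: 0.0239
```

```bash
python3 -c "
from h import *
st('c');shot('wrist','w26',(130,160,200,150),4)"
```

```text
21.05 [ 0.6982 -0.0678  0.152 ] tilt [-0.0035  0.0006] rel [107.    1.1 116. ] F [ 0.5  0.3 -2.3]
```

View pics/w26.png

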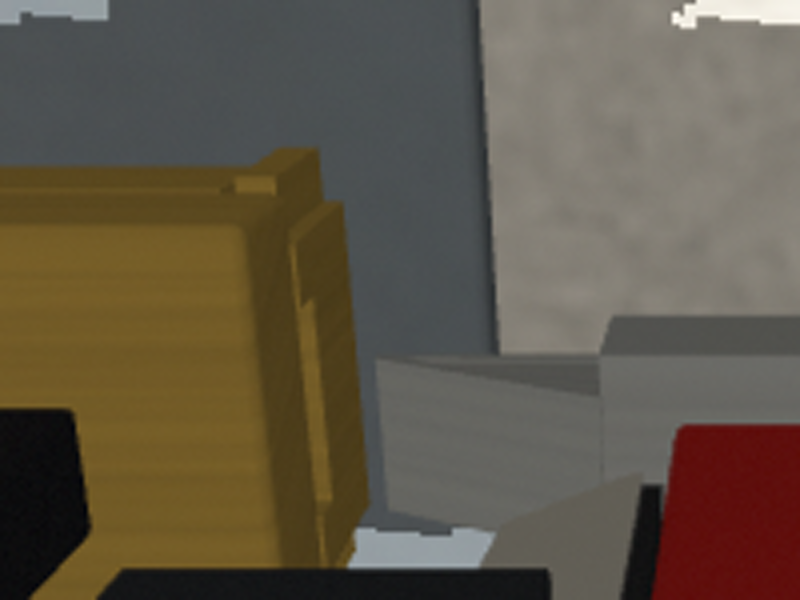

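Call:
carry_out(motion=[[[1, 1, 0, 0, 0, 0, 0], [1, 0, -0.6, 0, 0, 0, 0], [1, 0, -0.6, 0, 0, 0, 0], [1, 0, -0.4, 0, 0, 0, 0], [1, 0, 0, 0, 0, 0, 0]]])

```text
time_s: 21.6
position: [0.6826, -0.0696, 0.1433]
ee_rot: [0.524, 0.475, 0.523, -0.475]
contact_force: [0.0, -0.1, -4.2]
opening: 0.0238
```

```bash
python3 -c "
from h import *
st('c')"
```

```text
21.6 [ 0.6826 -0.0696  0.1433] tilt [ 0.0003 -0.0001] rel [ 91.2   0.8 107.3] F [ 0.  -0.1 -4.2]
```

Call:
carry_out(motion=[[[1, 0, -0.3, 0, 0, 0, 0], [1, 0, -0.3, 0, 0, 0, 0], [1, 0, -0.2, 0, 0, 0, 0], [1, 0, 0, 0, 0, 0, 0]]])

```text
time_s: 22.0
position: [0.6759, -0.0702, 0.1423]
ee_rot: [0.524, 0.476, 0.523, -0.475]
contact_force: [6.7, -0.3, -11.5]
opening: 0.0242
```

```bash
python3 -c "
from h import *
st('c');shot('wrist','w27',(130,160,200,150),4)"
```

```text
22.0 [ 0.6759 -0.0702  0.1423] tilt [0.0027 0.0001] rel [ 84.5   0.8 106.3] F [  6.7  -0.3 -11.5]
```

View pics/w27.png

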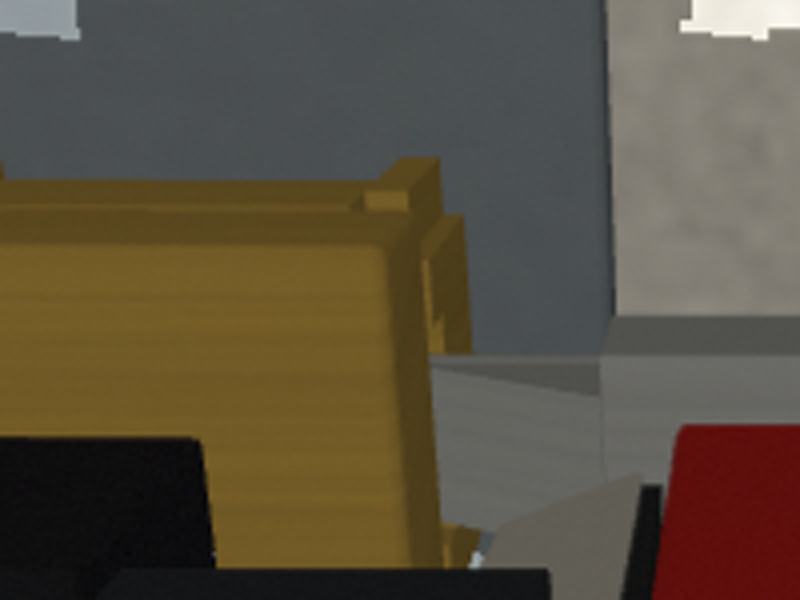

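Call:
carry_out(motion=[[[1, 0, -0.2, 0, 0, 0, 0], [1, 0, 0, 0, 0, 0, 0]]])

```text
time_s: 22.25
position: [0.674, -0.0704, 0.1422]
ee_rot: [0.524, 0.476, 0.523, -0.475]
contact_force: [5.1, 1.1, -11.8]
opening: 0.0243
```

```bash
python3 -c "
from h import *
st('c')"
```

```text
22.25 [ 0.674  -0.0704  0.1422] tilt [0.0028 0.0002] rel [ 82.6   0.8 106.2] F [  5.1   1.1 -11.8]
```

Call:
carry_out(motion=[[[1, 0, 1.4, 0, 0, 0, 0], [1, 0, 1.4, 0, 0, 0, 0], [1, -4.5, 0, 0, 0, 0, 0], [1, -4, 0, 0, 0, 0, 0], [1, 0, -4.3, 0, 0, 0, 0]]])

```text
time_s: 22.75
position: [0.6653, -0.0729, 0.2366]
ee_rot: [0.53, 0.479, 0.517, -0.471]
contact_force: [1.1, -1.0, -1.5]
opening: 0.024
```

Call:
carry_out(motion=[[[1, 0, -4.3, 0, 0, 0, 0], [1, 0, -4.3, 0, 0, 0, 0], [1, 0, -4.3, 0, 0, 0, 0], [1, 0, -4.3, 0, 0, 0, 0], [1, 0, 0, 0, 0, 0, 0]]])

```text
time_s: 23.25
position: [0.4809, -0.0878, 0.2275]
ee_rot: [0.521, 0.474, 0.525, -0.477]
contact_force: [1.0, 0.3, -3.0]
opening: 0.0239
```

Call:
carry_out(motion=[[[1, 0, 0, 0, 0, 0, 0], [1, 4, 0, 0, 0, 0, 0], [1, 3.5, 0, 0, 0, 0, 0], [1, 0, 0, 0, 0, 0, 0], [1, 0, 0, 0, 0, 0, 0]]])

```text
time_s: 23.75
position: [0.488, -0.0886, 0.1533]
ee_rot: [0.524, 0.475, 0.524, -0.475]
contact_force: [0.9, -0.6, -2.8]
opening: 0.0241
```

```bash
python3 -c "
from h import *
st('c');shot('wrist','w28',(320,160,200,150),4)"
```

```text
23.75 [ 0.488  -0.0886  0.1533] tilt [ 0.0001 -0.0001] rel [-104.3    0.2  117.3] F [ 0.9 -0.6 -2.8]
```

View pics/w28.png

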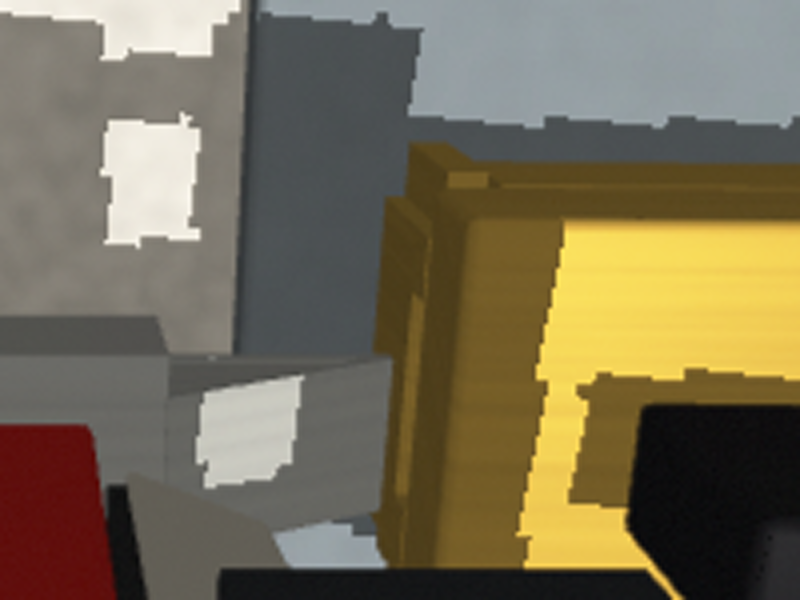

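Run:
```python
from rel import *
s=arm.sense(); C=cal("wrist"); zb=s["position"][2]-.1106
f=lambda p,z: ray(C,(320+p[0]/4,160+p[1]/4),z)
for p in [(391,358),(380,513)]: print("tip",rel(f(p,zb+.002),"c"))
print("slot lit strip",rel(f((418,295),.036),"c"),rel(f((401,497),.036),"c"))
```

```text
tip [-46.06691867  10.11859193   9.61859321]
tip [-45.71085148 -14.56921807   9.61859321]
slot lit strip [-4.01275953e+01  1.66365119e+01 -2.08166817e-14] [-3.99131997e+01 -1.64971373e+01  6.93889390e-15]
```

Call:
carry_out(motion=[[[1, 1.05, 0, -0.2, 0, 0, 0], [1, 0, 0, 0, 0, 0, 0], [1, 0, 0.5, 0, 0, 0, 0], [1, 0, 0.5, 0, 0, 0, 0], [1, 0, 0, 0, 0, 0, 0]]])

```text
time_s: 24.3
position: [0.4974, -0.0855, 0.1426]
ee_rot: [0.524, 0.475, 0.523, -0.475]
contact_force: [-0.3, 0.5, -3.6]
opening: 0.0241
```

```bash
python3 -c "
from h import *
st('c');shot('wrist','w29',(320,160,200,150),4)"
```

```text
24.3 [ 0.4974 -0.0855  0.1426] tilt [ 0.0005 -0.0003] rel [-94.6   2.4 106.6] F [-0.3  0.5 -3.6]
```

View pics/w29.png

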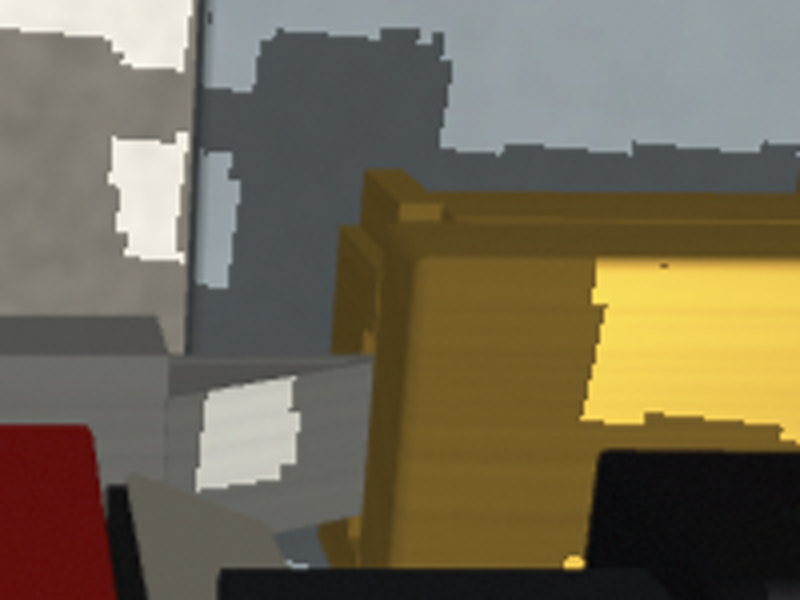

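d ≈ 3, in the slot, no force. Continue to d ≈ 16.

Call:
carry_out(motion=[[[1, 0, 0.3, 0, 0, 0, 0], [1, 0, 0.3, 0, 0, 0, 0], [1, 0, 0.3, 0, 0, 0, 0], [1, 0, 0.2, 0, 0, 0, 0], [1, 0, 0, 0, 0, 0, 0]]])

```text
time_s: 24.85
position: [0.5058, -0.084, 0.1408]
ee_rot: [0.522, 0.474, 0.525, -0.476]
contact_force: [-6.3, -0.8, -11.0]
opening: 0.0239
```

```bash
python3 -c "
from h import *
st('c')"
```

```text
24.85 [ 0.5058 -0.084   0.1408] tilt [-0.0061  0.0014] rel [-86.1   3.1 104.8] F [ -6.3  -0.8 -11. ]
```

Call:
carry_out(motion=[[[1, 0, 0.2, 0, 0, 0, 0], [1, 0, 0.2, 0, 0, 0, 0], [1, 0, 0, 0, 0, 0, 0]]])

```text
time_s: 25.15
position: [0.5101, -0.0837, 0.141]
ee_rot: [0.522, 0.474, 0.525, -0.476]
contact_force: [-5.8, -0.6, -10.6]
opening: 0.024
```

```bash
python3 -c "
from h import *
st('c')"
```

```text
25.15 [ 0.5101 -0.0837  0.141 ] tilt [-0.0052  0.0013] rel [-81.8   3.  105. ] F [ -5.8  -0.6 -10.6]
```

Call:
carry_out(motion=[[[1, 0, 0.2, 0, 0, 0, 0], [1, 0, 0.2, 0, 0, 0, 0], [1, 0, 0, 0, 0, 0, 0]]])

```text
time_s: 25.45
position: [0.5143, -0.0834, 0.1413]
ee_rot: [0.522, 0.475, 0.525, -0.476]
contact_force: [-4.9, -0.4, -10.6]
opening: 0.0234
```

```bash
python3 -c "
from h import *
st('c')"
```

```text
25.45 [ 0.5143 -0.0834  0.1413] tilt [-0.0041  0.001 ] rel [-77.5   2.9 105.3] F [ -4.9  -0.4 -10.6]
```

Call:
carry_out(motion=[[[1, 0, -1.6, 0, 0, 0, 0], [1, 0, -1.6, 0, 0, 0, 0], [1, -4.5, 0, 0, 0, 0, 0], [1, -4, 0, 0.1, 0, 0, 0], [1, 0, 4.3, 0, 0, 0, 0]]])

```text
time_s: 25.95
position: [0.5278, -0.0848, 0.2353]
ee_rot: [0.528, 0.478, 0.519, -0.474]
contact_force: [1.3, -1.1, -2.2]
opening: 0.0236
```

Call:
carry_out(motion=[[[1, 0, 4.3, 0, 0, 0, 0], [1, 0, 4.3, 0, 0, 0, 0], [1, 0, 4.3, 0, 0, 0, 0], [1, 0, 4.3, 0, 0, 0, 0], [1, 0, 0, 0, 0, 0, 0]]])

```text
time_s: 26.45
position: [0.7029, -0.0664, 0.2261]
ee_rot: [0.525, 0.477, 0.522, -0.474]
contact_force: [0.3, -0.5, -4.4]
opening: 0.0237
```

Call:
carry_out(motion=[[[1, 0, 0, 0, 0, 0, 0], [1, 4, 0, 0, 0, 0, 0], [1, 3.5, 0, 0, 0, 0, 0], [1, 0, 0, 0, 0, 0, 0], [1, 0, 0, 0, 0, 0, 0]]])

```text
time_s: 26.95
position: [0.6977, -0.0674, 0.1538]
ee_rot: [0.524, 0.476, 0.523, -0.475]
contact_force: [-0.7, -1.2, -2.4]
opening: 0.0236
```

```bash
python3 -c "
from h import *
st('c');shot('wrist','w30',(130,160,200,150),4)"
```

```text
26.95 [ 0.6977 -0.0674  0.1538] tilt [ 0.001  -0.0002] rel [106.5   1.6 117.8] F [-0.7 -1.2 -2.4]
```

View pics/w30.png

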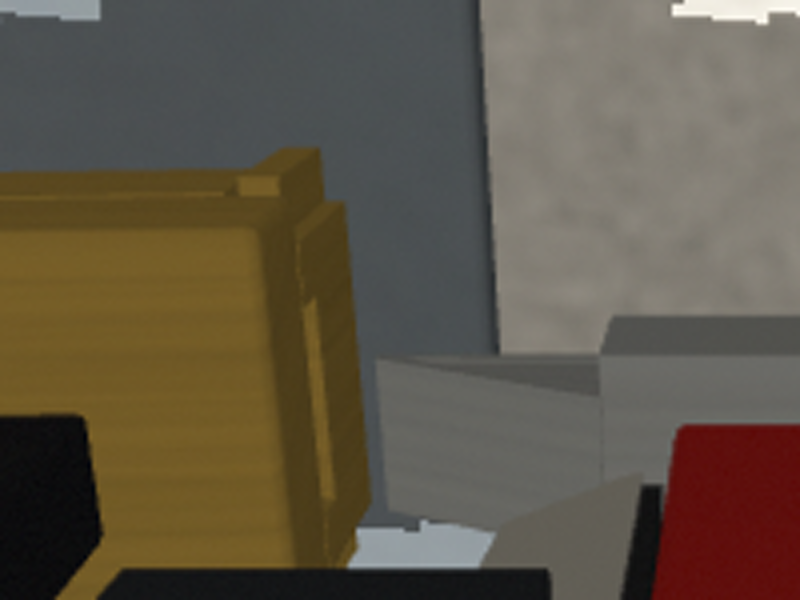

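Call:
carry_out(motion=[[[1, 1.15, 0, 0, 0, 0, 0], [1, 0, -0.6, 0, 0, 0, 0], [1, 0, -0.6, 0, 0, 0, 0], [1, 0, -0.6, 0, 0, 0, 0], [1, 0, -0.4, 0, 0, 0, 0]]])

```text
time_s: 27.5
position: [0.6757, -0.0693, 0.1413]
ee_rot: [0.524, 0.476, 0.523, -0.475]
contact_force: [4.8, 0.2, -8.3]
opening: 0.0238
```

```bash
python3 -c "
from h import *
st('c')"
```

```text
27.5 [ 0.6757 -0.0693  0.1413] tilt [ 0.0013 -0.0002] rel [ 84.4   1.7 105.3] F [ 4.8  0.2 -8.3]
```

Call:
carry_out(motion=[[[1, 0, -0.3, 0, 0, 0, 0], [1, 0, -0.3, 0, 0, 0, 0], [1, 0, -0.2, 0, 0, 0, 0], [1, 0, 0, 0, 0, 0, 0]]])

```text
time_s: 27.9
position: [0.6685, -0.0699, 0.1406]
ee_rot: [0.524, 0.476, 0.523, -0.475]
contact_force: [5.1, 0.2, -9.7]
opening: 0.0238
```

```bash
python3 -c "
from h import *
st('c')"
```

```text
27.9 [ 0.6685 -0.0699  0.1406] tilt [0.002  0.0001] rel [ 77.2   1.8 104.6] F [ 5.1  0.2 -9.7]
```

Call:
carry_out(motion=[[[1, 0, -0.2, 0, 0, 0, 0], [1, 0, -0.2, 0, 0, 0, 0], [1, 0, -0.2, 0, 0, 0, 0], [1, 0, -0.1, 0, 0, 0, 0], [1, 0, 0, 0, 0, 0, 0]]])

```text
time_s: 28.4
position: [0.6615, -0.0706, 0.1405]
ee_rot: [0.524, 0.476, 0.523, -0.475]
contact_force: [4.8, -0.1, -10.4]
opening: 0.0236
```

```bash
python3 -c "
from h import *
st('c');shot('wrist','w31',(130,160,200,150),4)"
```

```text
28.4 [ 0.6615 -0.0706  0.1405] tilt [0.0014 0.0001] rel [ 70.2   1.8 104.5] F [  4.8  -0.1 -10.4]
```

Call:
carry_out(motion=[[[1, 0, 1.8, 0, 0, 0, 0], [1, 0, 2, 0, 0, 0, 0], [1, -4.5, 0, 0, 0, 0, 0], [1, -4.2, 0, 0.05, 0, 0, 0], [1, 0, -4.3, 0, 0, 0, 0]]])

```text
time_s: 28.95
position: [0.6632, -0.0727, 0.237]
ee_rot: [0.53, 0.479, 0.517, -0.471]
contact_force: [0.2, -1.1, -1.7]
opening: 0.024
```

Call:
carry_out(motion=[[[1, 0, -4.3, 0, 0, 0, 0], [1, 0, -4.3, 0, 0, 0, 0], [1, 0, -4.3, 0, 0, 0, 0], [1, 0, -4.3, 0, 0, 0, 0], [1, 0, 0, 0, 0, 0, 0]]])

```text
time_s: 29.45
position: [0.4786, -0.0875, 0.2276]
ee_rot: [0.521, 0.474, 0.526, -0.477]
contact_force: [1.1, 0.2, -2.7]
opening: 0.0236
```

Call:
carry_out(motion=[[[1, 0, 0, 0, 0, 0, 0], [1, 4, 0, 0, 0, 0, 0], [1, 3.5, 0, 0, 0, 0, 0], [1, 0, 0, 0, 0, 0, 0], [1, 0, 0, 0, 0, 0, 0]]])

```text
time_s: 29.95
position: [0.4859, -0.0883, 0.1534]
ee_rot: [0.524, 0.475, 0.524, -0.475]
contact_force: [1.3, 0.0, -3.1]
opening: 0.0239
```

```bash
python3 -c "
from h import *
st('c');shot('wrist','w32',(320,160,200,150),4)"
```

```text
29.95 [ 0.4859 -0.0883  0.1534] tilt [-0.0001 -0.0001] rel [-106.3    0.7  117.4] F [ 1.3  0.  -3.1]
```

View pics/w32.png

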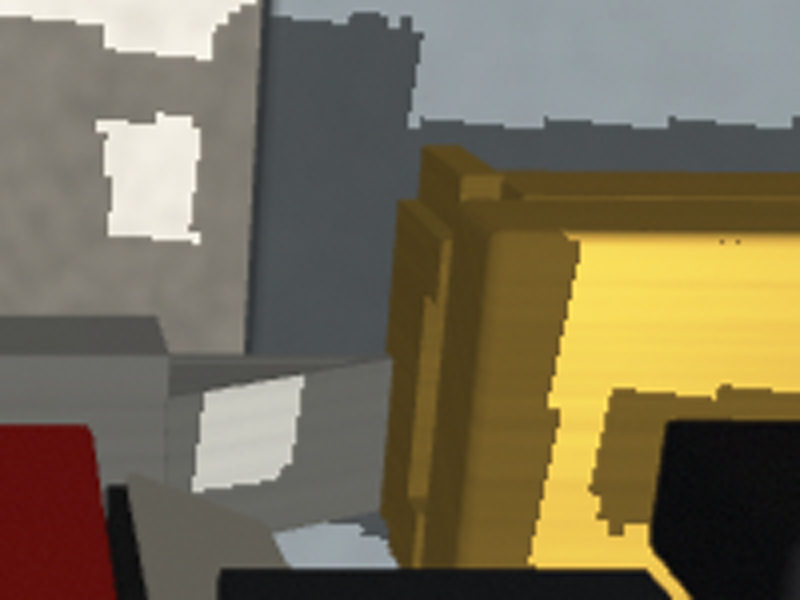

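Call:
carry_out(motion=[[[1, 1.15, 0, -0.12, 0, 0, 0], [1, 0, 0, 0, 0, 0, 0], [1, 0, 0.8, 0, 0, 0, 0], [1, 0, 0.8, 0, 0, 0, 0], [1, 0, 0.4, 0, 0, 0, 0]]])

```text
time_s: 30.5
position: [0.5061, -0.0852, 0.1419]
ee_rot: [0.524, 0.476, 0.523, -0.475]
contact_force: [-0.1, 0.0, -2.8]
opening: 0.0236
```

```bash
python3 -c "
from h import *
st('c')"
```

```text
30.5 [ 0.5061 -0.0852  0.1419] tilt [ 0.0019 -0.0006] rel [-85.9   1.9 105.9] F [-0.1  0.  -2.8]
```

Call:
carry_out(motion=[[[1, 0, 0.3, 0, 0, 0, 0], [1, 0, 0.3, 0, 0, 0, 0], [1, 0, 0.2, 0, 0, 0, 0], [1, 0, 0, 0, 0, 0, 0]]])

```text
time_s: 30.9
position: [0.5118, -0.0841, 0.1405]
ee_rot: [0.523, 0.475, 0.524, -0.476]
contact_force: [-1.4, 0.3, -9.1]
opening: 0.0239
```

```bash
python3 -c "
from h import *
st('c')"
```

```text
30.9 [ 0.5118 -0.0841  0.1405] tilt [-0.0028  0.0007] rel [-80.1   2.5 104.5] F [-1.4  0.3 -9.1]
```

Call:
carry_out(motion=[[[1, 0, 0.2, 0, 0, 0, 0], [1, 0, 0.2, 0, 0, 0, 0], [1, 0, 0.2, 0, 0, 0, 0], [1, 0, 0.1, 0, 0, 0, 0], [1, 0, 0, 0, 0, 0, 0]]])

```text
time_s: 31.4
position: [0.518, -0.0834, 0.1406]
ee_rot: [0.522, 0.475, 0.525, -0.476]
contact_force: [-5.3, 0.2, -8.3]
opening: 0.0237
```

```bash
python3 -c "
from h import *
st('c');shot('wrist','w33',(320,160,200,150),4);shot('side','s33',(270,200,100,75),8)"
```

```text
31.4 [ 0.518  -0.0834  0.1406] tilt [-0.0045  0.0009] rel [-73.9   2.6 104.6] F [-5.3  0.2 -8.3]
```

View pics/w33.png

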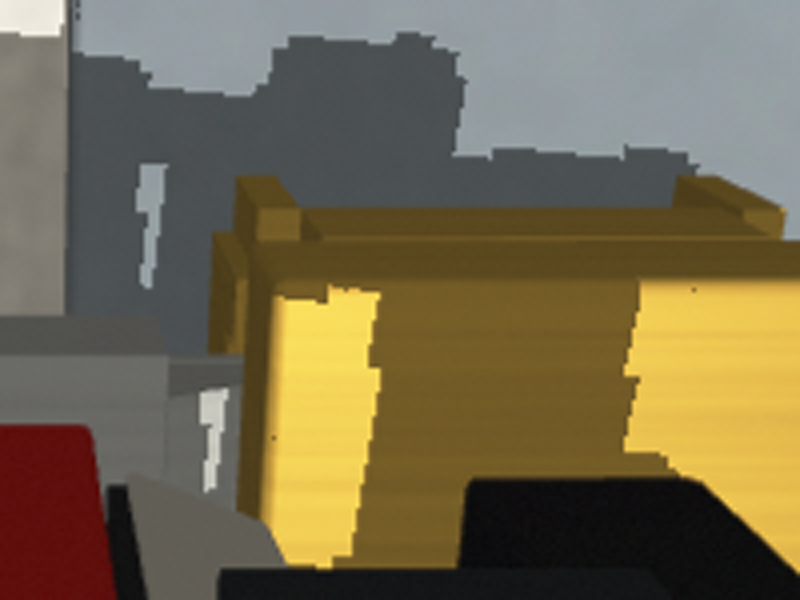

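View pics/s33.png

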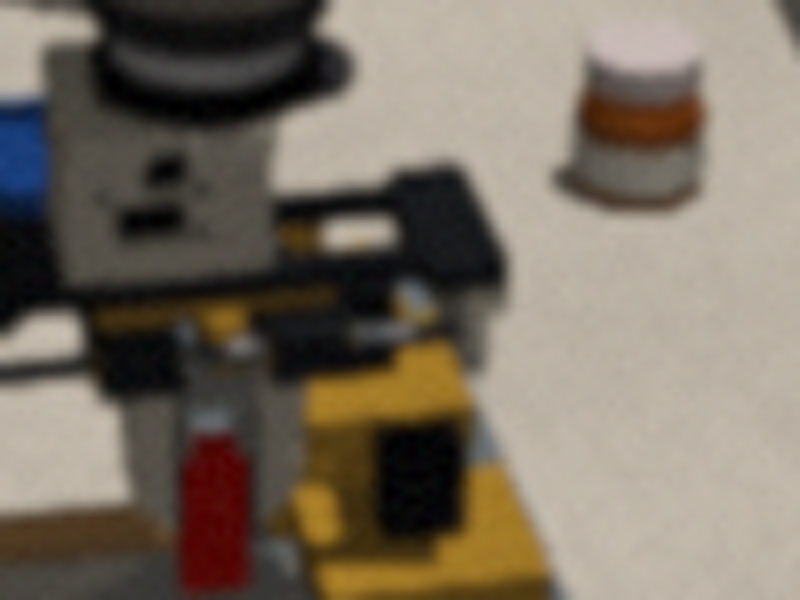

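Call:
carry_out(motion=[[[1, 0, 0.15, 0, 0, 0, 0], [1, 0, 0, 0, 0, 0, 0], [1, 0, -1.8, 0, 0, 0, 0], [1, 0, -2, 0, 0, 0, 0], [1, -4, 0, 0, 0, 0, 0]]])

```text
time_s: 32.0
position: [0.479, -0.0863, 0.178]
ee_rot: [0.52, 0.474, 0.527, -0.477]
contact_force: [1.6, 0.3, -3.5]
opening: 0.0241
```

Call:
carry_out(motion=[[[1, -4.5, 0, 0, 0, 0, 0], [1, -4.5, 0, 0, 0, 0, 0], [1, 0, 0, 0, 0, 0, 0], [1, 0, 0, 0, 0, 0, 0]]])

```text
time_s: 32.4
position: [0.4839, -0.0873, 0.2727]
ee_rot: [0.525, 0.476, 0.522, -0.475]
contact_force: [-0.0, 0.5, -4.1]
opening: 0.0237
```

```bash
python3 -c "
from h import *
st('c');shot('wrist','w34',);shot('side','s34',(270,200,100,75),8)
import json
s=arm.sense();json.dump({k:list(map(float,s[k])) for k in ['position','ee_rot']},open('pics/w34.json','w'))"
```

```text
32.4 [ 0.4839 -0.0873  0.2727] tilt [ 0.0044 -0.0013] rel [-108.2    1.9  236.7] F [-0.   0.5 -4.1]
```

View pics/w34.png

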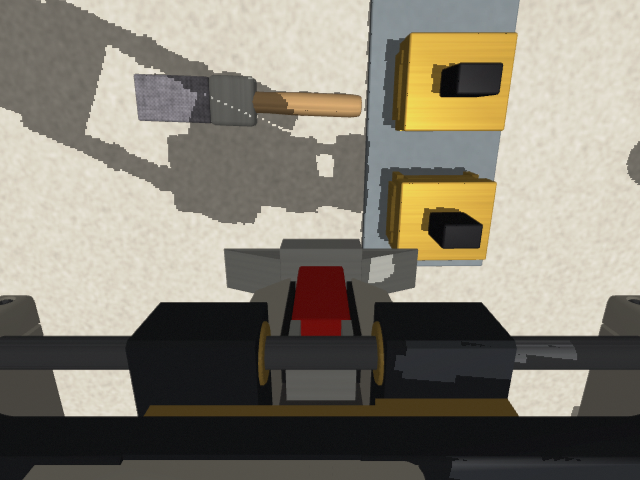

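View pics/s34.png

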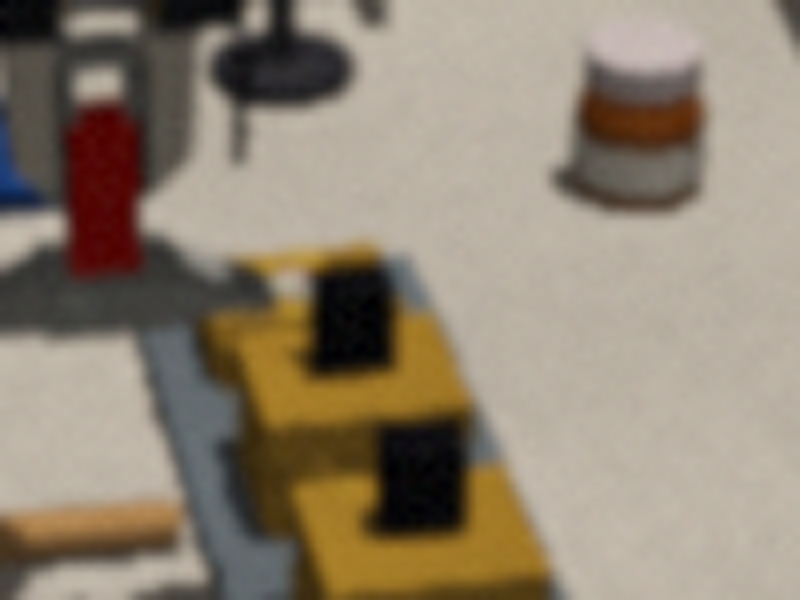

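Run:
```python
from h import *
from rel import *
C=cal("side")
a=cv2.cvtColor(cv2.imread("pics/s13_raw.png"),cv2.COLOR_BGR2GRAY).astype(float)
a0=cv2.cvtColor(cv2.imread("pics/s5_raw.png"),cv2.COLOR_BGR2GRAY).astype(float)
b=cv2.cvtColor(cv2.imread("pics/s34_raw.png"),cv2.COLOR_BGR2GRAY).astype(float)
for n in "bc":
    p=S[n]; pr=[proj(C,p+[0,0,z]) for z in (.058,.065)]
    print(n,pr,"px/mm",(pr[0]-pr[1])/7)
    # lug block gradient-based shift: template match of lug patch with subpixel
    u,v=proj(C,p+[0,0,.045]); u=int(u);v=int(v)
    for nm,A in (("s13",a),("s5",a0)):
        # whole profile correlation in column band
        P=A[v-18:v+22,u-3:u+4].mean(1); Q=b[v-18:v+22,u-3:u+4].mean(1)
        f=lambda X: (np.arange(40)[ (X>0)])
        # mid-level crossing at top and bottom of lug
        def cross(P):
            i=int(np.argmin(P)); lo=P.min()
            t=i
            thr=lo+25
            while P[t]<thr: t-=1
            top=t+(P[t]-thr)/(P[t]-P[t+1]); k=i
            while P[k]<thr: k+=1
            bot=k-(P[k]-thr)/(P[k]-P[k-1]); return round(top,2),round(bot,2)
        print(nm,cross(P),cross(Q))
```

```text
b [array([314.21314145, 235.90125821]), array([314.2352054, 233.8572655])] px/mm [-0.00315199  0.29199896]
s13 (np.float64(14.9), np.float64(26.12)) (np.float64(12.68), np.float64(24.29))
s5 (np.float64(14.93), np.float64(26.21)) (np.float64(12.68), np.float64(24.29))
c [array([322.49119171, 255.43263903]), array([322.539402 , 253.2879764])] px/mm [-0.00688718  0.30638038]
s13 (np.float64(13.71), np.float64(26.42)) (np.float64(11.89), np.float64(24.63))
s5 (np.float64(13.68), np.float64(26.48)) (np.float64(11.89), np.float64(24.63))
```

```bash
python3 - <<'E'
from h import *
from m2 import rect,V,U
shot("scene","sc35")
im=cv2.imread("pics/sc35_raw.png");C=cal("scene"); h=cv2.cvtColor(im,cv2.COLOR_BGR2HSV)
rect((h[...,0]>100)&(h[...,0]<125)&(h[...,1]>90)&(V<220)&(V>130)&(U<460)&(U>370),0.008,"tray",C,300)
E
python3 go.py 0.403 0.26 0.30 0.8
```

```text
tray [418. 187.] 1217 [0.4019 0.3181] [0.1439 0.0842] 0.76
t 32.55 pos [ 0.4827 -0.0869  0.27  ] yaw 5.51 tilt x: [-2.3e-03  8.0e-04 -1.0e+00] F [-0.2  0.  -3.2] open 0.0237
tool cm [ -2.95  -4.61 -35.3 ] turn units 0.785
```

View pics/sc35.png

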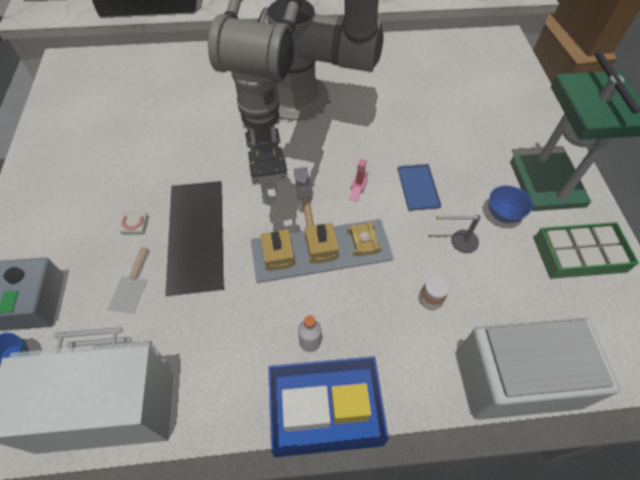

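Call:
carry_out(motion=[[[1, -0.6, -0.5, -4.5, 0, 0, 0], [1, -0.6, -0.5, -4.5, 0, 0, 0], [1, -0.6, -0.5, -4.5, 0, 0, 0], [1, -0.6, -0.5, -4.5, 0, 0, 0], [1, -0.6, -0.5, -4.5, 0, 0, 0]]])

```text
time_s: 33.05
position: [0.4358, 0.136, 0.3002]
ee_rot: [0.523, 0.475, 0.524, -0.476]
contact_force: [0.6, 0.3, -2.7]
opening: 0.0242
```

Call:
carry_out(motion=[[[1, 0, -0.7, -4.3, 0, 0, 0], [1, 0, -0.7, -4.3, 0, 0, 0], [1, 0, -0.7, -4.2, 0, 0, 0], [1, 0, 0, 0, 0.78, 0, 0], [1, 0, 0, 0, 0, 0, 0]]])

```text
time_s: 33.55
position: [0.4027, 0.2608, 0.2998]
ee_rot: [0.504, 0.495, 0.504, -0.497]
contact_force: [0.1, 0.1, -3.6]
opening: 0.0241
```

```bash
python3 go.py 0.403 0.3185 0.30 0.8;python3 - <<'E'
from h import *
shot("wrist","w36")
E
```

```text
t 33.55 pos [0.4027 0.2608 0.2998] yaw 0.94 tilt x: [-0.0027 -0.0014 -1.    ] F [ 0.1  0.1 -3.6] open 0.0241
tool cm [-0.03  0.12 -5.77] turn units 0.024
```

View pics/w36.png

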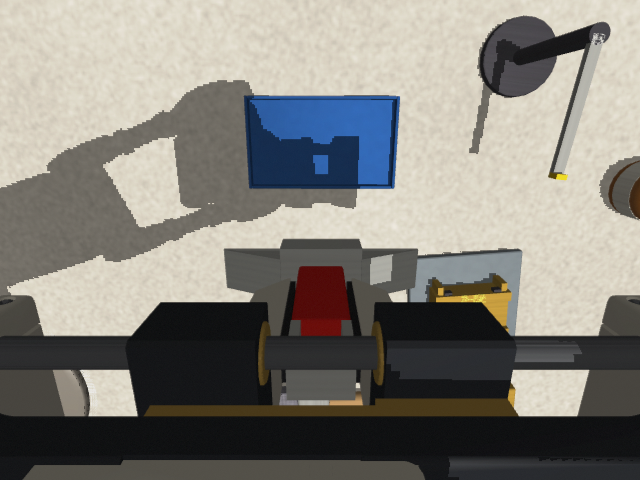

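Call:
carry_out(motion=[[[1, 0, 0, -3, 0, 0, 0], [1, 0, 0, -2.8, 0, 0, 0], [1, 4, 0, 0, 0, 0, 0], [1, 4, 0, 0, 0, 0, 0], [1, 4, 0, 0, 0, 0, 0]]])

```text
time_s: 34.1
position: [0.403, 0.3168, 0.1796]
ee_rot: [0.504, 0.496, 0.504, -0.496]
contact_force: [0.3, 0.8, -3.8]
opening: 0.0237
```

Call:
carry_out(motion=[[[1, 3, 0, 0, 0, 0, 0], [1, 2, 0, 0, 0, 0, 0], [1, 0.8, 0, 0, 0, 0, 0], [1, 0, 0, 0, 0, 0, 0], [1, 0, 0, 0, 0, 0, 0]]])

```text
time_s: 34.6
position: [0.4035, 0.3177, 0.1241]
ee_rot: [0.504, 0.497, 0.503, -0.496]
contact_force: [0.2, 0.0, -2.4]
opening: 0.024
```

```bash
python3 go.py 0.403 0.3185 0.1136 0.8;python3 - <<'E'
from h import *
shot("wrist","w37")
E
```

```text
t 34.6 pos [0.4035 0.3177 0.1241] yaw 0.81 tilt x: [ 1.2e-03  6.0e-04 -1.0e+00] F [ 0.2  0.  -2.4] open 0.024
tool cm [ 1.05 -0.05 -0.08] turn units 0.002
```

View pics/w37.png

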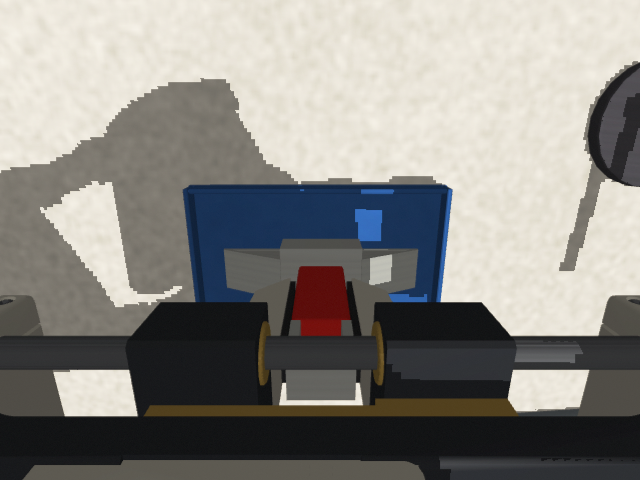

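Centred over the tray. Lower until contact.

Call:
carry_out(motion=[[[1, 0.6, 0, 0, 0, 0, 0], [1, 0.3, 0, 0, 0, 0, 0], [1, 0.1, 0, 0, 0, 0, 0], [1, 0, 0, 0, 0, 0, 0]]])

```text
time_s: 35.05
position: [0.4027, 0.3178, 0.1134]
ee_rot: [0.504, 0.496, 0.504, -0.496]
contact_force: [0.5, 0.5, -4.4]
opening: 0.0238
```

Call:
carry_out(motion=[[[1, 0.1, 0, 0, 0, 0, 0], [1, 0, 0, 0, 0, 0, 0]]])

```text
time_s: 35.25
position: [0.4028, 0.318, 0.1133]
ee_rot: [0.504, 0.497, 0.504, -0.496]
contact_force: [-1.4, -1.6, 5.8]
opening: 0.0236
```

Call:
carry_out(motion=[[[1, 0.1, 0, 0, 0, 0, 0], [1, 0, 0, 0, 0, 0, 0]]])

```text
time_s: 35.45
position: [0.4028, 0.318, 0.1133]
ee_rot: [0.504, 0.497, 0.504, -0.496]
contact_force: [-4.2, -3.3, 16.1]
opening: 0.0238
```

Down on the floor. Ease off, open, and rise.

Call:
carry_out(motion=[[[1, -0.13, 0, 0, 0, 0, 0], [-0.3, 0, 0, 0, 0, 0, 0], [-0.3, 0, 0, 0, 0, 0, 0], [-0.3, 0, 0, 0, 0, 0, 0], [-0.3, 0, 0, 0, 0, 0, 0]]])

```text
time_s: 35.95
position: [0.4028, 0.3178, 0.1126]
ee_rot: [0.504, 0.496, 0.504, -0.496]
contact_force: [-0.0, 0.8, 0.8]
opening: 0.0514
```

Call:
carry_out(motion=[[[-0.3, -1, 0, 0, 0, 0, 0], [-0.3, -3, 0, 0, 0, 0, 0], [-0.3, -4, 0, 0, 0, 0, 0], [-0.3, -4, 0, 0, 0, 0, 0], [-0.3, -4, 0, 0, 0, 0, 0]]])

```text
time_s: 36.45
position: [0.4025, 0.3177, 0.275]
ee_rot: [0.504, 0.497, 0.504, -0.496]
contact_force: [0.2, -0.1, 0.1]
opening: 0.06
```

```bash
python3 go.py 0.5815 0.030 0.25 5.4;python3 - <<'E'
from h import *
shot("wrist","w38"); shot("scene","sc38",(380,140,100,75),8)
E
```

```text
t 36.45 pos [0.4025 0.3177 0.275 ] yaw 0.83 tilt x: [ 5.e-04  2.e-04 -1.e+00] F [ 0.2 -0.1  0.1] open 0.06
tool cm [ 2.51 17.48 29.02] turn units -0.762
```

View pics/w38.png

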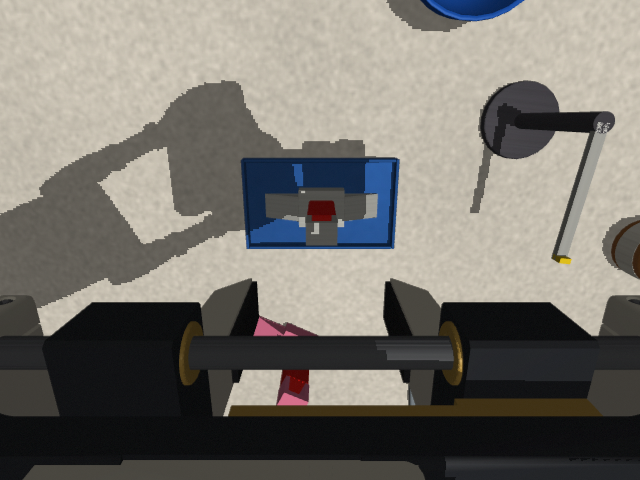

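View pics/sc38.png

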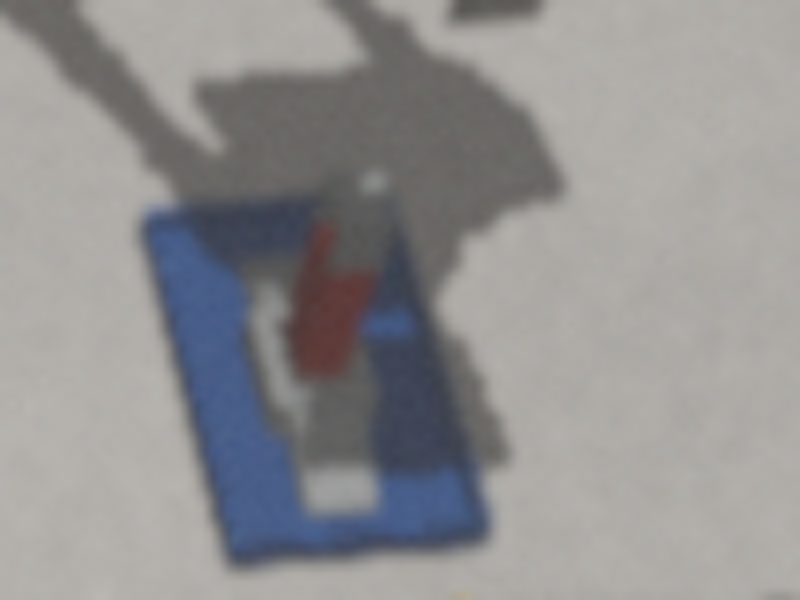

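Call:
carry_out(motion=[[[-0.3, 0, 2.5, 4.1, 0, 0, 0], [-0.3, 0, 2.5, 4.1, 0, 0, 0], [-0.3, 0, 2.5, 4.1, 0, 0, 0], [-0.3, 0, 2.5, 4.1, 0, 0, 0], [-0.3, 0, 2.5, 4.1, 0, 0, 0]]])

```text
time_s: 37.05
position: [0.5311, 0.1129, 0.2726]
ee_rot: [0.504, 0.496, 0.504, -0.496]
contact_force: [0.7, 0.5, -0.0]
opening: 0.0598
```

Call:
carry_out(motion=[[[-0.3, 0, 2.5, 4.2, 0, 0, 0], [-0.3, 0, 2.4, 4.2, 0, 0, 0], [-0.3, 0, 0, 0, -0.76, 0, 0], [-0.3, 0, 0, 0, 0, 0, 0], [-0.3, 0, 0, 0, 0, 0, 0]]])

```text
time_s: 37.55
position: [0.5804, 0.0318, 0.2724]
ee_rot: [0.522, 0.476, 0.523, -0.477]
contact_force: [-0.1, 1.1, 0.7]
opening: 0.0598
```

```bash
python3 go.py 0.580 0.0305 0.134 5.4;python3 - <<'E'
from h import *
shot("wrist","w39")
E
```

```text
t 37.55 pos [0.5804 0.0318 0.2724] yaw 5.29 tilt x: [-1.e-03  2.e-04 -1.e+00] F [-0.1  1.1  0.7] open 0.0598
tool cm [13.84 -0.04  0.13] turn units -0.018
```

View pics/w39.png

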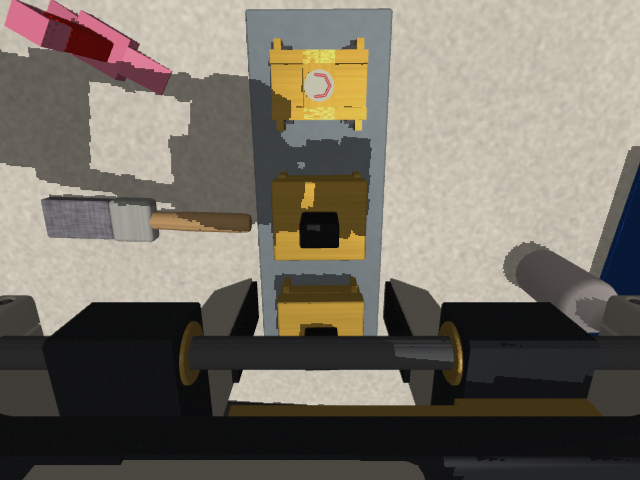

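Call:
carry_out(motion=[[[-0.3, 4, 0, 0.1, 0, 0, 0], [-0.3, 4, 0, 0, 0, 0, 0], [-0.3, 3, 0, 0, 0, 0, 0], [-0.3, 2, 0, 0, 0, 0, 0], [-0.3, 0.7, 0, 0, 0, 0, 0]]])

```text
time_s: 38.1
position: [0.5795, 0.0317, 0.1337]
ee_rot: [0.522, 0.475, 0.524, -0.477]
contact_force: [0.3, 0.7, -0.5]
opening: 0.0599
```

```bash
python3 go.py 0.580 0.0305 0.134 5.4;python3 - <<'E'
from h import *
shot("wrist","w40"); shot("side","s40",(260,180,120,90),6)
E
```

```text
t 38.1 pos [0.5795 0.0317 0.1337] yaw 5.44 tilt x: [-4.e-03  3.e-04 -1.e+00] F [ 0.3  0.7 -0.5] open 0.0599
tool cm [-0.03  0.04  0.12] turn units 0.006
```

View pics/w40.png

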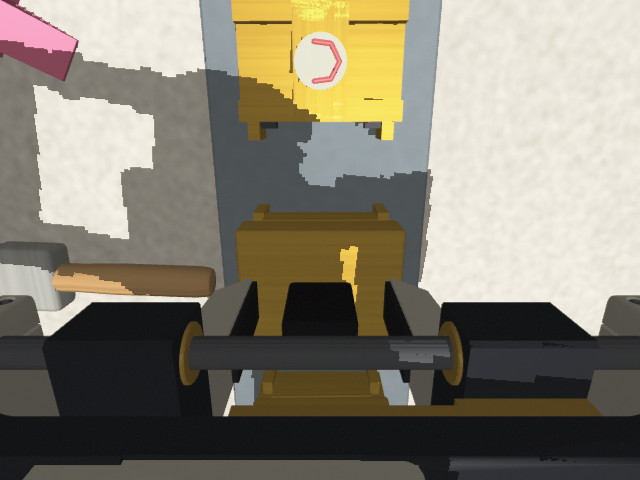

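View pics/s40.png

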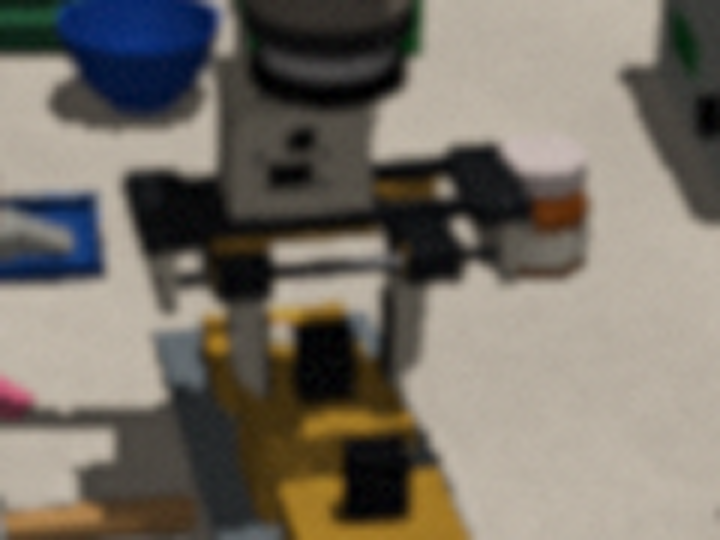

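Call:
carry_out(motion=[[[0.2, 0, 0, 0.08, 0, 0, 0], [1, 0, 0, 0, 0, 0, 0], [1, 0, 0, 0, 0, 0, 0], [1, 0, 0, 0, 0, 0, 0], [1, 0, 0, 0, 0, 0, 0]]])

```text
time_s: 38.7
position: [0.5802, 0.0295, 0.1361]
ee_rot: [0.522, 0.475, 0.523, -0.476]
contact_force: [-5.2, -0.4, 6.3]
opening: 0.0296
```

Call:
carry_out(motion=[[[1, 0, 0, 0, 0, 0, 0], [1, -0.3, 0, 0, 0, 0, 0], [1, -0.3, 0, 0, 0, 0, 0], [1, -0.3, 0, 0, 0, 0, 0], [1, -0.3, 0, 0, 0, 0, 0]]])

```text
time_s: 39.2
position: [0.5809, 0.0295, 0.1475]
ee_rot: [0.523, 0.476, 0.523, -0.476]
contact_force: [-1.0, 0.9, -2.1]
opening: 0.0298
```

Call:
carry_out(motion=[[[1, -0.3, 0, 0, 0, 0, 0], [1, -0.5, 0, 0, 0, 0, 0], [1, -1, 0, 0, 0, 0, 0], [1, -2, 0, 0, 0, 0, 0], [1, 0, 0, 0, 0, 0, 0]]])

```text
time_s: 39.7
position: [0.5829, 0.0295, 0.1896]
ee_rot: [0.525, 0.478, 0.521, -0.474]
contact_force: [0.4, 0.1, -2.4]
opening: 0.0301
```

```bash
python3 go.py 0.580 0.0305 0.134 5.4;python3 - <<'E'
from h import *
shot("side","s41",(250,150,140,105),5.6)
E
```

```text
t 39.7 pos [0.5829 0.0295 0.1896] yaw 5.4 tilt x: [ 7.6e-03 -6.0e-04 -1.0e+00] F [ 0.4  0.1 -2.4] open 0.0301
tool cm [ 5.56 -0.32 -0.13] turn units -0.001
```

View pics/s41.png

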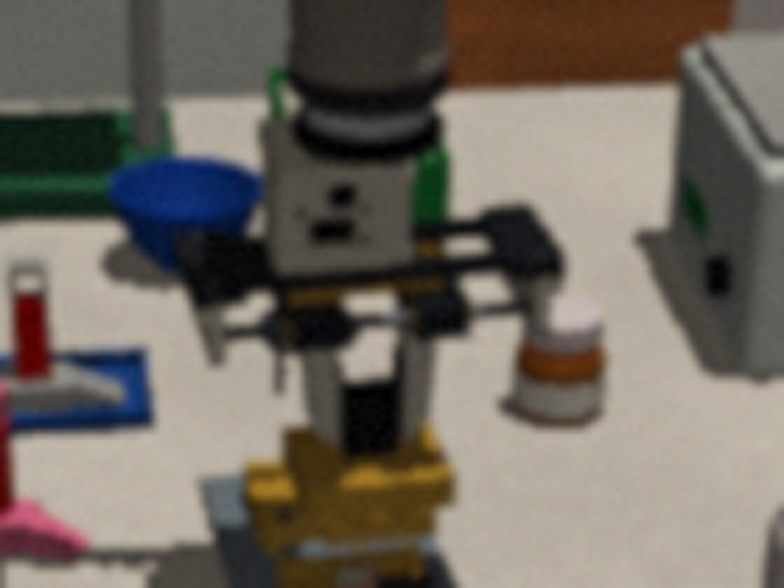

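Call:
carry_out(motion=[[[1, -3, 0, 0, 0, 0, 0], [1, -3, 0, 0, 0, 0, 0], [1, 0, 0, 3.5, 0, 0, 0], [1, 0, 0, 3.5, 0, 0, 0], [1, 0, 0, 3.5, 0, 0, 0]]])

```text
time_s: 40.25
position: [0.5908, -0.0758, 0.2455]
ee_rot: [0.523, 0.476, 0.523, -0.476]
contact_force: [0.3, 0.0, -2.6]
opening: 0.03
```

Call:
carry_out(motion=[[[1, 0, 0, 3.5, 0, 0, 0], [1, 0, 0, 3.5, 0, 0, 0], [1, 0, 0, 3.5, 0, 0, 0], [1, 0, 0, 0, 0, 0, 0], [1, 0, 0, 0, 0, 0, 0]]])

```text
time_s: 40.75
position: [0.6004, -0.18, 0.2448]
ee_rot: [0.522, 0.476, 0.523, -0.476]
contact_force: [0.1, 1.4, -4.0]
opening: 0.0295
```

```bash
python3 go.py 0.57 -0.285 0.16 5.4;python3 - <<'E'
from h import *
shot("wrist","w42");shot("scene","sc42");
C=cal("scene")
# mat corners scene
im=cv2.imread("pics/sc42_raw.png"); cv2.imwrite("pics/c42.png",cv2.resize(im[170:310,140:260],None,fx=4.2,fy=4.2,interpolation=cv2.INTER_CUBIC))
E
```

```text
t 40.75 pos [ 0.6004 -0.18    0.2448] yaw 5.29 tilt x: [-1.2e-03  9.0e-04 -1.0e+00] F [ 0.1  1.4 -4. ] open 0.0295
tool cm [ 8.48 -3.99 10.18] turn units -0.019
```

View pics/w42.png

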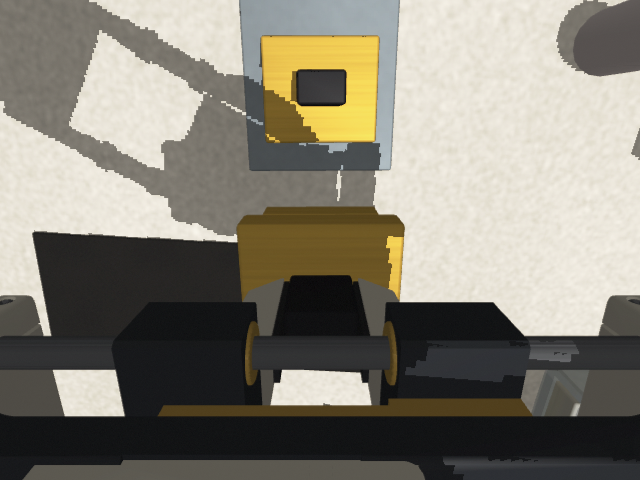

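View pics/c42.png

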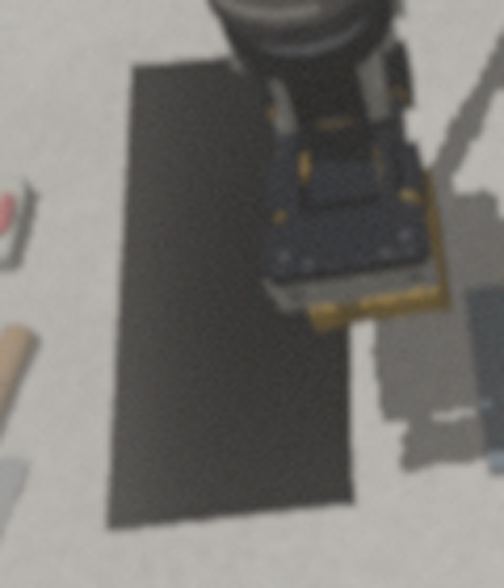

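Run:
```python
from h import *
C=cal("scene"); f=lambda p: ray(C,(140+p[0]/4.2,170+p[1]/4.2),.004)
P=[f((134,66)),f((108,527)),f((354,502)),ray(C,(221.5,181.5),.004)]
P=np.array(P)[:,:2]; print(P.round(4),P.mean(0),[np.linalg.norm(P[i]-P[i-1]).round(4) for i in range(4)])
```

```text
[[ 0.3364 -0.3617]
 [ 0.6717 -0.3506]
 [ 0.6684 -0.2123]
 [ 0.3332 -0.2255]] [ 0.50243006 -0.28751305] [np.float64(0.1363), np.float64(0.3355), np.float64(0.1383), np.float64(0.3355)]
```

Call:
carry_out(motion=[[[1, 0, -1.2, 3.4, 0, 0, 0], [1, 0, -1.2, 3.4, 0, 0, 0], [1, 0, -1.1, 3.5, 0, 0, 0], [1, 4, 0, 0, 0, 0, 0], [1, 4, 0, 0, 0, 0, 0]]])

```text
time_s: 41.35
position: [0.5761, -0.2856, 0.1661]
ee_rot: [0.524, 0.476, 0.522, -0.476]
contact_force: [0.3, 0.6, -2.6]
opening: 0.0297
```

Call:
carry_out(motion=[[[1, 3, 0, 0, 0, 0, 0], [1, 1, 0, 0, 0, 0, 0], [1, 0, 0, 0, 0, 0, 0], [1, 0, 0, 0, 0, 0, 0]]])

```text
time_s: 41.75
position: [0.5767, -0.2852, 0.1275]
ee_rot: [0.524, 0.476, 0.522, -0.476]
contact_force: [0.1, -0.4, -2.5]
opening: 0.0298
```

```bash
python3 go.py 0.575 -0.285 0.114 5.4;python3 - <<'E'
from h import *
shot("side","s43",(220,230,160,120),5)
E
```

```text
t 41.75 pos [ 0.5767 -0.2852  0.1275] yaw 5.45 tilt x: [ 0.0024 -0.0016 -1.    ] F [ 0.1 -0.4 -2.5] open 0.0298
tool cm [ 1.35 -0.17 -0.04] turn units 0.008
```

View pics/s43.png

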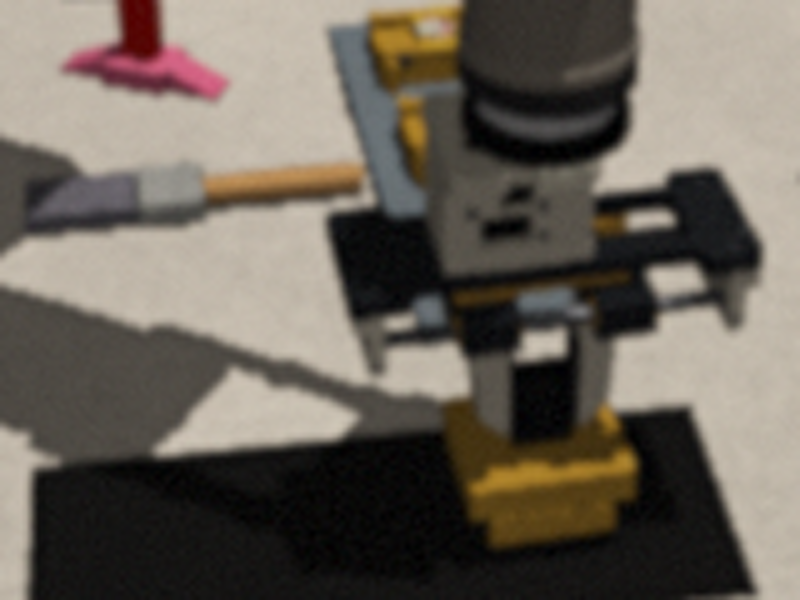

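Call:
carry_out(motion=[[[1, 0.5, 0, 0, 0, 0, 0], [1, 0.3, 0, 0, 0, 0, 0], [1, 0.2, 0, 0, 0, 0, 0], [1, 0, 0, 0, 0, 0, 0]]])

```text
time_s: 42.2
position: [0.5755, -0.2853, 0.1155]
ee_rot: [0.523, 0.476, 0.523, -0.476]
contact_force: [-0.1, -0.2, -1.7]
opening: 0.0297
```

Call:
carry_out(motion=[[[1, 0.2, 0, 0, 0, 0, 0], [1, 0, 0, 0, 0, 0, 0]]])

```text
time_s: 42.4
position: [0.5757, -0.2855, 0.1143]
ee_rot: [0.523, 0.476, 0.523, -0.476]
contact_force: [-1.7, 1.1, 1.7]
opening: 0.0298
```

Touching down. A touch more, then release.

Call:
carry_out(motion=[[[1, 0.05, 0, 0, 0, 0, 0], [-0.3, 0, 0, 0, 0, 0, 0], [-0.3, 0, 0, 0, 0, 0, 0], [-0.3, 0, 0, 0, 0, 0, 0], [-0.3, 0, 0, 0, 0, 0, 0]]])

```text
time_s: 42.9
position: [0.5757, -0.2854, 0.1131]
ee_rot: [0.523, 0.476, 0.523, -0.476]
contact_force: [0.3, 0.7, 0.5]
opening: 0.0569
```

Call:
carry_out(motion=[[[-0.3, -1, 0, 0, 0, 0, 0], [-0.3, -4, 0, 0, 0, 0, 0], [-0.3, -4, 0, 0, 0, 0, 0], [-0.3, -4, 0, 0, 0, 0, 0], [-0.3, 0, 0, 0, 0, 0, 0]]])

```text
time_s: 43.4
position: [0.5776, -0.2866, 0.2509]
ee_rot: [0.527, 0.477, 0.518, -0.475]
contact_force: [0.7, 0.4, -0.0]
opening: 0.06
```

```bash
python3 go.py 0.5908 -0.0796 0.134 5.4;python3 - <<'E'
from h import *
shot("side","s44",(220,230,160,120),5);shot("wrist","w44")
E
```

```text
t 43.4 pos [ 0.5776 -0.2866  0.2509] yaw 5.4 tilt x: [ 0.0107 -0.007  -0.9999] F [ 0.7  0.4 -0. ] open 0.06
tool cm [ 11.56   3.14 -20.57] turn units -0.0
```

View pics/s44.png

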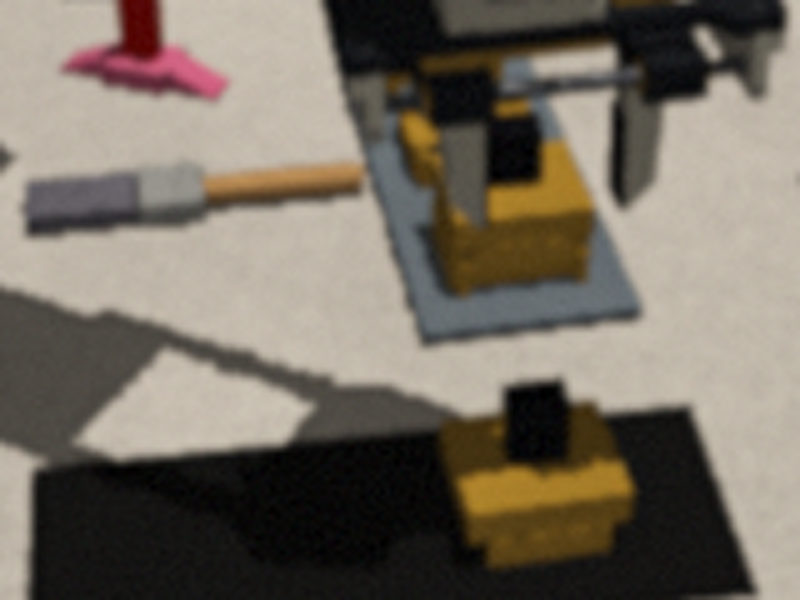

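View pics/w44.png

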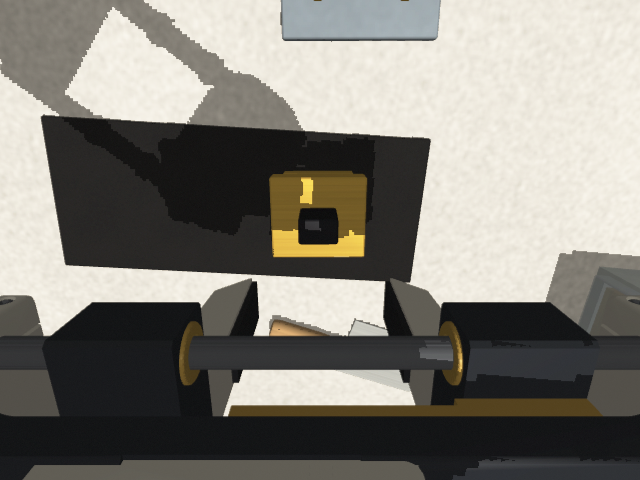

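Call:
carry_out(motion=[[[-0.3, 0, 0.6, -4.1, 0, 0, 0], [-0.3, 0, 0.6, -4.1, 0, 0, 0], [-0.3, 0, 0.6, -4.1, 0, 0, 0], [-0.3, 0, 0.6, -4.1, 0, 0, 0], [-0.3, 0, 0.7, -4.1, 0, 0, 0]]])

```text
time_s: 44.0
position: [0.5864, -0.0766, 0.2416]
ee_rot: [0.522, 0.475, 0.524, -0.477]
contact_force: [-0.1, 0.4, -0.6]
opening: 0.0594
```

Call:
carry_out(motion=[[[-0.3, 0, 0, 0, 0, 0, 0], [-0.3, 3, 0, 0, 0, 0, 0], [-0.3, 0, 0, 0, 0, 0, 0], [-0.3, 0, 0, 0, 0, 0, 0]]])

```text
time_s: 44.4
position: [0.5867, -0.0788, 0.2123]
ee_rot: [0.522, 0.476, 0.524, -0.477]
contact_force: [0.2, -0.3, -0.2]
opening: 0.0596
```

```bash
python3 go.py 0.5908 -0.0796 0.134 5.4;python3 - <<'E'
from h import *
shot("wrist","w45")
E
```

```text
t 44.4 pos [ 0.5867 -0.0788  0.2123] yaw 5.36 tilt x: [-3.e-03  6.e-04 -1.e+00] F [ 0.2 -0.3 -0.2] open 0.0596
tool cm [7.82 0.43 0.12] turn units -0.007
```

View pics/w45.png

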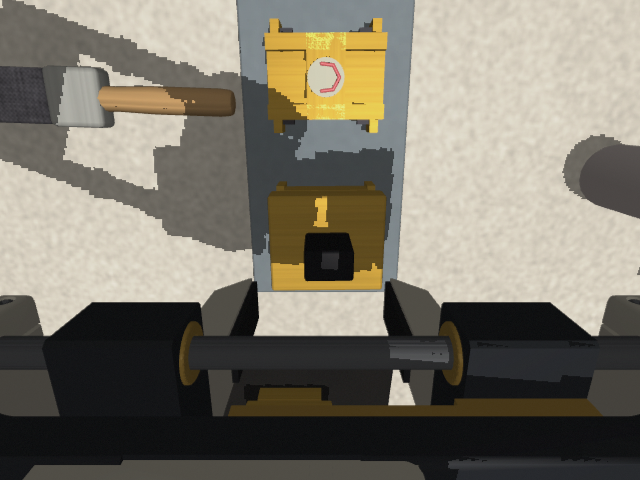

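Lug c at (329,257), about 4 mm to the right of the jaw centre, agreeing with the 0.43 cm correction.

Call:
carry_out(motion=[[[-0.3, 0, 0.43, 0.12, 0, 0, 0], [-0.3, 3, 0, 0, 0, 0, 0], [-0.3, 3, 0, 0, 0, 0, 0], [-0.3, 1.7, 0, 0, 0, 0, 0], [-0.3, 0, 0, 0, 0, 0, 0]]])

```text
time_s: 44.95
position: [0.5909, -0.0793, 0.1344]
ee_rot: [0.522, 0.475, 0.524, -0.477]
contact_force: [-0.2, 0.0, 0.2]
opening: 0.0595
```

```bash
python3 go.py 0.5908 -0.0796 0.134 5.4;python3 - <<'E'
from h import *
shot("wrist","w46")
E
```

```text
t 44.95 pos [ 0.5909 -0.0793  0.1344] yaw 5.36 tilt x: [-3.6e-03  9.0e-04 -1.0e+00] F [-0.2  0.   0.2] open 0.0595
tool cm [ 0.04 -0.01  0.03] turn units -0.007
```

View pics/w46.png

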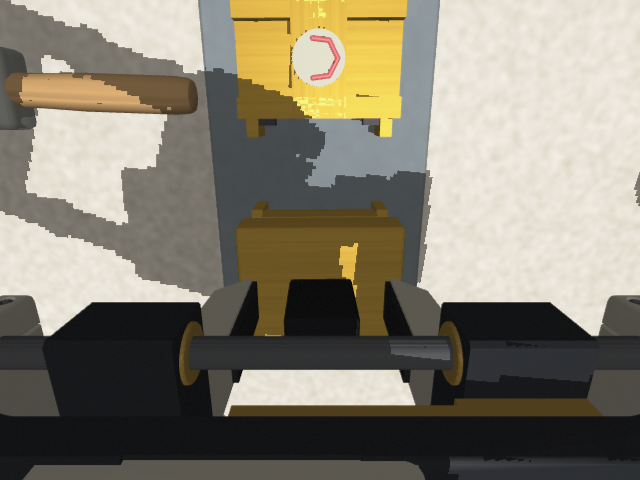

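Call:
carry_out(motion=[[[0.2, 0, 0, 0, 0, 0, 0], [1, 0, 0, 0, 0, 0, 0], [1, 0, 0, 0, 0, 0, 0], [1, 0, 0, 0, 0, 0, 0], [1, 0, 0, 0, 0, 0, 0]]])

```text
time_s: 45.5
position: [0.5912, -0.0792, 0.1367]
ee_rot: [0.523, 0.476, 0.523, -0.476]
contact_force: [-3.0, -0.3, 4.9]
opening: 0.0298
```

Call:
carry_out(motion=[[[1, 0, 0, 0, 0, 0, 0], [1, -0.3, 0, 0, 0, 0, 0], [1, -0.3, 0, 0, 0, 0, 0], [1, -0.3, 0, 0, 0, 0, 0], [1, -0.3, 0, 0, 0, 0, 0]]])

```text
time_s: 46.0
position: [0.5913, -0.0792, 0.1476]
ee_rot: [0.522, 0.476, 0.523, -0.476]
contact_force: [0.4, -0.6, -2.4]
opening: 0.0297
```

Call:
carry_out(motion=[[[1, -0.3, 0, 0, 0, 0, 0], [1, -0.5, 0, 0, 0, 0, 0], [1, -1, 0, 0, 0, 0, 0], [1, -2, 0, 0, 0, 0, 0], [1, -4, 0, 0, 0, 0, 0]]])

```text
time_s: 46.5
position: [0.5906, -0.0788, 0.2259]
ee_rot: [0.522, 0.475, 0.524, -0.477]
contact_force: [0.3, -0.1, -2.8]
opening: 0.0298
```

Call:
carry_out(motion=[[[1, -2.5, 0, 0, 0, 0, 0], [1, 0, 0, 0, 0, 0, 0], [1, 0, 0, 0, 0, 0, 0]]])

```text
time_s: 46.8
position: [0.5916, -0.079, 0.2521]
ee_rot: [0.524, 0.476, 0.522, -0.476]
contact_force: [0.0, -0.2, -2.3]
opening: 0.0298
```

```bash
python3 go.py 0.425 -0.290 0.13 5.4;python3 - <<'E'
from h import *
shot("side","s47")
E
```

```text
t 46.8 pos [ 0.5916 -0.079   0.2521] yaw 5.39 tilt x: [ 1.9e-03 -5.0e-04 -1.0e+00] F [ 0.  -0.2 -2.3] open 0.0298
tool cm [ 12.19 -18.59  19.43] turn units -0.001
```

View pics/s47.png

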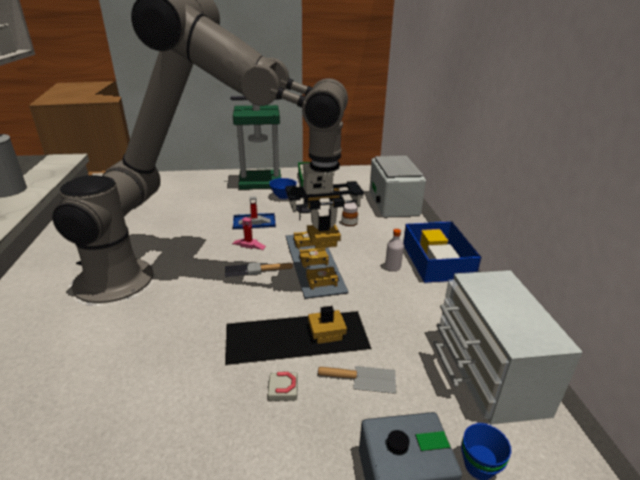

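Call:
carry_out(motion=[[[1, 0, -3.1, 3.2, 0, 0, 0], [1, 0, -3.1, 3.2, 0, 0, 0], [1, 0, -3.1, 3.2, 0, 0, 0], [1, 0, -3.1, 3.2, 0, 0, 0], [1, 0, -3.1, 3.2, 0, 0, 0]]])

```text
time_s: 47.35
position: [0.4505, -0.2536, 0.2497]
ee_rot: [0.522, 0.476, 0.524, -0.476]
contact_force: [1.0, -0.7, -3.2]
opening: 0.0296
```

Call:
carry_out(motion=[[[1, 0, -3, 3.3, 0, 0, 0], [1, 4, 0, 0, 0, 0, 0], [1, 4, 0, 0, 0, 0, 0], [1, 3, 0, 0, 0, 0, 0], [1, 0, 0, 0, 0, 0, 0]]])

```text
time_s: 47.85
position: [0.423, -0.2866, 0.1364]
ee_rot: [0.519, 0.476, 0.527, -0.476]
contact_force: [-0.1, 0.6, -2.3]
opening: 0.03
```

```bash
python3 go.py 0.425 -0.290 0.115 5.4;python3 - <<'E'
from h import *
shot("side","s48",(220,230,160,120),5)
E
```

```text
t 47.85 pos [ 0.423  -0.2866  0.1364] yaw 5.36 tilt x: [-0.0083  0.0076 -0.9999] F [-0.1  0.6 -2.3] open 0.03
tool cm [2.14 0.19 0.38] turn units -0.007
```

View pics/s48.png

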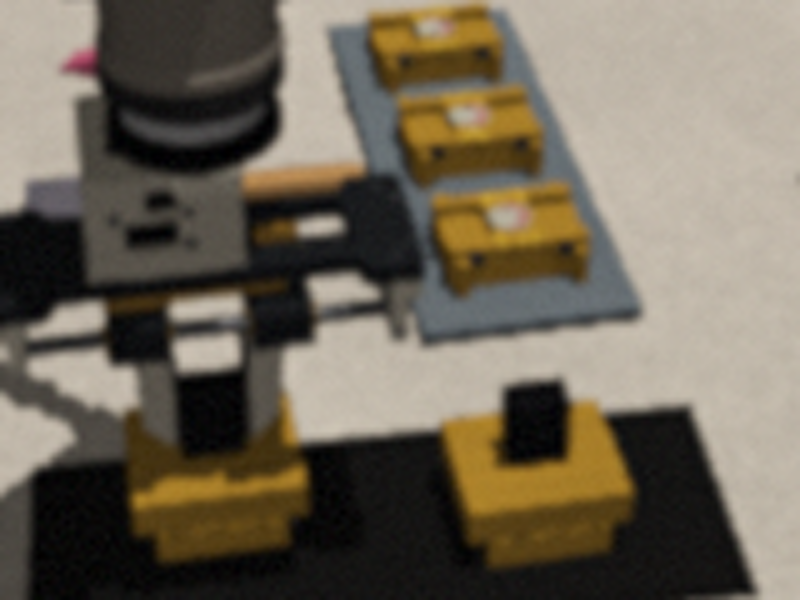

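Call:
carry_out(motion=[[[1, 1, 0, 0, 0, 0, 0], [1, 0.6, 0, 0, 0, 0, 0], [1, 0.3, 0, 0, 0, 0, 0], [1, 0, 0, 0, 0, 0, 0], [1, 0, 0, 0, 0, 0, 0]]])

```text
time_s: 48.4
position: [0.4258, -0.2888, 0.1227]
ee_rot: [0.523, 0.476, 0.523, -0.476]
contact_force: [0.6, 0.1, -3.0]
opening: 0.0301
```

Call:
carry_out(motion=[[[1, 0.15, 0, 0, 0, 0, 0], [1, 0, 0, 0, 0, 0, 0]]])

```text
time_s: 48.6
position: [0.4256, -0.2886, 0.1209]
ee_rot: [0.523, 0.476, 0.523, -0.476]
contact_force: [0.3, 0.7, -3.3]
opening: 0.0298
```

Call:
carry_out(motion=[[[1, 0.4, 0, 0, 0, 0, 0], [1, 0.1, 0, 0, 0, 0, 0], [1, 0, 0, 0, 0, 0, 0]]])

```text
time_s: 48.9
position: [0.4255, -0.2886, 0.1155]
ee_rot: [0.523, 0.476, 0.523, -0.476]
contact_force: [0.6, 0.2, -2.7]
opening: 0.0298
```

Call:
carry_out(motion=[[[1, 0.15, 0, 0, 0, 0, 0], [1, 0, 0, 0, 0, 0, 0]]])

```text
time_s: 49.1
position: [0.4256, -0.2885, 0.1152]
ee_rot: [0.523, 0.476, 0.523, -0.476]
contact_force: [-2.9, 3.4, 7.2]
opening: 0.0297
```

Landed. Release and rise.

Call:
carry_out(motion=[[[-0.3, 0, 0, 0, 0, 0, 0], [-0.3, 0, 0, 0, 0, 0, 0], [-0.3, 0, 0, 0, 0, 0, 0], [-0.3, 0, 0, 0, 0, 0, 0], [-0.3, -1, 0, 0, 0, 0, 0]]])

```text
time_s: 49.6
position: [0.425, -0.2882, 0.1235]
ee_rot: [0.522, 0.476, 0.524, -0.476]
contact_force: [0.2, 1.1, 1.2]
opening: 0.059
```

Call:
carry_out(motion=[[[-0.3, -4, 0, 0, 0, 0, 0], [-0.3, -4, 0, 0, 0, 0, 0], [-0.3, -4, 0, 0, 0, 0, 0], [-0.3, -4, 0, 0, 0, 0, 0], [-0.3, 0, 0, 0, 0, 0, 0]]])

```text
time_s: 50.1
position: [0.4271, -0.2899, 0.2906]
ee_rot: [0.527, 0.476, 0.519, -0.476]
contact_force: [0.2, 0.0, -0.1]
opening: 0.0597
```

Run:
```python
from h import *
shot("side","s50",(200,170,200,150),4);shot("scene","sc50",(160,130,300,170),2.6)
from m2 import rect,V,U
im=cv2.imread("pics/sc50_raw.png");C=cal("scene"); h=cv2.cvtColor(im,cv2.COLOR_BGR2HSV)
m=((h[...,0]>100)&(h[...,0]<125)&(h[...,1]>90)&(V<240)&(V>120)&(U<480)&(U>370)).astype(np.uint8)
rect(cv2.morphologyEx(m,cv2.MORPH_CLOSE,np.ones((15,15))),0.008,"tray",C,300)
```

```text
tray [416. 189.] 922 [0.3955 0.3129] [0.142 0.084] 1.05
```

View pics/s50.png

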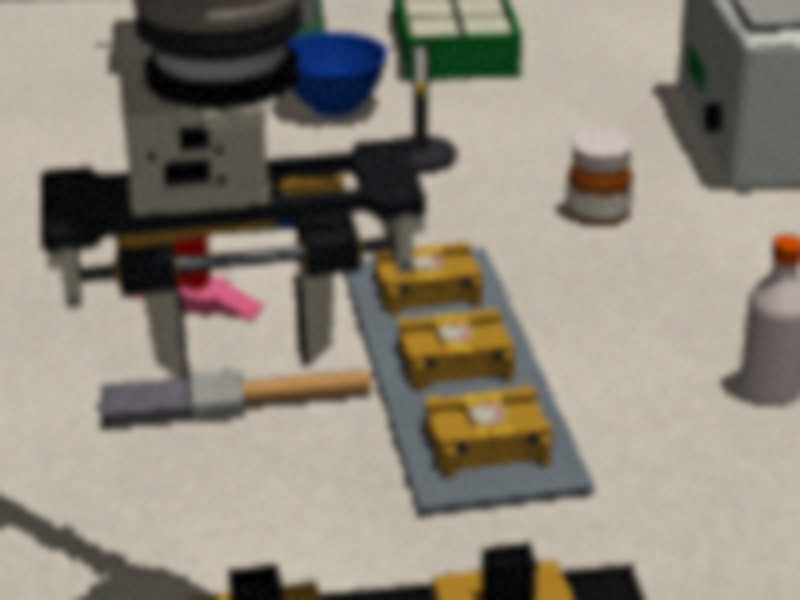

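View pics/sc50.png

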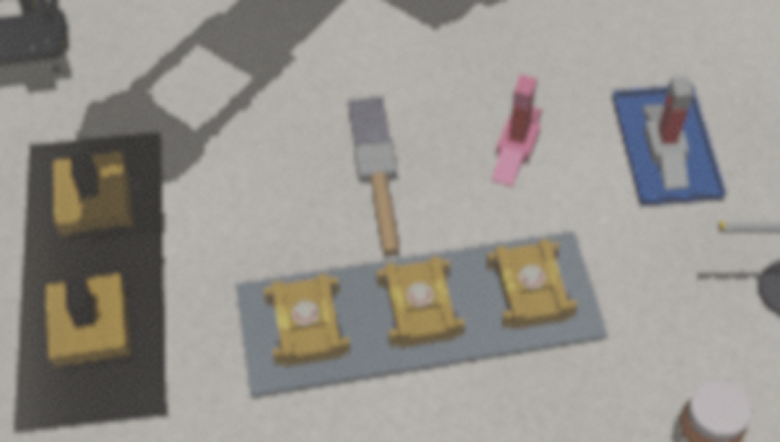

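Call:
carry_out(motion=[[[-0.3, -2, 0, -4, 0, 0, 0], [-0.3, -2, 0, -4, 0, 0, 0], [-0.3, 0, 0, -4, 0, 0, 0], [-0.3, 0, 0, -4, 0, 0, 0], [-0.3, 0, 0, -4, 0, 0, 0]]])

```text
time_s: 50.7
position: [0.4058, -0.0879, 0.3229]
ee_rot: [0.522, 0.476, 0.524, -0.476]
contact_force: [0.6, 0.9, -0.2]
opening: 0.0595
```

Call:
carry_out(motion=[[[-0.3, 0, 0, -4, 0, 0, 0], [-0.3, 0, 0, -4, 0, 0, 0], [-0.3, 0, 0, -4, 0, 0, 0], [-0.3, 0, 0, -4, 0, 0, 0], [-0.3, 0, 0, 0, 0, 0, 0]]])

```text
time_s: 51.2
position: [0.3902, 0.0734, 0.3229]
ee_rot: [0.523, 0.474, 0.525, -0.475]
contact_force: [-0.7, -1.5, -0.1]
opening: 0.0597
```

Run:
```python
from h import *
shot("side","s51",(200,170,260,195),3);shot("wrist","w51")
print(arm.sense()["position"])
C=cal("scene")
```

```text
[0.3911377  0.07037724 0.3231171 ]
```

View pics/s51.png

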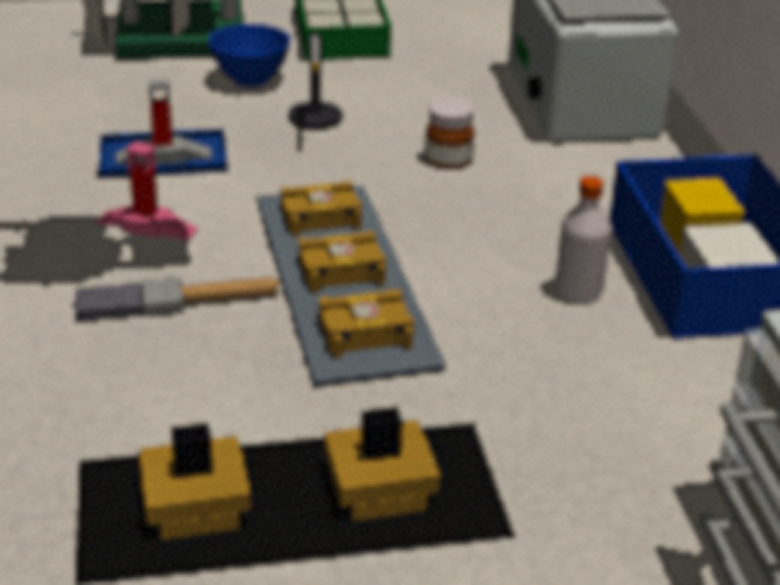

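View pics/w51.png

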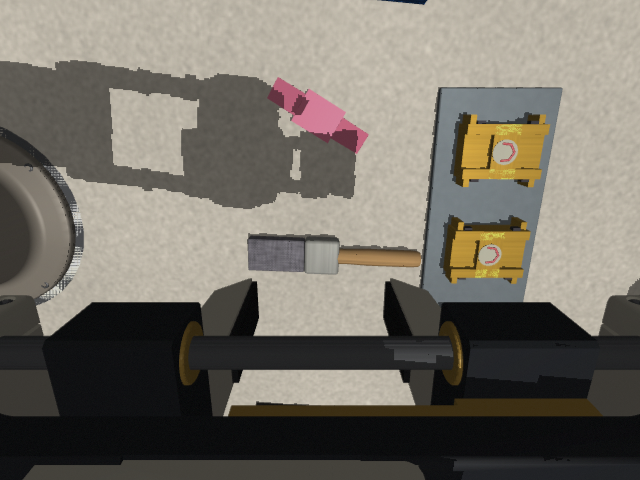

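```bash
python3 -c "
from station import arm
print(arm.hand_in())"
```

```text
the job is handed in; nothing more can be done
None
```

I finished the job and handed it in at about 51 s of the 210 s allowed; `hand_in()` gave no verdict, so I don't know the judged result.

- **What I did:** I took the red-handled wedge off its peg. With it I loosened both closed flasks, the middle and right ones, in alternating front and back steps; the left seat had no upper half. The wedge now stands upright in the blue tray, and both upper halves are on the black mat.
- **Loosening:** The side camera, read before I touched the lugs, put the middle half about 7 mm up (single readings 6.4 and 7.6). The right half was about 5.9 mm up at its middle, short of 7 mm at both ends because the back had sunk a little. Both clear the 4.8 mm limit. I saw no steep tilt in any picture.
- **End state:** The last pictures show both halves upright, well inside the mat. The wedge is upright and released, the gripper is clear of everything, and no bystander has visibly moved.
- **Tray:** It shifted roughly 7 mm after I put the wedge in, with the wedge moving along in it. I judge the wedge to be about 10 mm from the tray's middle at most. That is from pixels in the scene picture, because the last wrist view didn't show the tray.

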